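Hang a serviced octopus on an S-hook against the rail stop

TASK

Take the steel S-hook out of its blue stand, hook its upper curl over the rail to the right of the stop, and slide it along the rail until it butts against the orange sleeve of the stop; lean on the stop gently for about a second (around 5 N, never more than 10 N), then let go. Then hang the yellow octopus second stage by its steel eye from the hook's lower curl, so that it hangs at rest below the hook, the hook staying next to the stop. Go gently with the hook, rail and octopus, and do not disturb the brass fitting, the pin spanner or the loose mouthpiece.

Things in the scene. Friction and masses are not known exactly. Their poses are not given: they have to be found in the camera images.
- rail: Fixed rail: aluminium bar, 12 mm diameter, 300 mm long, along the body's y, its axis 290 mm above the counter, on two steel posts (18 mm diameter) at its ends; grey base plate 90 x 340 x 12 mm. Origin on the counter under the bar's middle; x away from the robot's side, y left along the bar, z up.
- rail_mid (a point): Middle of the rail's axis, 290 mm above the counter; axes as rail.
- stop: Black clamp collar fixed on the rail, 26 mm diameter, 26 mm long. Origin on the bar's axis at its right (-y) face, 60 mm left of the bar's middle; axes as rail. From this face an orange rigid sleeve, 21 mm diameter, sticks out 3 to 19 mm towards -y; set by hand, not measured, to be felt. The hook against it has its middle plane 4 mm off its end.
- hook: Steel S-hook of 8 mm plate, strip 6 mm wide, 142 mm tall, 90 g, upright in the blue stand. Origin mid-shank: grip there or up to 10 mm lower across the 8 mm (hook's y), tool tilted 35 to 45 degrees from the -x side, to stay clear of the rail. z up, x in its plane, y across. Underside z -60 mm. Shank (x, z): (-14, 64), (-14, 34), (18, -40) mm. On the rail its x goes along the rail's x.
- hook_seat (a point): Where the rail's axis lies in the hanging hook's upper curl: hook frame (0, 0, 65.3) mm. That curl is a right-angled vee (strip middle from (-14, 64) over (0, 78) to (14, 64) in x, z) with a lip on the +x side flaring to x 20, z 44 mm, so it opens downwards; the rail goes in between lip and shank, from below and a little from +x.
- hook_curl (a point): Middle of the strip at the bottom of the lower curl: hook frame (0, 0, -57.1) mm, inner face 3 mm higher. That curl (inner radius 14 mm, centre z -40) opens upwards on the -x side.
- hook_lip (a point): End of the lower curl's lip, which leans out to -x: hook frame (-30, 0, -22) mm. The octopus's eye goes over it.
- stand: Blue slotted block, fixed, 75 x 50 x 70 mm, origin at the centre of its underside. The hook stands in its slot (45 x 10 mm, 20 mm deep), hook axes along the stand's axes.
- octopus: Yellow octopus second stage lying flat, 170 g (varies): housing 60 (x) x 46 (y) x 36 mm with a round black cover on top (to 44 mm), black mouthpiece out to x -53 mm, stem and steel eye at the +x end, pointing roughly away from the robot. Origin at the centre of the housing's underside; z up. Grip the housing across its 46 mm (y).
- eye (a point): Centre of the square steel hanging eye, a frame of 5 mm square bar, opening 24 x 24 mm, outside 34 x 34 mm, lying in the octopus's x-y plane; octopus frame (59, 0, 18) mm.
- fitting: Brass test fitting, upright, 28 mm diameter, 42 mm high; origin at the centre of its underside. Bystander.
- spanner: Steel pin spanner lying flat, 155 x 30 mm, 5 mm thick, two pins on its +x end; origin near its middle, underside. Bystander.
- mouthpiece: Loose black rubber mouthpiece (stiff), 55 x 60 x 26 mm; origin at the underside. Bystander.
Mind the look-alikes: they are no part of the job. What is shaped like the hook but green is not meant.

How it is judged:
By the outcome, as a careful person would: the job done as asked, in the order asked, and still so for the second after the job is handed in, with the robot touching nothing.
It also fails if it takes over 72 s, if anything falls off the work surface, if the arm or the gripper's body presses on something with over 40 N, if the wrist force passes 120 N, or if a joint passes its speed limit or range.

ROBOT

A 6-joint arm with a two-finger parallel gripper is mounted at the origin on the work surface. World frame = base frame: x ahead of the robot, y to its left, z up, the work surface at z = 0. Lengths are in mm, angles in rad, forces in N, time in s.
With the tool pointing down it reaches from about 350 to 875 mm from the base axis. Payload 4.2 kg.
Tool frame: the origin (TCP) lies midway between the tips of the shut fingers; the grasp point (between the pads) lies 19 mm behind it; z points along the fingers, y is the line along which they close (so a half turn about z gives the same grasp; the last joint's range is limited). The gripper opens to 85 mm and grips with 20 to 120 N. Pads are 22 mm wide; open, the fingers measure 114 mm over their backs; the gripper's body (76 mm by 85 mm) begins 54 mm behind the grasp point. The pads swing forward as they close: fully open they stand 13 mm farther back than shut.
Start: joints at [-0.874, 0.385, 0.008, 0, -1.194, -0.259], TCP at [264.979, -566.026, 231.312] pointing down, gripper open.
Joint ranges: [-3.14, 3.14], [-1.21, 2.06], [-1.07, 1.41], [-3.16, 2.05], [-2.99, -0.16], [-3.1, 3.1]. Speed limits (rad/s): [2.79, 2.79, 3.14, 3.14, 3.14, 3.14].

INTERFACE

Orientations are given as a unit quaternion [x, y, z, w].
In Python, from bench import arm gives the robot as it stands.
- The arm moves only by the tool send_rows, never from a script. Its argument "targets" is a list of rows, each an object of numbers: "gripper": the gripper command: -1 is fully open, 1 is shut, values between are in proportion; "x", "y", "z": the shift along the tool's x, y, z in cm; "ax", "ay", "az": the turn, a rotation vector about the tool's x, y, z in degrees. A call has 1 to 5 rows; each row shifts and turns the commanded pose from where the row before left it, along the tool's axes as they then stand; what a row does not reach is not made up. A row lasts 1/12 s, in which the tool goes at most 41.7 mm and 7.16 degrees, less where a joint would pass 70% of its speed; a pose out of reach is approached as far as the arm can. A call is refused whole if a number of a shift passes 4.17 or a number of a turn 7.16, either way. A call with a gripper value outside its range is refused whole. The fingers move at their own pace and stop on an object; the grip force is fixed at half the most. Time passes only in rows, so rows that do not move let the fingers close. It gives the time, the measured TCP pose, the force, the opening and the grip force at its end, in the units of the state.
- arm.read_state(): the state, without advancing time (a new reading comes with each control period).
- arm.get_image(name): name is "side" or "top"; returns (picture, depth): 400x640x3 uint8, red, green, blue; 400x640 float32, mm along the optical axis (not along the pixel's ray), 0 where there is no reading.
- arm.camera_model(name): a dict with "fx", "fy", "cx", "cy" (pixels), "cam_to_world" (4x4, takes a point from camera to world coordinates). Camera axes: x right, y down, z forward; pixel columns grow to the right and rows downward; lengths in mm; the calibration is good to about 2 mm. A picture is of the moment at which its call begins. camera_model takes no time and is no camera call.
- arm.job_done(): hands the job in; it is judged then, once.
Trained networks look in the newest picture that a camera, given by its name, has taken for a name from the list of things; names that differ only in an ending like _2 or _b are one class to them, and where a whole thing is asked for, a point or a joint stands for the part that bears it (a point fixed in the world has none). Each returns a list of dicts, best first, with "score" (0 to 1); they miss things now and then, are a little off and sometimes report something else, mostly with a low value. They report only what shows in the picture. A call takes as long as a camera call. They do not tell look-alikes from the thing itself.
- arm.boxes_of(camera, thing): "rect" ([left, top, width, height] in pixels, round what is visible of it).
The state is a dict: "clock": time; "joints": joint angles; "joint_vel": joint speeds; "joint_efforts": joint torques, N m; "position": TCP position; "ee_rot": TCP orientation; "contact_force": force on the tool from outside, world axes, zero at the start; "wrist_torque": the same for the moment, N m; "gripper_width": finger opening in mm; "grasp_force": force on a finger pad.
Only numpy, scipy, OpenCV 4.12 (cv2) and the standard library are available. Lean on these libraries where they do the work, as an engineer would, in place of code of your own. Each camera call takes 0.05 s, during which the arm holds its last target. There are 200 camera calls.

## Working session

There is one attempt and no reset: what is moved stays moved. The work goes in short steps, Python scripts to look and compute and a tool call to move; the robot and the scene stay as the last step left them, time stands still between calls to the robot, and variables do not carry over. Pictures are saved under pics/ and viewed, at most 10 in all, crops included, and the job is handed in when it is done.

Besides the shell and the picture viewer there is one more tool, called after "Emit:" by a JSON object that holds its "op" and its "data". send_rows: Moves the arm, as the interface text tells. Its arguments: {"type":"object","properties":{"targets":{"type":"array"}},"required":["targets"]}

```bash
mkdir -p pics; cat > h.py <<'E'
import numpy as np, cv2
from bench import arm
from scipy.spatial.transform import Rotation as R
def look(n):
    im,d=arm.get_image(n); return im,d
def pts(n,d):
    m=arm.camera_model(n); v,u=np.mgrid[:400,:640]
    P=np.stack([(u-m['cx'])/m['fx']*d,(v-m['cy'])/m['fy']*d,d,np.ones_like(d)],-1)
    return (P@np.array(m['cam_to_world']).T)[...,:3]
def st():
    s=arm.read_state(); print({k:np.round(s[k],3).tolist() for k in ('clock','joints','position','ee_rot','contact_force','gripper_width','grasp_force')}); return s
E
python3 - <<'E'
from h import *
st()
a=[]
for n in('side','top'):
    im,d=look(n); np.savez(f'pics/{n}0.npz',im=im,d=d,P=pts(n,d)); cv2.imwrite(f'pics/{n}0.png',im[...,::-1])
    m=arm.camera_model(n); print(n,m['fx'],m['cx'],m['cy'],np.round(m['cam_to_world'],3).tolist())
    for t in('rail','stop','hook','stand','octopus','eye','fitting','spanner','mouthpiece'):
        print(n,t,[(np.round(b['rect']).tolist(),round(b['score'],2)) for b in arm.boxes_of(n,t)[:3]])
E
ls
```

```text
{'clock': 0.0, 'joints': [-0.874, 0.386, 0.007, -0.001, -1.194, -0.259], 'position': [264.733, -565.495, 230.24], 'ee_rot': [-0.217, 0.976, 0.001, -0.0], 'contact_force': [0.431, -0.008, 0.592], 'gripper_width': 85.335, 'grasp_force': 0.0}
side 416.7232887919859 320.6183249640155 198.9680004612852 [[-0.943, -0.195, 0.271, 314.204], [-0.332, 0.488, -0.807, 677.035], [0.025, -0.851, -0.525, 638.328], [0.0, 0.0, 0.0, 1.0]]
side rail [([180.0, 147.0, 120.0, 242.0], 0.91), ([296.0, 185.0, 48.0, 12.0], 0.4)]
side stop [([214.0, 201.0, 21.0, 24.0], 0.57)]
side hook [([321.0, 174.0, 20.0, 45.0], 0.74), ([360.0, 208.0, 24.0, 48.0], 0.61), ([326.0, 173.0, 23.0, 42.0], 0.42)]
side stand [([310.0, 204.0, 36.0, 46.0], 0.66), ([319.0, 170.0, 24.0, 48.0], 0.45)]
side octopus [([356.0, 188.0, 43.0, 22.0], 0.73), ([321.0, 174.0, 16.0, 42.0], 0.45), ([308.0, 206.0, 36.0, 44.0], 0.42)]
side eye [([355.0, 187.0, 48.0, 24.0], 0.65)]
side fitting [([357.0, 186.0, 46.0, 24.0], 0.6), ([334.0, 319.0, 11.0, 24.0], 0.49)]
side spanner []
side mouthpiece [([257.0, 218.0, 24.0, 15.0], 0.5)]
top 508.12467687105976 318.7813516346368 199.24696780254962 [[0.031, -0.978, 0.206, 302.352], [-1.0, -0.031, 0.006, -40.698], [0.0, -0.206, -0.979, 1463.49], [0.0, 0.0, 0.0, 1.0]]
top rail [([169.0, 164.0, 143.0, 41.0], 0.6), ([416.0, 223.0, 17.0, 44.0], 0.34)]
top stop [([203.0, 161.0, 14.0, 16.0], 0.65)]
top hook [([350.0, 202.0, 8.0, 19.0], 0.61), ([342.0, 253.0, 1.0, 5.0], 0.46), ([382.0, 203.0, 12.0, 18.0], 0.44)]
top stand [([337.0, 198.0, 26.0, 34.0], 0.73)]
top octopus [([419.0, 223.0, 14.0, 43.0], 0.86)]
top eye []
top fitting [([248.0, 250.0, 6.0, 8.0], 0.51)]
top spanner [([407.0, 167.0, 28.0, 44.0], 0.73)]
top mouthpiece [([338.0, 158.0, 19.0, 16.0], 0.69), ([414.0, 222.0, 20.0, 46.0], 0.57)]
h.py
pics
```

View pics/side0.png

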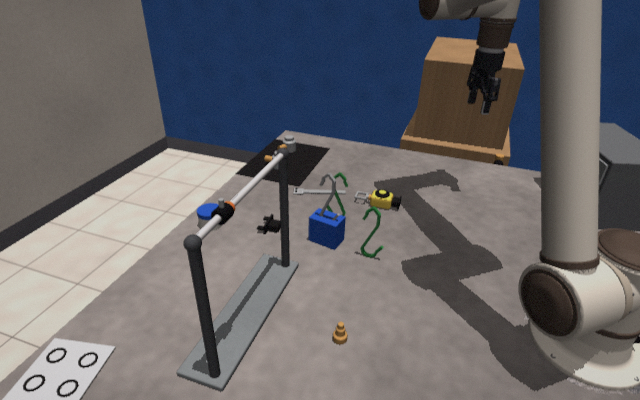

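View pics/top0.png

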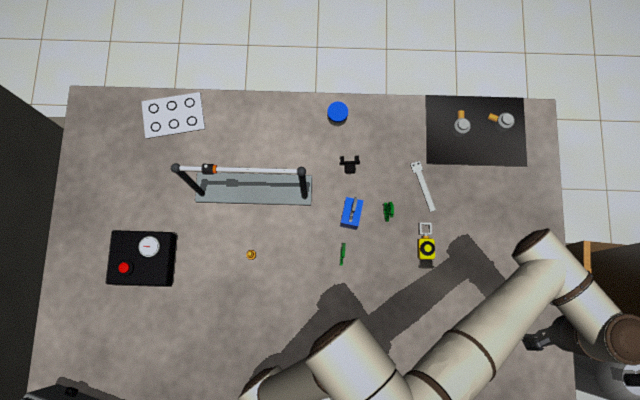

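Side view shows the rail with the collar at (222,212), the steel hook in the blue stand at (328,205), a green look-alike beside it, and the octopus at (380,198). In the top view the stand is at (352,212), the octopus at (427,247), the stop at (208,169), and green hooks at (388,211) and (342,253).

```bash
python3 - <<'E'
from h import *
for n in('side','top'):
    z=np.load(f'pics/{n}0.npz');im,d,P=z['im'],z['d'],z['P']
    hsv=cv2.cvtColor(im,cv2.COLOR_RGB2HSV); H,S,V=[hsv[...,i].astype(int) for i in range(3)]
    X,Y,Z=P[...,0],P[...,1],P[...,2]
    def rect(m):
        return cv2.minAreaRect(np.float32(P[m][:,:2])) , np.round(np.percentile(Z[m],[2,50,98]),1), m.sum(), np.round(P[m].mean(0),1)
    ws=(d>0)&(Z>-20)
    b=ws&(H>105)&(H<130)&(S>150)&(Z>20)&(Z<90)&(Y<100)&(X<650)
    print(n,'stand all',rect(b)); t=b&(Z>62); print(' top',rect(t))
    y=ws&(H>22)&(H<34)&(S>140)&(Z<80)&(Y<-100); print(' yel',rect(y)); print(' yeltop',rect(y&(Z>30)))
    r=ws&(Z>278)&(Z<305)&(X>350)&(X<900)&(Y>0)&(Y<600); q=r&(S<60)&(V>110)
    if q.sum()>20:
        p=P[q]; c=p.mean(0); e=np.linalg.svd(p-c)[2][0]; print(' rail',q.sum(),c,e,(p-c)@e.T if 0 else (((p-c)@e).min(),((p-c)@e).max()))
    o=ws&(Z>270)&(H>4)&(H<18)&(S>150)&(X<900)&(Y>-50)&(Y<600); print(' orange',P[o].round(0).tolist()[:25])
    k=ws&(Z>270)&(Z<320)&(V<60)&(Y>100)&(X>400)&(X<900)&(Y<500)
    if k.sum(): print(' black',rect(k))
    g=ws&(Z>75)&(Z<240)&(S<70)&(V>50)
    if b.sum():
        c=P[b].mean(0); g&=(abs(X-c[0])<60)&(abs(Y-c[1])<60); print(' hook',g.sum(),P[g].round(0).tolist()[::max(1,g.sum()//40)])
def crop(n,x,y,w,h,k):
    im=np.load(f'pics/{n}0.npz')['im'][y:y+h,x:x+w,::-1]; return cv2.resize(im,(w*k,h*k),interpolation=cv2.INTER_CUBIC)
a=crop('side',290,160,125,75,6); b=crop('top',330,150,125,125,4); c=crop('top',160,150,75,62,4);
out=np.zeros((450+0,800,3),np.uint8)
cv2.imwrite('pics/c1.png',np.vstack([crop('side',290,160,130,50,6)]))
o=np.zeros((600,800,3),np.uint8);o[:300,:780]=crop('side',290,165,130,50,6); o[300:600,:360]=crop('top',335,195,60,50,6); o[300:600,370:670]=crop('top',407,215,50,50,6)
cv2.imwrite('pics/c1.png',o)
E
```

```text
side stand all (((76.06414794921875, -930.1160888671875), (1682.97314453125, 1161.72802734375), 89.49824523925781), array([21.3, 55.9, 87. ]), np.int64(1873), array([ 202.5, -995.1,   54.1]))
 top (((82.80804443359375, -930.6007080078125), (1682.1219482421875, 1146.7833251953125), 89.49824523925781), array([62.7, 70.9, 88.6]), np.int64(772), array([ 219.5, -949.7,   72.7]))
 yel (((471.42315673828125, -333.5758972167969), (57.75981140136719, 38.88764953613281), 4.597182750701904), array([ 5.8, 29.1, 45.4]), np.int64(242), array([ 469.9, -325.1,   26.9]))
 yeltop (((471.62896728515625, -336.1404113769531), (38.04607009887695, 55.136775970458984), 89.83960723876953), array([30.6, 35.8, 45.6]), np.int64(113), array([ 469.5, -330.8,   36.9]))
 rail 622 [615.32496275 175.34483549 294.94515302] [-0.00172385  0.99999621  0.00214866] (np.float64(-154.88883792901905), np.float64(136.9793291180671))
 orange [[618.0, 222.0, 302.0], [617.0, 221.0, 302.0], [617.0, 218.0, 301.0], [615.0, 219.0, 301.0], [614.0, 217.0, 300.0], [613.0, 216.0, 300.0], [614.0, 225.0, 304.0], [614.0, 223.0, 303.0], [613
[... 2862 characters left out ...]
124.0, 101.0], [556.0, -121.0, 187.0], [557.0, -124.0, 181.0], [556.0, -126.0, 187.0], [555.0, -119.0, 180.0], [555.0, -122.0, 179.0], [554.0, -124.0, 183.0], [552.0, -119.0, 179.0], [552.0, -122.0, 180.0], [553.0, -124.0, 178.0], [551.0, -119.0, 173.0], [550.0, -122.0, 175.0], [550.0, -124.0, 178.0], [548.0, -119.0, 174.0], [548.0, -122.0, 173.0], [548.0, -124.0, 176.0], [548.0, -118.0, 159.0], [548.0, -123.0, 162.0], [548.0, -119.0, 144.0], [547.0, -121.0, 151.0], [546.0, -120.0, 81.0], [547.0, -123.0, 76.0], [543.0, -120.0, 81.0], [544.0, -123.0, 78.0], [539.0, -120.0, 86.0], [539.0, -122.0, 90.0], [536.0, -117.0, 92.0], [536.0, -120.0, 88.0], [537.0, -123.0, 86.0], [534.0, -120.0, 88.0]]
```

View pics/c1.png

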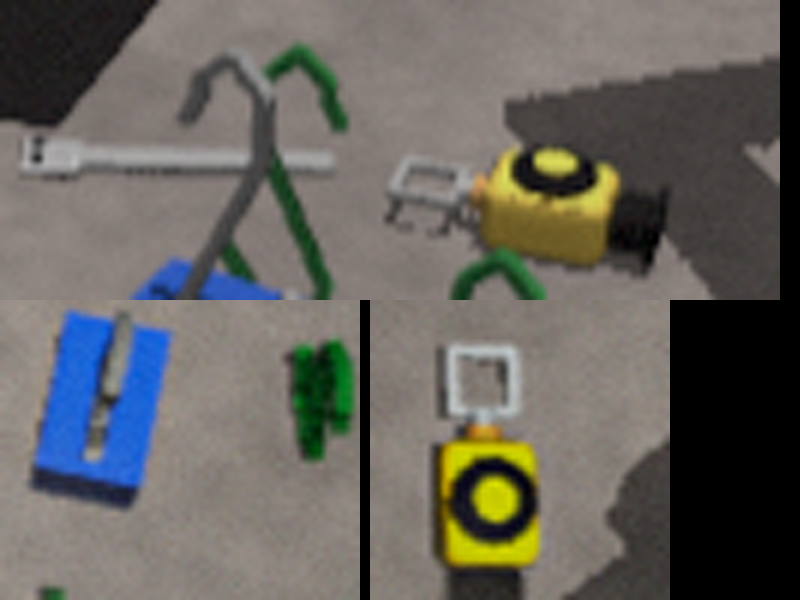

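The crops show the hook in the slot with its lip on the far side; the stand is yawed about −10°, and the octopus points straight away from the robot. Next I check the heights of the green look-alikes, the octopus pose and the base plate.

```bash
python3 - <<'E'
from h import *
z=np.load('pics/top0.npz');im,d,P=z['im'],z['d'],z['P']
for n in('side','top'):
    z=np.load(f'pics/{n}0.npz');im,d,P=z['im'],z['d'],z['P']
    hsv=cv2.cvtColor(im,cv2.COLOR_RGB2HSV); H,S,V=[hsv[...,i].astype(int) for i in range(3)]
    X,Y,Z=P[...,0],P[...,1],P[...,2]
    ok=(d>0)&(X>300)&(X<800)&(Y>-500)&(Y<500)
    g=ok&(H>45)&(H<85)&(S>100)
    c,l,s,_=cv2.connectedComponentsWithStats(g.astype(np.uint8))
    for i in range(1,c):
        if s[i,4]>15: p=P[l==i]; print(n,'green',s[i].tolist(),p.min(0).round(),p.max(0).round())
    y=ok&(H>22)&(H<34)&(S>140)&(Y<-250)&(Z<80)
    t=y&(Z>30)&(Z<41); print(n,'housing top',cv2.minAreaRect(np.float32(P[t][:,:2])),P[t].mean(0).round(1),t.sum())
    e=ok&(S<40)&(V>130)&(abs(Y+340)<40)&(X>495)&(X<580)&(Z>8); 
    if e.sum()>3: print(n,'eye',cv2.minAreaRect(np.float32(P[e][:,:2])),np.median(Z[e]),e.sum())
    b=ok&(Z>6)&(Z<18)&(S<60)&(Y>-40)&(Y<360)&(X>550)&(X<690); print(n,'plate',cv2.minAreaRect(np.float32(P[b][:,:2])),b.sum())
    ps=ok&(Z>20)&(Z<260)&(Y>-40)&(Y<360)&(X>585)&(X<650)&(V<110)
    for lo,hi in((-20,60),(250,360)):
        q=ps&(Y>lo)&(Y<hi); print(n,'post',P[q].mean(0).round(1) if q.sum() else None,q.sum())
    o=ok&(Z>280)&(H>4)&(H<18)&(S>150)&(Y>100); print(n,'sleeve y',np.percentile(Y[o],[0,5,50,95,100]).round(1))
E
```

```text
side green [335, 173, 13, 13, 42] [ 548. -230.  106.] [ 579. -222.  141.]
side green [335, 192, 10, 23, 45] [ 550. -231.   15.] [ 578. -221.   82.]
side green [361, 206, 22, 51, 206] [ 420. -107.    0.] [471. -94. 142.]
side housing top ((471.62896728515625, -336.1404113769531), (38.04607009887695, 55.136775970458984), 89.83960723876953) [ 468.4 -328.1   34.7] 86
side eye ((530.3931274414062, -341.40618896484375), (38.2134895324707, 37.670284271240234), 2.479191303253174) 21.343525375862725 46
side plate ((637.3856201171875, 160.19468688964844), (91.02960205078125, 342.6212158203125), 0.20333898067474365) 5681
side post [615.5  16.6 148.7] 804
side post [613.  315.7 151.9] 1380
side sleeve y [214.2 214.9 218.4 224.6 241.4]
top green [384, 202, 10, 20, 144] [ 547. -249.    0.] [ 599. -219.  142.]
top green [340, 243, 5, 23, 67] [ 417. -103.    9.] [470. -96. 146.]
top housing top ((470.9342041015625, -338.9456481933594), (59.600582122802734, 44.8875617980957), 0.5769008994102478) [ 469.1 -337.3   35.7] 169
top eye ((536.1524047851562, -341.5101623535156), (66.02364349365234, 58.43352508544922), 86.50220489501953) 20.132105021633265 70
top plate ((617.00537109375, 159.98715209960938), (132.2509765625, 398.1073913574219), 0.6151120662689209) 3105
top post [608.9  10.9 151.4] 137
top post [610.3 306.4 150.8] 200
top sleeve y [213.8 214.4 218.  222.5 222.7]
```

```bash
cat >> h.py <<'E'
import json
def cmd(): 
    c=json.load(open('cmd.json')); return np.array(c['p']),R.from_quat(c['q'])
def save(p,r): json.dump(dict(p=list(map(float,p)),q=r.as_quat().tolist()),open('cmd.json','w'))
def apply(p,r,row):
    return p+r.apply([10*row.get(k,0) for k in 'xyz']), r*R.from_rotvec(np.radians([row.get(k,0) for k in('ax','ay','az')]))
def plan(tp,tr,n,g,store=True):
    """n rows to target, linear+slerp, residual-corrected; prints rows in calls of 5"""
    p0,r0=cmd(); p,r=p0,r0; w=(r0.inv()*tr).as_rotvec(); rows=[]
    for i in range(1,n+1):
        gp=p0+(tp-p0)*i/n; gr=r0*R.from_rotvec(w*i/n)
        s=r.inv().apply(gp-p)/10; a=np.degrees((r.inv()*gr).as_rotvec())
        row={k:round(float(v),2) for k,v in zip(('x','y','z','ax','ay','az'),[*s,*a]) if abs(v)>=.005}; row['gripper']=g
        p,r=apply(p,r,row); rows.append(row)
    for i in range(0,n,5): print(json.dumps(rows[i:i+5]))
    print('end',p.round(1),'max',max(max(abs(x.get(k,0)) for k in 'xyz') for x in rows),max(max(abs(x.get(k,0)) for k in('ax','ay','az')) for x in rows))
    if store: save(p,r)
def tool(tilt,yaw):
    """tool y = hook y; pointing down, tilted forward (deg from vertical)"""
    t,a=np.radians([tilt,yaw]); z=np.array([np.sin(t)*np.cos(a),np.sin(t)*np.sin(a),-np.cos(t)]); y=np.array([-np.sin(a),np.cos(a),0])
    return R.from_matrix(np.column_stack([np.cross(y,z),y,z]))
def hookpose(o,tilt,yaw,back=0):
    """tool pose gripping the hook with origin o, hook upright with yaw; back mm retracted"""
    r=tool(tilt,yaw); z=r.as_matrix()[:,2]; a=np.radians(yaw)
    return np.array(o)+.7*np.array([np.cos(a),np.sin(a),0])+(11-back)*z, r
def err():
    s=arm.read_state(); p,r=cmd(); print('err mm',(np.array(s['position'])-p).round(2),'rot',np.degrees((r.inv()*R.from_quat(s['ee_rot'])).as_rotvec()).round(2))
E
python3 - <<'E'
from h import *
s=st(); save([264.979,-566.026,231.312],R.from_quat([*(np.array(s['ee_rot'])[:2]),0,0]))
p,r=hookpose([564.5,-124.5,110],48,-9,170); print(p); plan(p,r,15,-1)
E
```

```text
{'clock': 1.0, 'joints': [-0.874, 0.385, 0.008, 0.0, -1.194, -0.259], 'position': [264.984, -566.025, 231.338], 'ee_rot': [-0.217, 0.976, -0.0, -0.0], 'contact_force': [0.506, -0.371, 0.177], 'gripper_width': 85.468, 'grasp_force': 0.0}
[ 448.4861006  -106.12520347  216.39176641]
[{"x": -2.41, "y": 2.26, "z": 0.1, "ax": 0.95, "ay": -3.1, "az": 2.14, "gripper": -1}, {"x": -2.31, "y": 2.35, "z": 0.19, "ax": 0.95, "ay": -3.11, "az": 2.13, "gripper": -1}, {"x": -2.21, "y": 2.43, "z": 0.27, "ax": 0.95, "ay": -3.1, "az": 2.14, "gripper": -1}, {"x": -2.11, "y": 2.53, "z": 0.35, "ax": 0.95, "ay": -3.1, "az": 2.14, "gripper": -1}, {"x": -1.98, "y": 2.6, "z": 0.42, "ax": 0.96, "ay": -3.1, "az": 2.13, "gripper": -1}]
[{"x": -1.87, "y": 2.69, "z": 0.47, "ax": 0.95, "ay": -3.11, "az": 2.14, "gripper": -1}, {"x": -1.73, "y": 2.76, "z": 0.53, "ax": 0.95, "ay": -3.1, "az": 2.13, "gripper": -1}, {"x": -1.61, "y": 2.83, "z": 0.57, "ax": 0.95, "ay": -3.1, "az": 2.14, "gripper": -1}, {"x": -1.46, "y": 2.89, "z": 0.61, "ax": 0.95, "ay": -3.11, "az": 2.14, "gripper": -1}, {"x": -1.32, "y": 2.96, "z": 0.63, "ax": 0.95, "ay": -3.1, "az": 2.13, "gripper": -1}]
[{"x": -1.17, "y": 3.02, "z": 0.66, "ax": 0.95, "ay": -3.1, "az": 2.14, "gripper": -1}, {"x": -1.02, "y": 3.07, "z": 0.66, "ax": 0.95, "ay": -3.1, "az": 2.14, "gripper": -1}, {"x": -0.88, "y": 3.12, "z": 0.66, "ax": 0.95, "ay": -3.11, "az": 2.13, "gripper": -1}, {"x": -0.72, "y": 3.15, "z": 0.65, "ax": 0.96, "ay": -3.1, "az": 2.14, "gripper": -1}, {"x": -0.56, "y": 3.19, "z": 0.64, "ax": 0.95, "ay": -3.1, "az": 2.14, "gripper": -1}]
end [ 448.5 -106.2  216.4] max 3.19 3.11
```

Emit:
{"op": "send_rows", "data": {"targets": [{"x": -2.41, "y": 2.26, "z": 0.1, "ax": 0.95, "ay": -3.1, "az": 2.14, "gripper": -1}, {"x": -2.31, "y": 2.35, "z": 0.19, "ax": 0.95, "ay": -3.11, "az": 2.13, "gripper": -1}, {"x": -2.21, "y": 2.43, "z": 0.27, "ax": 0.95, "ay": -3.1, "az": 2.14, "gripper": -1}, {"x": -2.11, "y": 2.53, "z": 0.35, "ax": 0.95, "ay": -3.1, "az": 2.14, "gripper": -1}, {"x": -1.98, "y": 2.6, "z": 0.42, "ax": 0.96, "ay": -3.1, "az": 2.13, "gripper": -1}]}}

```text
clock: 1.42
position: [326.6, -411.6, 226.5]
ee_rot: [-0.122, 0.982, -0.011, 0.142]
contact_force: [1.1, 0.6, 0.5]
gripper_width: 85.6
grasp_force: 0.0
```

Emit:
{"op": "send_rows", "data": {"targets": [{"x": -1.87, "y": 2.69, "z": 0.47, "ax": 0.95, "ay": -3.11, "az": 2.14, "gripper": -1}, {"x": -1.73, "y": 2.76, "z": 0.53, "ax": 0.95, "ay": -3.1, "az": 2.13, "gripper": -1}, {"x": -1.61, "y": 2.83, "z": 0.57, "ax": 0.95, "ay": -3.1, "az": 2.14, "gripper": -1}, {"x": -1.46, "y": 2.89, "z": 0.61, "ax": 0.95, "ay": -3.11, "az": 2.14, "gripper": -1}, {"x": -1.32, "y": 2.96, "z": 0.63, "ax": 0.95, "ay": -3.1, "az": 2.13, "gripper": -1}]}}

```text
clock: 1.83
position: [387.9, -258.7, 222.4]
ee_rot: [-0.025, 0.96, -0.022, 0.279]
contact_force: [0.6, 0.8, -0.4]
gripper_width: 85.6
grasp_force: 0.0
```

Emit:
{"op": "send_rows", "data": {"targets": [{"x": -1.17, "y": 3.02, "z": 0.66, "ax": 0.95, "ay": -3.1, "az": 2.14, "gripper": -1}, {"x": -1.02, "y": 3.07, "z": 0.66, "ax": 0.95, "ay": -3.1, "az": 2.14, "gripper": -1}, {"x": -0.88, "y": 3.12, "z": 0.66, "ax": 0.95, "ay": -3.11, "az": 2.13, "gripper": -1}, {"x": -0.72, "y": 3.15, "z": 0.65, "ax": 0.96, "ay": -3.1, "az": 2.14, "gripper": -1}, {"x": -0.56, "y": 3.19, "z": 0.64, "ax": 0.95, "ay": -3.1, "az": 2.14, "gripper": -1}]}}

```text
clock: 2.25
position: [406.2, -191.7, 235.3]
ee_rot: [0.034, 0.942, -0.032, 0.332]
contact_force: [-0.1, -1.1, 0.7]
gripper_width: 85.6
grasp_force: 0.0
```

```bash
python3 - <<'E'
from h import *
st(); err()
p,r=hookpose([564.5,-124.5,110],48,-9,60); plan(p,r,5,-1)
p,r=hookpose([564.5,-124.5,110],48,-9,0); plan(p,r,4,-1,False)
E
```

```text
{'clock': 2.25, 'joints': [-0.058, -0.204, -0.926, 0.267, -0.177, -1.832], 'position': [406.187, -191.705, 235.293], 'ee_rot': [0.034, 0.942, -0.032, 0.332], 'contact_force': [-0.052, -1.07, 0.69], 'gripper_width': 85.588, 'grasp_force': 0.0}
err mm [-42.29 -85.53  18.94] rot [-1.27  9.03 -4.48]
[{"z": 2.2, "gripper": -1}, {"z": 2.2, "gripper": -1}, {"z": 2.2, "gripper": -1}, {"z": 2.2, "gripper": -1}, {"y": 0.01, "z": 2.2, "gripper": -1}]
end [ 529.2 -118.9  142.7] max 2.2 0
[{"z": 1.5, "gripper": -1}, {"z": 1.5, "gripper": -1}, {"z": 1.5, "gripper": -1}, {"z": 1.5, "gripper": -1}]
end [ 573.3 -125.8  102.6] max 1.5 0
```

```bash
cat >> h.py <<'E'
def log():
    s=arm.read_state(); open('log.jsonl','a').write(json.dumps([list(map(float,s[k])) for k in('joints','position','ee_rot')])+'\n')
E
python3 - <<'E'
from h import *
s=arm.read_state(); save(s['position'],R.from_quat(s['ee_rot'])); log()
open('log.jsonl','a').write(json.dumps([[-0.874,0.385,0.008,0,-1.194,-0.259],[264.979,-566.026,231.312],[-0.217,0.976,0,0]])+'\n')
plan(np.array([480,-160,270.]),tool(35,-9),5,-1)
plan(np.array([540,-120,230.]),tool(35,-9),3,-1)
E
```

```text
[{"x": -1.56, "y": 0.73, "z": 0.33, "ax": 0.15, "ay": 0.79, "az": 0.92, "gripper": -1}, {"x": -1.54, "y": 0.76, "z": 0.3, "ax": 0.15, "ay": 0.79, "az": 0.91, "gripper": -1}, {"x": -1.55, "y": 0.78, "z": 0.28, "ax": 0.15, "ay": 0.8, "az": 0.92, "gripper": -1}, {"x": -1.53, "y": 0.81, "z": 0.26, "ax": 0.15, "ay": 0.79, "az": 0.92, "gripper": -1}, {"x": -1.52, "y": 0.83, "z": 0.23, "ax": 0.15, "ay": 0.79, "az": 0.91, "gripper": -1}]
end [ 480. -160.  270.] max 1.56 0.92
[{"x": -0.68, "y": 1.63, "z": 2.11, "gripper": -1}, {"x": -0.68, "y": 1.63, "z": 2.1, "gripper": -1}, {"x": -0.69, "y": 1.63, "z": 2.11, "gripper": -1}]
end [ 540. -120.  230.] max 2.11 0
```

Emit:
{"op": "send_rows", "data": {"targets": [{"x": -1.56, "y": 0.73, "z": 0.33, "ax": 0.15, "ay": 0.79, "az": 0.92, "gripper": -1}, {"x": -1.54, "y": 0.76, "z": 0.3, "ax": 0.15, "ay": 0.79, "az": 0.91, "gripper": -1}, {"x": -1.55, "y": 0.78, "z": 0.28, "ax": 0.15, "ay": 0.8, "az": 0.92, "gripper": -1}, {"x": -1.53, "y": 0.81, "z": 0.26, "ax": 0.15, "ay": 0.79, "az": 0.92, "gripper": -1}, {"x": -1.52, "y": 0.83, "z": 0.23, "ax": 0.15, "ay": 0.79, "az": 0.91, "gripper": -1}]}}

```text
clock: 2.67
position: [480.1, -161.4, 271.4]
ee_rot: [0.076, 0.951, -0.024, 0.3]
contact_force: [0.0, 0.0, 0.5]
gripper_width: 85.4
grasp_force: 0.0
```

```bash
python3 -c "
from h import *
log()"
```

Emit:
{"op": "send_rows", "data": {"targets": [{"x": -0.68, "y": 1.63, "z": 2.11, "gripper": -1}, {"x": -0.68, "y": 1.63, "z": 2.1, "gripper": -1}, {"x": -0.69, "y": 1.63, "z": 2.11, "gripper": -1}]}}

```text
$.targets[0]: bad value
```

```bash
cat > kin.py <<'E'
from h import *
from scipy.optimize import least_squares
def fk(q,k):
    a1,h,L2,Lx,Lz,d6=k[:6]; s4,s6=k[6:8]; Y=lambda a:R.from_euler('y',a)
    r=R.from_euler('z',q[0]); p=r.apply([a1,0,h]); r=r*Y(q[1]); p=p+r.apply([0,0,L2]); r=r*Y(-q[2]); p=p+r.apply([Lx,0,Lz])
    r=r*R.from_euler('x',s4*q[3])*Y(-q[4]); p=p+r.apply([d6,0,0]); r=r*R.from_euler('x',s6*q[5]); return p,r
def fit():
    D=[json.loads(l) for l in open('log.jsonl')]; best=None
    for s4 in(1,-1):
        for s6 in(1,-1):
            def f(k):
                o=[]
                for q,p,e in D:
                    pp,r=fk(q,[*k[:6],s4,s6]); o+=list(pp-p)
                    t=r*R.from_euler('xyz',k[6:9]); o+=list(300*(t.inv()*R.from_quat(e)).as_rotvec())
                    
                return o+[.003*(a-b) for a,b in zip(k[:6],[50,350,350,350,50,250])]
            for e0 in([0,np.pi/2,0],[np.pi,-np.pi/2,0],[0,np.pi/2,np.pi/2],[0,np.pi/2,-np.pi/2]):
                s=least_squares(f,[50,350,350,350,50,250,*e0])
                if best is None or s.cost<best[0]: best=(s.cost,s4,s6,s.x,f(s.x))
    return best
def ik(p,R_,k,e,q0):
    T=R.from_euler('xyz',e); lo=np.array([-3.14,-1.21,-1.07,-3.16,-2.99,-3.1]); hi=np.array([3.14,2.06,1.41,2.05,-.16,3.1])
    def f(q):
        pp,r=fk(q,k); return [*(pp-p),*(300*((r*T).inv()*R_).as_rotvec())]
    best=None
    for q0 in [q0]+[np.array([q0[0],a,b,c,-.8,d]) for a in(0,.6) for b in(-.5,.3) for c in(0,-3.,1.5,-1.5) for d in(-1.5,1.5,0)]:
        s=least_squares(f,np.clip(q0,lo+.01,hi-.01),bounds=(lo,hi))
        if best is None or s.cost<best.cost-.01: best=s
        if best.cost<.01: break
    return best.x.round(3),np.round(np.linalg.norm(best.fun[:3]),1),np.round(np.linalg.norm(best.fun[3:])/300*57,1)
E
python3 - <<'E'
from kin import *
err();log(); b=fit(); print(b[0],b[1],b[2],b[3].round(3)); print(np.round(b[4],1))
for l in open('log.jsonl'): print(np.round(json.loads(l)[0],3))
json.dump([*map(float,b[3][:6]),b[1],b[2],*map(float,b[3][6:])],open('kin.json','w'))
E
```

```text
err mm [-59.93 -41.42  41.33] rot [ 0.12 -0.05  0.06]
18160.746798905733 -1 -1 [-1.546580e+03 -1.271990e+02  2.015212e+03  1.256003e+03  6.009580e+02
  1.614026e+03  1.571000e+00  3.142000e+00  1.571000e+00]
[-1.510e+01  9.380e+01 -2.290e+01 -0.000e+00  0.000e+00 -0.000e+00
  1.194e+02  1.067e+02 -8.500e+00  0.000e+00 -0.000e+00  1.000e-01
  1.330e+01 -8.200e+00  1.570e+01 -0.000e+00  0.000e+00 -0.000e+00
  1.330e+01 -8.200e+00  1.570e+01 -0.000e+00  0.000e+00 -0.000e+00
 -4.800e+00 -1.400e+00  5.000e+00  2.700e+00  1.700e+00  4.100e+00]
[-0.058 -0.204 -0.926  0.267 -0.177 -1.832]
[-0.874  0.385  0.008  0.    -1.194 -0.259]
[ 0.051 -0.121 -0.758  0.357 -0.352 -2.079]
[ 0.051 -0.121 -0.758  0.357 -0.352 -2.079]
```

```bash
sed -i 's/a1,h,L2,Lx,Lz,d6=k\[:6\]; s4,s6=k\[6:8\]/a1,h,L2,Lx,Lz,d6,ly,y0=k[:8]; s4,s6=k[8:10]/; s/p=r.apply(\[a1,0,h\])/p=r.apply([a1,ly,h])/; s/\[\*k\[:6\],s4,s6\]/[*k[:8],s4,s6]/; s/k\[6:9\]/k[8:11]/; s/r=R.from_euler(.z.,q\[0\])/r=R.from_euler("z",q[0]+y0)/; s/50,250,\*e0\]/50,250,0,0,*e0]/' kin.py
cat > fitit.py <<'E'
from kin import *
b=fit(); print(b[0],b[1],b[2],b[3].round(3)); print(np.round(b[4],1))
json.dump([*map(float,b[3][:8]),b[1],b[2],*map(float,b[3][8:])],open('kin.json','w'))
E
sed -i '4d' log.jsonl; wc -l log.jsonl; python3 fitit.py
```

```text
3 log.jsonl
191.85668027599323 -1 -1 [ 8.25240e+01  2.20780e+01  6.21963e+02  2.85038e+02  7.50840e+01
  3.29214e+02 -1.43638e+02 -1.90000e-02 -1.57800e+00 -1.60000e-02
 -1.57000e+00]
[  6.8   0.8   7.9  -1.3  -0.1   0.5   5.1   1.9   2.9   2.3   0.1  -0.7
  -8.2  -6.7 -10.7  -1.    0.1   0.2   0.1  -1.    0.8  -0.2   0.1   0.2]
```

Emit:
{"op": "send_rows", "data": {"targets": [{"x": -0.68, "y": 1.63, "z": 2.11, "gripper": -1}, {"x": -0.68, "y": 1.63, "z": 2.1, "gripper": -1}, {"x": -0.69, "y": 1.63, "z": 2.11, "gripper": -1}]}}

```text
$.targets[0]: bad value
```

```bash
python3 -c "
from h import *
err();st();log()"; python3 fitit.py
```

```text
err mm [-59.93 -41.42  41.33] rot [ 0.12 -0.05  0.06]
{'clock': 2.667, 'joints': [0.051, -0.121, -0.758, 0.357, -0.352, -2.079], 'position': [480.103, -161.409, 271.35], 'ee_rot': [0.076, 0.951, -0.024, 0.3], 'contact_force': [0.036, 0.004, 0.538], 'gripper_width': 85.446, 'grasp_force': 0.0}
274.67661007788456 -1 -1 [ 8.97850e+01  1.55040e+01  6.23512e+02  2.75939e+02  7.89670e+01
  3.29788e+02 -1.41793e+02 -1.90000e-02  4.70400e+00 -1.60000e-02
 -1.57100e+00]
[ 9.9  2.2 11.3 -1.1 -0.2  0.4  6.8  2.3  4.1  2.6  0.1 -0.8 -5.9 -5.1
 -7.7 -0.8  0.   0.2 -5.9 -5.1 -7.7 -0.8  0.   0.2  0.1 -1.   0.8 -0.2
  0.1  0.2]
```

```bash
sed -i "s/row={k:round(float(v),2) for k,v in zip(\(.*\)) if abs(v)>=.005}; row/row={k:round(float(v),2)+0. for k,v in zip(\1)}; row/" h.py; sed -i '4d' log.jsonl
python3 - <<'E'
from h import *
s=arm.read_state(); save(s['position'],R.from_quat(s['ee_rot']))
plan(np.array([550,-130,230.]),tool(35,-9),5,-1)
plan(np.array([550,-130,260.]),tool(45,5),3,-1)
E
```

```text
[{"x": -0.57, "y": 0.84, "z": 1.41, "ax": -0.02, "ay": 0.01, "az": -0.01, "gripper": -1}, {"x": -0.58, "y": 0.84, "z": 1.41, "ax": -0.02, "ay": 0.01, "az": -0.01, "gripper": -1}, {"x": -0.57, "y": 0.85, "z": 1.42, "ax": -0.03, "ay": 0.01, "az": -0.01, "gripper": -1}, {"x": -0.58, "y": 0.84, "z": 1.41, "ax": -0.02, "ay": 0.01, "az": -0.01, "gripper": -1}, {"x": -0.58, "y": 0.84, "z": 1.41, "ax": -0.02, "ay": 0.01, "az": -0.01, "gripper": -1}]
end [ 550. -130.  230.] max 1.42 0.03
[{"x": -0.57, "y": 0.0, "z": -0.82, "ax": -3.0, "ay": -3.32, "az": -3.58, "gripper": -1}, {"x": -0.62, "y": 0.0, "z": -0.78, "ax": -3.01, "ay": -3.32, "az": -3.58, "gripper": -1}, {"x": -0.66, "y": 0.01, "z": -0.75, "ax": -3.0, "ay": -3.31, "az": -3.58, "gripper": -1}]
end [ 550. -130.  260.] max 0.82 3.58
```

Emit:
{"op": "send_rows", "data": {"targets": [{"x": -0.57, "y": 0.84, "z": 1.41, "ax": 0, "ay": 0, "az": 0, "gripper": -1}, {"x": -0.58, "y": 0.84, "z": 1.41, "ax": 0, "ay": 0, "az": 0, "gripper": -1}, {"x": -0.57, "y": 0.85, "z": 1.42, "ax": 0, "ay": 0, "az": 0, "gripper": -1}, {"x": -0.58, "y": 0.84, "z": 1.41, "ax": 0, "ay": 0, "az": 0, "gripper": -1}, {"x": -0.58, "y": 0.84, "z": 1.41, "ax": 0, "ay": 0, "az": 0, "gripper": -1}]}}

```text
clock: 3.08
position: [549.0, -130.8, 231.3]
ee_rot: [0.075, 0.952, -0.024, 0.296]
contact_force: [0.8, -0.4, 0.6]
gripper_width: 85.4
grasp_force: 0.0
```

```bash
python3 -c "
from h import *
log()"
```

Emit:
{"op": "send_rows", "data": {"targets": [{"x": -0.57, "y": 0.0, "z": -0.82, "ax": -3.0, "ay": -3.32, "az": -3.58, "gripper": -1}, {"x": -0.62, "y": 0.0, "z": -0.78, "ax": -3.01, "ay": -3.32, "az": -3.58, "gripper": -1}, {"x": -0.66, "y": 0.01, "z": -0.75, "ax": -3.0, "ay": -3.31, "az": -3.58, "gripper": -1}]}}

```text
clock: 3.33
position: [549.9, -138.3, 252.7]
ee_rot: [0.014, 0.941, -0.002, 0.338]
contact_force: [-0.2, -1.1, 0.4]
gripper_width: 85.5
grasp_force: 0.0
```

```bash
cat > kin.py <<'E'
from h import *
from scipy.optimize import least_squares
N0=[0,350,350,350,50,250,-140,0,0]
def fk(q,k):
    a1,h,L2,Lx,Lz,d6,ly,wy,wz=k[:9]; Y=lambda a:R.from_euler('y',a)
    r=R.from_euler('z',q[0]); p=r.apply([a1,ly,h]); r=r*Y(q[1]); p=p+r.apply([0,0,L2]); r=r*Y(-q[2]); p=p+r.apply([Lx,0,Lz])
    r=r*R.from_euler('x',-q[3])*Y(-q[4]); p=p+r.apply([d6,wy,wz]); r=r*R.from_euler('x',-q[5]); return p,r*R.from_euler('xyz',k[9:12])
def fit():
    D=[json.loads(l) for l in open('log.jsonl')]
    def f(k):
        o=[]
        for q,p,e in D:
            pp,r=fk(q,k); o+=list(pp-p)+list(300*(r.inv()*R.from_quat(e)).as_rotvec())
        return o+[.003*(a-b) for a,b in zip(k[:9],N0)]
    return least_squares(f,[*N0,-1.578,0,-1.571])
K=json.load(open('kin.json'))
LO=np.array([-3.14,-1.21,-1.07,-3.16,-2.99,-3.1]); HI=np.array([3.14,2.06,1.41,2.05,-.16,3.1])
def ik(p,R_,q0,multi=True):
    def f(q):
        pp,r=fk(q,K); return [*(pp-p),*(300*(r.inv()*R_).as_rotvec())]
    best=None
    for q0 in [q0]+([np.array([q0[0],a,b,c,-.8,d]) for a in(0,.6) for b in(-.5,.3) for c in(0,-3.,1.5,-1.5) for d in(-1.5,1.5,0)] if multi else []):
        s=least_squares(f,np.clip(q0,LO+.01,HI-.01),bounds=(LO,HI))
        if best is None or s.cost<best.cost-.01: best=s
        if best.cost<.01: break
    return best.x.round(3),np.round(np.linalg.norm(best.fun[:3]),1),np.round(np.linalg.norm(best.fun[3:])/300*57,1)
E
cat > fitit.py <<'E'
from kin import *
log();err(); s=fit(); print(s.cost,s.x.round(3)); print(np.round(s.fun,1))
json.dump(list(map(float,s.x)),open('kin.json','w'))
E
python3 fitit.py; python3 - <<'E'
from kin import *
q0=np.array(arm.read_state()['joints']); print(q0.round(3))
for b in(0,60,100): print('stand',b,ik(*hookpose([564.5,-124.5,110],48,-9,b),q0))
for dz in(0,35,-2): print('rail',dz,ik(*hookpose([615,150,224.7+dz],48,0,0),q0))
print('rail back',ik(*hookpose([615,205,224.7],48,0,90),q0))
E
```

```text
err mm [-0.05 -8.36 -7.33] rot [4.18 5.5  5.15]
0.6372191750731694 [-1.40000e-02  1.60051e+02  5.64348e+02  4.21525e+02  5.93000e-01
  2.97174e+02 -1.72000e-01 -1.59751e+02  1.45000e-01 -1.57100e+00
  0.00000e+00 -1.57100e+00]
[ 0.1 -0.1  0.  -0.   0.  -0.   0.1  0.1 -0.   0.  -0.   0.1 -0.  -0.
  0.  -0.   0.  -0.   0.   0.  -0.  -0.   0.  -0.  -0.1 -0.1  0.  -0.
  0.  -0.  -0.  -0.6  0.6  0.2 -0.1  0.1  0.4 -0.5  0. ]
[ 0.054  0.01  -0.703  0.274 -0.177 -1.909]
stand 0 (array([-0.363,  0.297, -0.472, -1.824, -0.16 ,  0.393]), np.float64(2.3), np.float64(0.9))
stand 60 (array([-0.35 ,  0.168, -0.545, -1.709, -0.16 ,  0.262]), np.float64(8.6), np.float64(3.0))
stand 100 (array([-0.328,  0.079, -0.587, -1.586, -0.16 ,  0.12 ]), np.float64(13.7), np.float64(4.7))
rail 0 (array([-0.012,  0.196, -0.652, -3.16 , -0.16 ,  1.597]), np.float64(6.8), np.float64(2.6))
rail 35 (array([ 0.218,  0.128, -0.786,  2.05 , -0.22 ,  2.494]), np.float64(10.3), np.float64(4.2))
rail -2 (array([-0.012,  0.199, -0.652, -3.16 , -0.16 ,  1.597]), np.float64(6.4), np.float64(2.5))
rail back (array([ 0.362,  0.031, -0.882,  2.05 , -0.303,  2.394]), np.float64(0.6), np.float64(0.2))
```

```bash
cat >> kin.py <<'E'
def sols(p,R_,n=40,seed=0):
    def f(q):
        pp,r=fk(q,K); return [*(pp-p),*(300*(r.inv()*R_).as_rotvec())]
    g=np.random.default_rng(seed); out=[]; az=np.arctan2(p[1],p[0]); bc=9e9
    for i in range(n):
        q0=g.uniform([az-.6,-.5,-1,-3.1,-2,-3],[az+.6,1.2,.8,2,-.2,3]); s=least_squares(f,q0,bounds=(LO,HI),max_nfev=40)
        bc=min(bc,s.cost)
        if s.cost<.01 and not any(np.abs(s.x-o).max()<.02 for o in out): out.append(s.x)
    return [o.round(2).tolist() for o in out],round(bc,2)
E
time timeout 500 python3 - <<'E'
from kin import *
H=R.from_euler('z',np.pi)
for T in(38,42,46,52):
    for nm,o,y,b in(('stand',[564.5,-124.5,110],-9,0),('stand b',[564.5,-124.5,110],-9,80),('rail',[615,200,224.7],0,0)):
        p,r=hookpose(o,T,y,b); print(T,nm,sols(p,r,16),sols(p,r*H,16))
# octopus hang: tool pitch below horizontal a
for a in(0,20,40):
    t=tool(90-a,0); z=t.as_matrix()[:,2]; print('hang',a,sols(np.array([615,206,105.])+19*z,t,16),sols(np.array([615,206,105.])+19*z,t*H,16))
    t=tool(-a,-1); z=t.as_matrix()[:,2]; print('pick',a,sols(np.array([471,-339.5,18.])+19*z,t,12),sols(np.array([471,-339.5,18.])+19*z,t*H,12))
E
```

```text
38 stand ([], np.float64(1092.77)) ([], np.float64(1093.78))
38 stand b ([], np.float64(977.61)) ([], np.float64(978.5))
38 rail ([[0.37, 0.21, -0.77, 1.74, -0.23, 2.67]], np.float64(0.0)) ([[0.37, 0.21, -0.77, 1.74, -0.23, -0.47]], np.float64(0.0))
42 stand ([], np.float64(531.59)) ([], np.float64(531.42))
42 stand b ([], np.float64(1215.56)) ([], np.float64(1216.44))
42 rail ([], np.float64(15.2)) ([], np.float64(15.15))
46 stand ([], np.float64(102.15)) ([], np.float64(102.08))
46 stand b ([], np.float64(542.26)) ([], np.float64(542.3))
46 rail ([], np.float64(198.94)) ([], np.float64(198.75))
52 stand ([[-0.51, 0.32, -0.56, -2.16, -0.33, 0.84]], np.float64(0.0)) ([[-0.51, 0.32, -0.56, -2.16, -0.33, -2.31]], np.float64(0.0))
52 stand b ([], np.float64(4.92)) ([], np.float64(4.91))
52 rail ([], np.float64(92.93)) ([], np.float64(93.23))
hang 0 ([], np.float64(145.66)) ([], np.float64(146.03))
pick 0 ([[-0.35, 0.57, -0.36, -0.0, -0.64, -1.24]], np.float64(0.0)) ([[-0.35, 0.57, -0.36, 0.0, -0.64, 1.9]], np.float64(0.0))
hang 20 ([], np.float64(130.25)) ([], np.float64(130.6))
pick 20 ([[-0.3, 0.69, -0.19, 0.11, -1.02, -1.36]], np.float64(0.0)) ([[-0.3, 0.69, -0.19, 0.11, -1.02, 1.78]], np.float64(0.0))
hang 40 ([], np.float64(101.93)) ([], np.float64(102.25))
pick 40 ([[-0.27, 0.85, -0.02, 0.16, -1.39, -1.41]], np.float64(0.0)) ([[-0.27, 0.85, -0.02, 0.16, -1.39, 1.74]], np.float64(0.0))
real	0m41.014s
user	0m40.262s
sys	0m0.135s
```

```bash
cat >> kin.py <<'E'
def best(p,R_,seeds):
    """solutions from given seeds; returns feasible list sorted by j5 margin, or best residual"""
    def f(q):
        pp,r=fk(q,K); return [*(pp-p),*(300*(r.inv()*R_).as_rotvec())]
    out=[];bc=9e9;bx=None
    for q0 in seeds:
        s=least_squares(f,np.clip(q0,LO+.005,HI-.005),bounds=(LO,HI),max_nfev=60)
        if s.cost<bc: bc,bx=s.cost,s.x
        if s.cost<.01 and not any(np.abs(s.x-o).max()<.03 for o in out): out.append(s.x)
    return out,bc,bx
E
cat > scan.py <<'E'
from kin import *
H=R.from_euler('z',np.pi)
def seeds(p):
    az=np.arctan2(p[1],p[0]); return [[az+d,.3,-.6,c,-.4,e] for d,c in((-.3,-1.6),(-.3,-2.3),(-.1,-3.),(.3,.8),(.3,1.8)) for e in(-1.5,1.)]
def show(nm,p,r):
    o,c,x=best(p,r,seeds(p)); print(nm,[v.round(2).tolist() for v in o] or ('no',round(c,1),x.round(2).tolist()))
for T in(48,50,52,54,56,60):
    show(f'{T} stand',*hookpose([564.5,-124.5,110],T,-9))
    show(f'{T} stand+50z',*hookpose([564.5,-124.5,160],T,-9))
    show(f'{T} rail200',*hookpose([615,200,224.7],T,0))
    show(f'{T} rail130+40',*hookpose([610,130,265],T,0))
for a in(0,15,30,45,60):
    t=tool(90-a,0); z=t.as_matrix()[:,2]; show(f'hang{a}',np.array([615,206,105.])+19*z,t)
E
time timeout 550 python3 scan.py
```

```text
48 stand ('no', np.float64(13.2), [-0.36, 0.3, -0.47, -1.82, -0.16, 0.39])
48 stand+50z ('no', np.float64(364.0), [-0.34, 0.22, -0.47, -1.72, -0.16, 0.26])
48 rail200 ('no', np.float64(217.2), [0.06, 0.22, -0.63, -3.16, -0.16, 1.55])
48 rail130+40 ('no', np.float64(339.0), [0.18, 0.1, -0.8, 2.05, -0.19, 2.53])
50 stand [[-0.42, 0.3, -0.5, -1.96, -0.22, 0.58]]
50 stand+50z ('no', np.float64(160.2), [-0.35, 0.21, -0.47, -1.75, -0.16, 0.3])
50 rail200 ('no', np.float64(113.9), [0.06, 0.21, -0.63, -3.16, -0.16, 1.55])
50 rail130+40 ('no', np.float64(325.0), [-0.04, 0.13, -0.66, -3.16, -0.16, 1.61])
52 stand [[-0.51, 0.32, -0.56, -2.16, -0.33, 0.84]]
52 stand+50z ('no', np.float64(38.6), [-0.35, 0.21, -0.47, -1.77, -0.16, 0.32])
52 rail200 ('no', np.float64(92.9), [0.06, 0.21, -0.63, -3.16, -0.18, 1.55])
52 rail130+40 ('no', np.float64(157.7), [-0.04, 0.12, -0.66, -3.16, -0.16, 1.61])
54 stand [[-0.56, 0.34, -0.62, -2.27, -0.43, 0.99]]
54 stand+50z [[-0.36, 0.2, -0.47, -1.79, -0.17, 0.34]]
54 rail200 ('no', np.float64(94.9), [0.06, 0.21, -0.65, -3.16, -0.24, 1.55])
54 rail130+40 ('no', np
[... 267 characters left out ...]
oat64(32.1), [-0.05, 0.12, -0.62, -3.0, -0.16, 1.46])
60 stand [[-0.64, 0.41, -0.73, -2.45, -0.68, 1.26]]
60 stand+50z [[-0.57, 0.25, -0.63, -2.27, -0.48, 0.97]]
60 rail200 ('no', np.float64(99.9), [0.06, 0.23, -0.72, -3.16, -0.43, 1.56])
60 rail130+40 [[-0.07, 0.12, -0.61, -2.87, -0.21, 1.33]]
hang0 ('no', np.float64(145.7), [0.07, 0.88, -0.9, -3.16, -1.79, 1.57])
hang15 ('no', np.float64(135.6), [0.07, 0.68, -0.89, -3.16, -1.31, 1.56])
hang30 ('no', np.float64(117.5), [0.07, 0.51, -0.8, -3.16, -0.79, 1.55])
hang45 ('no', np.float64(93.2), [0.07, 0.43, -0.66, -3.16, -0.3, 1.54])
hang60 ('no', np.float64(23.1), [0.27, 0.4, -0.76, 2.05, -0.16, 2.42])
real	0m17.265s
user	0m17.065s
sys	0m0.226s
```

```bash
cat >> h.py <<'E'
T0=56; G=np.array([-3.6,0,10])
def hp(o,yaw=0,phi=0,back=0,T=None):
    """tool pose holding hook with origin o, yaw, pitched up by phi (lip rises)"""
    rh=R.from_euler('z',np.radians(yaw))*R.from_euler('y',-np.radians(phi)); r=rh*tool(T or T0,0)
    return np.array(o)+rh.apply(G)+(11-back)*r.as_matrix()[:,2], r
E
cat > scan.py <<'E'
from kin import *
def seeds(p):
    az=np.arctan2(p[1],p[0]); return [[az+d,.3,-.6,c,-.5,e] for d,c in((-.3,-1.8),(-.2,-2.4),(-.2,-3.)) for e in(1.,)]
def show(nm,p,r):
    o,c,x=best(p,r,seeds(p)); print(nm,[v.round(2).tolist() for v in o[:1]] or ('no',round(c,1),x.round(2).tolist()))
S=[564.5,-124.5,110]
show('stand',*hp(S,-9)); show('stand b30',*hp(S,-9,0,30));show('stand up80 b0',*hp([564.5,-124.5,190],-9)); show('stand up80 phi8',*hp([564.5,-124.5,190],-9,8));show('fwd',*hp([590,-60,265],0,8))
for psi in(3,6,9):
  for phi in(0,6):
    show(f'rail150+38 psi{psi} phi{phi}',*hp([612,150,263],psi,phi))
    show(f'rail210 psi{psi} phi{phi}',*hp([615,210,224.7],psi,phi))
    show(f'rail210 back80 psi{psi} phi{phi}',*hp([615,210,224.7],psi,phi,80))
for a in(0,20,40):
  for psi in(3,6,9):
    t=tool(90-a,psi); z=t.as_matrix()[:,2]; show(f'hang{a} {psi}',np.array([600,206,105.])+19*z,t)
E
time timeout 550 python3 scan.py
```

```text
stand [[-0.58, 0.33, -0.65, -2.31, -0.48, 1.04]]
stand b30 [[-0.58, 0.25, -0.66, -2.21, -0.43, 0.93]]
stand up80 b0 ('no', np.float64(31.7), [-0.34, 0.13, -0.47, -1.73, -0.16, 0.26])
stand up80 phi8 [[-0.58, 0.18, -0.63, -2.23, -0.49, 0.91]]
fwd ('no', np.float64(2.7), [-0.17, 0.04, -0.41, -1.55, -0.16, 0.06])
rail150+38 psi3 phi0 ('no', np.float64(95.8), [-0.02, 0.11, -0.62, -3.02, -0.16, 1.48])
rail210 psi3 phi0 ('no', np.float64(16.4), [0.08, 0.2, -0.66, -3.16, -0.27, 1.57])
rail210 back80 psi3 phi0 ('no', np.float64(23.0), [0.08, 0.02, -0.73, -3.16, -0.16, 1.57])
rail150+38 psi3 phi6 [[-0.04, 0.11, -0.59, -2.78, -0.22, 1.26]]
rail210 psi3 phi6 ('no', np.float64(15.6), [0.08, 0.22, -0.73, -3.16, -0.46, 1.57])
rail210 back80 psi3 phi6 ('no', np.float64(22.3), [0.08, 0.04, -0.82, -3.16, -0.37, 1.57])
rail150+38 psi6 phi0 ('no', np.float64(286.9), [-0.01, 0.12, -0.59, -2.88, -0.16, 1.38])
rail210 psi6 phi0 [[0.07, 0.2, -0.61, -3.01, -0.21, 1.46]]
rail210 back80 psi6 phi0 ('no', np.float64(18.8), [0.08, 0.02, -0.72, -3.12, -0.16, 1.57])
rail150+38 psi6 phi6 ('no', np.float64(8.3), [-0
[... 498 characters left out ...]
, -0.16, 0.84])
rail210 psi9 phi6 [[0.05, 0.21, -0.63, -2.86, -0.36, 1.36]]
rail210 back80 psi9 phi6 [[0.06, 0.02, -0.65, -2.67, -0.2, 1.16]]
hang0 3 ('no', np.float64(7.1), [0.08, 0.89, -0.93, -3.16, -1.83, 1.57])
hang0 6 [[0.05, 0.9, -0.92, -3.09, -1.81, 1.58]]
hang0 9 [[0.01, 0.9, -0.89, -3.0, -1.79, 1.6]]
hang20 3 ('no', np.float64(5.9), [0.08, 0.62, -0.9, -3.16, -1.16, 1.57])
hang20 6 [[0.06, 0.61, -0.88, -3.09, -1.15, 1.57]]
hang20 9 [[0.02, 0.61, -0.86, -3.0, -1.12, 1.56]]
hang40 3 ('no', np.float64(6.3), [0.08, 0.43, -0.75, -3.16, -0.48, 1.57])
hang40 6 [[0.06, 0.43, -0.72, -3.07, -0.45, 1.53]]
hang40 9 [[0.04, 0.43, -0.66, -2.92, -0.4, 1.44]]
real	0m5.387s
user	0m5.713s
sys	0m0.153s
```

```bash
cat > col.py <<'E'
from kin import *
def seg(a,b,n=15): return np.linspace(a,b,n)
def hookpts(o,yaw,off=0):
    P=[(20,44),(14,64),(0,78),(-14,64),(-14,34),(18,-40),(0,-57),(-18,-40),(-30,-22)]
    L=np.vstack([seg(a,b,8) for a,b in zip(P[:-1],P[1:])]); L=np.column_stack([L[:,0],0*L[:,0],L[:,1]])
    return np.array(o)+R.from_euler('z',yaw,degrees=True).apply(L)
OB={'g1':(hookpts([571,-224,60],-5)),'g1b':hookpts([580,-240,60],-5),'g2':hookpts([445,-100.5,60],-8),'hook':hookpts([564.5,-124.5,110],-9),
 'stand':np.array([[x,y,70] for x in np.linspace(525,602,8) for y in np.linspace(-156,-93,7)]),
 'rail':seg([615,10,290],[615,310,290],60),'stop':seg([615,214,290],[615,249,290],8),'posts':np.vstack([seg([615,y,0],[615,y,285],30) for y in(11,312)]),
 'oct':np.array([[x,y,z] for x in np.linspace(418,548,12) for y in(-363,-340,-317) for z in(44,)]),'rhook':hookpts([615,210,224.7],5)}
RAD={'rail':6,'stop':13,'posts':9,'stand':0,'oct':2}
def clear(q,w,skip=()):
    """min clearance of tool boxes / arm capsules to each obstacle"""
    p,r=fk(q,K); out={}
    f=R.from_euler('z',q[0])*R.from_euler('y',q[1]-q[2]); el=R.from_euler('z',q[0]).apply([0,0,160])+(R.from_euler('z',q[0])*R.from_euler('y',q[1])).apply([0,0,564]); W=el+f.apply([421.5,0,0]); W1=p-297*r.as_matrix()[:,2]
    boxes=[((-12,w/2,-73),(12,w/2+16,0)),((-12,-w/2-16,-73),(12,-w/2,0)),((-40,-42.5,-170),(40,42.5,-73)),((-45,-45,-297),(45,45,-170))]
    for n,o in OB.items():
        if n in skip: continue
        l=r.inv().apply(o-p); d=[np.linalg.norm(np.maximum(0,np.maximum(np.array(a)-l,l-np.array(b))),axis=1).min() for a,b in boxes]
        c=[]
        for a,b in((W1,W),(W,el)):
            t=np.clip((o-a)@(b-a)/((b-a)@(b-a)),0,1); c.append(np.linalg.norm(o-a-t[:,None]*(b-a),axis=1).min()-60)
        out[n]=min(d+c)-RAD.get(n,4)
    corners=np.array([[x,y,0] for x in(-12,12) for y in(-w/2-16,w/2+16)]); out['floor']=min((p+r.apply(corners))[:,2].min(),W1[2]-60,W[2]-60)
    return out
def jpath(q0,qs,skip=(),w=85,n=20,verbose=True):
    m={}
    for t in np.linspace(0,1,n+1):
        for k,v in clear(q0+(qs-q0)*t,w,skip).items():
            if k not in m or v<m[k][0]: m[k]=(round(float(v),1),round(float(t),2))
    print('clear',{k:v for k,v in m.items() if v[0]<40})
def jrows(q0,q1,n,g,store=True):
    """Cartesian rows following a joint-linear path, with smooth ends not needed"""
    p,r=cmd(); rows=[]
    for i in range(1,n+1):
        gp,gr=fk(q0+(q1-q0)*i/n,K); s=r.inv().apply(gp-p)/10; a=np.degrees((r.inv()*gr).as_rotvec())
        row={k:round(float(v),2)+0. for k,v in zip(('x','y','z','ax','ay','az'),[*s,*a])}; row['gripper']=g; p,r=apply(p,r,row); rows.append(row)
    for i in range(0,n,5): print(json.dumps(rows[i:i+5]))
    print('end',p.round(1),'max',max(max(abs(x[k]) for k in 'xyz') for x in rows),max(max(abs(x[k]) for k in('ax','ay','az')) for x in rows),'jmax/row',np.abs(q1-q0).max()/n)
    if store: save(p,r)
def near(p,r,q0):
    o,c,x=best(p,r,[q0]); return (o[0] if o else x),round(c,2)
E
python3 - <<'E'
from col import *
H=R.from_euler('z',np.pi)
q=np.array(arm.read_state()['joints']); print(q.round(3))
S=np.array([564.5,-124.5,110]); g=np.array([-.58,.25,-.65,-2.25,-.48,-2.2])
for nm,a in(('A',(S+[0,0,60],-9,8,70)),('A2',(S+[0,0,40],-9,8,60)),('A3',(S+[0,0,20],-9,6,60)),('B',(S,-9,0,30)),('C',(S,-9,0,0))):
    p,r=hp(*a); x,c=near(p,r*H,g); print(nm,x.round(3).tolist(),c,p.round(0)); print(clear(x,85)) if nm in'BC' else jpath(q,x)
E
```

```text
[ 0.054  0.01  -0.703  0.274 -0.177 -1.909]
A [-0.613, 0.048, -0.703, -2.097, -0.476, -2.351] 0.0 [ 507. -115.  205.]
clear {'g2': (15.1, 0.7)}
A2 [-0.667, 0.14, -0.754, -2.226, -0.586, -2.156] 0.0 [ 516. -117.  181.]
clear {'g2': (-4.0, 0.7)}
A3 [-0.665, 0.179, -0.758, -2.246, -0.583, -2.122] 0.0 [ 517. -117.  163.]
clear {'g2': (-4.0, 0.7)}
B [-0.576, 0.248, -0.657, -2.209, -0.433, -2.213] 0.0 [ 545. -121.  131.]
{'g1': np.float64(43.703285002177154), 'g1b': np.float64(61.05455583794976), 'g2': np.float64(7.164521419265469), 'hook': np.float64(38.55093173065153), 'stand': np.float64(51.22660201849154), 'rail': np.float64(150.2007545352078), 'stop': np.float64(298.7874507766077), 'posts': np.float64(83.97318039824586), 'oct': np.float64(156.6550050393896), 'rhook': np.float64(271.5801358070406), 'floor': np.float64(120.67621429528374)}
C [-0.582, 0.325, -0.647, -2.306, -0.479, -2.099] 0.0 [ 570. -125.  114.]
{'g1': np.float64(35.59862856858435), 'g1b': np.float64(50.60457828450202), 'g2': np.float64(7.164521419265441), 'hook': np.float64(19.181592458007202), 'stand': np.float64(35.452606375840034), 'rail': np.float64(148.37239468247878), 'stop': np.float64(300.47895895043683), 'posts': np.float64(75.9344847789523), 'oct': np.float64(145.7360175455902), 'rhook': np.float64(271.6801020030091), 'floor': np.float64(103.90042719116131)}
```

```bash
python3 - <<'E'
from col import *
s=arm.read_state(); save(s['position'],R.from_quat(s['ee_rot'])); q=np.array(s['joints'])
A=np.array([-0.613,0.048,-0.703,-2.097,-0.476,-2.351]);B=np.array([-0.576,0.248,-0.657,-2.209,-0.433,-2.213]);C=np.array([-0.582,0.325,-0.647,-2.306,-0.479,-2.099])
jpath(A,B);jpath(B,C); jrows(q,A,20,-1)
E
```

```text
clear {'g2': (6.9, 1.0), 'hook': (38.2, 0.9)}
clear {'g1': (35.6, 1.0), 'g2': (6.9, 0.0), 'hook': (19.4, 1.0), 'stand': (35.7, 1.0)}
[{"x": 2.79, "y": -1.81, "z": 0.12, "ax": 0.33, "ay": 1.23, "az": 9.43, "gripper": -1}, {"x": 2.54, "y": -1.77, "z": 0.13, "ax": 0.22, "ay": 1.1, "az": 9.44, "gripper": -1}, {"x": 2.32, "y": -1.73, "z": 0.14, "ax": 0.08, "ay": 0.98, "az": 9.44, "gripper": -1}, {"x": 2.09, "y": -1.63, "z": 0.15, "ax": -0.09, "ay": 0.87, "az": 9.43, "gripper": -1}, {"x": 1.89, "y": -1.52, "z": 0.17, "ax": -0.26, "ay": 0.78, "az": 9.43, "gripper": -1}]
[{"x": 1.71, "y": -1.36, "z": 0.18, "ax": -0.48, "ay": 0.71, "az": 9.41, "gripper": -1}, {"x": 1.54, "y": -1.19, "z": 0.19, "ax": -0.69, "ay": 0.67, "az": 9.38, "gripper": -1}, {"x": 1.41, "y": -0.99, "z": 0.22, "ax": -0.92, "ay": 0.64, "az": 9.34, "gripper": -1}, {"x": 1.31, "y": -0.77, "z": 0.23, "ax": -1.16, "ay": 0.65, "az": 9.31, "gripper": -1}, {"x": 1.23, "y": -0.53, "z": 0.26, "ax": -1.41, "ay": 0.69, "az": 9.24, "gripper": -1}]
[{"x": 1.2, "y": -0.29, "z": 0.28, "ax": -1.66, "ay": 0.76, "az": 9.19, "gripper": -1}, {"x": 1.19, "y": -0.05, "z": 0.31, "ax": -1.9, "ay": 0.85, "az": 9.11, "gripper": -1}, {"x": 1.22, "y": 0.21, "z": 0.34, "ax": -2.13, "ay": 0.98, "az": 9.03, "gripper": -1}, {"x": 1.28, "y": 0.44, "z": 0.37, "ax": -2.36, "ay": 1.13, "az": 8.94, "gripper": -1}, {"x": 1.39, "y": 0.68, "z": 0.41, "ax": -2.57, "ay": 1.32, "az": 8.84, "gripper": -1}]
[{"x": 1.51, "y": 0.9, "z": 0.46, "ax": -2.76, "ay": 1.52, "az": 8.74, "gripper": -1}, {"x": 1.68, "y": 1.09, "z": 0.51, "ax": -2.93, "ay": 1.75, "az": 8.61, "gripper": -1}, {"x": 1.87, "y": 1.27, "z": 0.56, "ax": -3.07, "ay": 2.01, "az": 8.51, "gripper": -1}, {"x": 2.07, "y": 1.42, "z": 0.61, "ax": -3.19, "ay": 2.27, "az": 8.37, "gripper": -1}, {"x": 2.3, "y": 1.54, "z": 0.68, "ax": -3.28, "ay": 2.55, "az": 8.25, "gripper": -1}]
end [ 507.3 -115.1  205.2] max 2.79 9.44 jmax/row 0.11854796139919122
```

```bash
python3 - <<'E'
from col import *
s=arm.read_state(); q=np.array(s['joints'])
A=np.array([-0.613,0.048,-0.703,-2.097,-0.476,-2.351+np.pi]); jpath(q,A); jrows(q,A,15,-1)
E
```

```text
clear {'g2': (19.6, 0.4)}
[{"x": 2.95, "y": 4.25, "z": 0.91, "ax": -39.89, "ay": -8.54, "az": 171.36, "gripper": -1}, {"x": 3.69, "y": -1.52, "z": 0.17, "ax": -0.23, "ay": 1.37, "az": 0.59, "gripper": -1}, {"x": 3.51, "y": -0.76, "z": 0.19, "ax": -0.66, "ay": 0.98, "az": 0.58, "gripper": -1}, {"x": 3.18, "y": -0.07, "z": 0.22, "ax": -0.98, "ay": 0.49, "az": 0.56, "gripper": -1}, {"x": 2.7, "y": 0.54, "z": 0.25, "ax": -1.18, "ay": -0.09, "az": 0.53, "gripper": -1}]
[{"x": 2.1, "y": 1.03, "z": 0.28, "ax": -1.27, "ay": -0.72, "az": 0.47, "gripper": -1}, {"x": 1.42, "y": 1.37, "z": 0.31, "ax": -1.18, "ay": -1.39, "az": 0.4, "gripper": -1}, {"x": 0.68, "y": 1.57, "z": 0.36, "ax": -0.96, "ay": -2.04, "az": 0.29, "gripper": -1}, {"x": -0.1, "y": 1.58, "z": 0.4, "ax": -0.57, "ay": -2.65, "az": 0.17, "gripper": -1}, {"x": -0.86, "y": 1.43, "z": 0.45, "ax": -0.04, "ay": -3.19, "az": 0.02, "gripper": -1}]
[{"x": -1.57, "y": 1.12, "z": 0.51, "ax": 0.62, "ay": -3.61, "az": -0.14, "gripper": -1}, {"x": -2.2, "y": 0.65, "z": 0.59, "ax": 1.38, "ay": -3.9, "az": -0.33, "gripper": -1}, {"x": -2.73, "y": 0.05, "z": 0.66, "ax": 2.22, "ay": -4.03, "az": -0.53, "gripper": -1}, {"x": -3.12, "y": -0.66, "z": 0.74, "ax": 3.09, "ay": -4.0, "az": -0.74, "gripper": -1}, {"x": -3.34, "y": -1.45, "z": 0.85, "ax": 3.98, "ay": -3.77, "az": -0.96, "gripper": -1}]
end [ 507.2 -115.1  205.2] max 4.25 171.36 jmax/row 0.1799478590446853
```

```bash
python3 - <<'E'
from col import *
s=arm.read_state(); q=np.array(s['joints']); save(*fk(q,K))
A=np.array([-0.613,0.048,-0.703,-2.097,-0.476,-2.351+np.pi]); jrows(q,A,20,-1)
E
```

```text
[{"x": 2.78, "y": -1.8, "z": 0.12, "ax": 0.23, "ay": 1.25, "az": 0.43, "gripper": -1}, {"x": 2.79, "y": -1.36, "z": 0.13, "ax": -0.04, "ay": 1.12, "az": 0.44, "gripper": -1}, {"x": 2.74, "y": -0.92, "z": 0.14, "ax": -0.3, "ay": 0.93, "az": 0.44, "gripper": -1}, {"x": 2.61, "y": -0.51, "z": 0.16, "ax": -0.53, "ay": 0.7, "az": 0.43, "gripper": -1}, {"x": 2.42, "y": -0.11, "z": 0.16, "ax": -0.71, "ay": 0.42, "az": 0.43, "gripper": -1}]
[{"x": 2.17, "y": 0.24, "z": 0.18, "ax": -0.85, "ay": 0.1, "az": 0.4, "gripper": -1}, {"x": 1.87, "y": 0.55, "z": 0.2, "ax": -0.92, "ay": -0.24, "az": 0.39, "gripper": -1}, {"x": 1.52, "y": 0.81, "z": 0.21, "ax": -0.95, "ay": -0.6, "az": 0.34, "gripper": -1}, {"x": 1.13, "y": 1.01, "z": 0.24, "ax": -0.91, "ay": -0.98, "az": 0.31, "gripper": -1}, {"x": 0.72, "y": 1.13, "z": 0.25, "ax": -0.79, "ay": -1.35, "az": 0.24, "gripper": -1}]
[{"x": 0.29, "y": 1.19, "z": 0.28, "ax": -0.63, "ay": -1.71, "az": 0.19, "gripper": -1}, {"x": -0.14, "y": 1.19, "z": 0.31, "ax": -0.38, "ay": -2.04, "az": 0.11, "gripper": -1}, {"x": -0.57, "y": 1.09, "z": 0.34, "ax": -0.09, "ay": -2.35, "az": 0.04, "gripper": -1}, {"x": -0.98, "y": 0.95, "z": 0.37, "ax": 0.27, "ay": -2.6, "az": -0.06, "gripper": -1}, {"x": -1.36, "y": 0.72, "z": 0.42, "ax": 0.67, "ay": -2.8, "az": -0.16, "gripper": -1}]
[{"x": -1.71, "y": 0.44, "z": 0.46, "ax": 1.11, "ay": -2.95, "az": -0.27, "gripper": -1}, {"x": -2.0, "y": 0.1, "z": 0.5, "ax": 1.58, "ay": -3.02, "az": -0.37, "gripper": -1}, {"x": -2.24, "y": -0.29, "z": 0.56, "ax": 2.07, "ay": -3.03, "az": -0.5, "gripper": -1}, {"x": -2.41, "y": -0.71, "z": 0.61, "ax": 2.57, "ay": -2.95, "az": -0.62, "gripper": -1}, {"x": -2.51, "y": -1.16, "z": 0.68, "ax": 3.06, "ay": -2.8, "az": -0.75, "gripper": -1}]
end [ 507.2 -115.1  205.2] max 2.79 3.06 jmax/row 0.13496089428351396
```

Emit:
{"op": "send_rows", "data": {"targets": [{"x": 2.78, "y": -1.8, "z": 0.12, "ax": 0.23, "ay": 1.25, "az": 0.43, "gripper": -1}, {"x": 2.79, "y": -1.36, "z": 0.13, "ax": -0.04, "ay": 1.12, "az": 0.44, "gripper": -1}, {"x": 2.74, "y": -0.92, "z": 0.14, "ax": -0.3, "ay": 0.93, "az": 0.44, "gripper": -1}, {"x": 2.61, "y": -0.51, "z": 0.16, "ax": -0.53, "ay": 0.7, "az": 0.43, "gripper": -1}, {"x": 2.42, "y": -0.11, "z": 0.16, "ax": -0.71, "ay": 0.42, "az": 0.43, "gripper": -1}]}}

```text
clock: 3.75
position: [446.0, -179.8, 165.6]
ee_rot: [0.03, 0.953, 0.016, 0.301]
contact_force: [-0.3, -1.7, -0.4]
gripper_width: 85.8
grasp_force: 0.0
```

Emit:
{"op": "send_rows", "data": {"targets": [{"x": 2.17, "y": 0.24, "z": 0.18, "ax": -0.85, "ay": 0.1, "az": 0.4, "gripper": -1}, {"x": 1.87, "y": 0.55, "z": 0.2, "ax": -0.92, "ay": -0.24, "az": 0.39, "gripper": -1}, {"x": 1.52, "y": 0.81, "z": 0.21, "ax": -0.95, "ay": -0.6, "az": 0.34, "gripper": -1}, {"x": 1.13, "y": 1.01, "z": 0.24, "ax": -0.91, "ay": -0.98, "az": 0.31, "gripper": -1}, {"x": 0.72, "y": 1.13, "z": 0.25, "ax": -0.79, "ay": -1.35, "az": 0.24, "gripper": -1}]}}

```text
clock: 4.17
position: [394.0, -135.9, 117.9]
ee_rot: [0.033, 0.942, 0.056, 0.328]
contact_force: [-0.3, -0.7, 0.0]
gripper_width: 85.1
grasp_force: 0.0
```

```bash
python3 -c "
from h import *
st()"
```

```text
{'clock': 4.167, 'joints': [-0.277, 0.027, -0.704, -0.911, -0.324, -0.563], 'position': [394.011, -135.857, 117.865], 'ee_rot': [0.033, 0.942, 0.056, 0.328], 'contact_force': [-0.262, -0.673, 0.001], 'gripper_width': 85.104, 'grasp_force': 0.0}
```

Emit:
{"op": "send_rows", "data": {"targets": [{"x": 0.29, "y": 1.19, "z": 0.28, "ax": -0.63, "ay": -1.71, "az": 0.19, "gripper": -1}, {"x": -0.14, "y": 1.19, "z": 0.31, "ax": -0.38, "ay": -2.04, "az": 0.11, "gripper": -1}, {"x": -0.57, "y": 1.09, "z": 0.34, "ax": -0.09, "ay": -2.35, "az": 0.04, "gripper": -1}, {"x": -0.98, "y": 0.95, "z": 0.37, "ax": 0.27, "ay": -2.6, "az": -0.06, "gripper": -1}, {"x": -1.36, "y": 0.72, "z": 0.42, "ax": 0.67, "ay": -2.8, "az": -0.16, "gripper": -1}]}}

```text
clock: 4.58
position: [426.7, -87.0, 132.6]
ee_rot: [0.04, 0.904, 0.054, 0.421]
contact_force: [-0.7, 1.8, 0.4]
gripper_width: 85.4
grasp_force: 0.0
```

Emit:
{"op": "send_rows", "data": {"targets": [{"x": -1.71, "y": 0.44, "z": 0.46, "ax": 1.11, "ay": -2.95, "az": -0.27, "gripper": -1}, {"x": -2.0, "y": 0.1, "z": 0.5, "ax": 1.58, "ay": -3.02, "az": -0.37, "gripper": -1}, {"x": -2.24, "y": -0.29, "z": 0.56, "ax": 2.07, "ay": -3.03, "az": -0.5, "gripper": -1}, {"x": -2.41, "y": -0.71, "z": 0.61, "ax": 2.57, "ay": -2.95, "az": -0.62, "gripper": -1}, {"x": -2.51, "y": -1.16, "z": 0.68, "ax": 3.06, "ay": -2.8, "az": -0.75, "gripper": -1}]}}

```text
clock: 5.0
position: [508.2, -115.8, 206.5]
ee_rot: [0.067, 0.845, -0.043, 0.529]
contact_force: [0.3, -1.2, -0.6]
gripper_width: 85.3
grasp_force: 0.0
```

```bash
python3 - <<'E'
from col import *
st(); err(); q=np.array(arm.read_state()['joints'])
B=np.array([-0.576,0.248,-0.657,-2.209,-0.433,-2.213+np.pi]);C=np.array([-0.582,0.325,-0.647,-2.306,-0.479,-2.099+np.pi])
jrows(q,B,7,-1); jrows(B,C,4,-1)
E
```

```text
{'clock': 5.0, 'joints': [-0.615, 0.047, -0.704, -2.104, -0.475, 0.798], 'position': [508.184, -115.808, 206.547], 'ee_rot': [0.067, 0.845, -0.043, 0.529], 'contact_force': [0.329, -1.232, -0.587], 'gripper_width': 85.323, 'grasp_force': 0.0}
err mm [ 0.97 -0.7   1.35] rot [ 0.27 -0.11 -0.02]
[{"x": 0.5, "y": -0.13, "z": 0.99, "ax": 0.26, "ay": 1.0, "az": 0.03, "gripper": -1}, {"x": 0.65, "y": -0.02, "z": 0.99, "ax": -0.02, "ay": 1.13, "az": 0.03, "gripper": -1}, {"x": 0.66, "y": 0.0, "z": 1.0, "ax": -0.02, "ay": 1.15, "az": 0.02, "gripper": -1}, {"x": 0.68, "y": 0.0, "z": 1.01, "ax": -0.03, "ay": 1.16, "az": 0.01, "gripper": -1}, {"x": 0.7, "y": 0.03, "z": 1.01, "ax": -0.04, "ay": 1.18, "az": -0.01, "gripper": -1}]
[{"x": 0.71, "y": 0.04, "z": 1.02, "ax": -0.04, "ay": 1.2, "az": -0.02, "gripper": -1}, {"x": 0.73, "y": 0.05, "z": 1.03, "ax": -0.06, "ay": 1.2, "az": -0.04, "gripper": -1}]
end [ 545.3 -121.5  130.4] max 1.03 1.2 jmax/row 0.02869429932554307
[{"x": -0.02, "y": 0.04, "z": 0.73, "ax": -0.05, "ay": 0.0, "az": 0.0, "gripper": -1}, {"x": -0.01, "y": 0.01, "z": 0.75, "ax": -0.02, "ay": -0.01, "az": -0.01, "gripper": -1}, {"x": 0.0, "y": -0.01, "z": 0.74, "ax": 0.01, "ay": -0.01, "az": -0.01, "gripper": -1}, {"x": 0.0, "y": -0.04, "z": 0.75, "ax": 0.06, "ay": -0.02, "az": -0.02, "gripper": -1}]
end [ 569.8 -125.4  114.1] max 0.75 0.06 jmax/row 0.02849999999999997
```

Emit:
{"op": "send_rows", "data": {"targets": [{"x": 0.5, "y": -0.13, "z": 0.99, "ax": 0.26, "ay": 1.0, "az": 0.03, "gripper": -1}, {"x": 0.65, "y": -0.02, "z": 0.99, "ax": -0.02, "ay": 1.13, "az": 0.03, "gripper": -1}, {"x": 0.66, "y": 0.0, "z": 1.0, "ax": -0.02, "ay": 1.15, "az": 0.02, "gripper": -1}, {"x": 0.68, "y": 0.0, "z": 1.01, "ax": -0.03, "ay": 1.16, "az": 0.01, "gripper": -1}, {"x": 0.7, "y": 0.03, "z": 1.01, "ax": -0.04, "ay": 1.18, "az": -0.01, "gripper": -1}]}}

```text
clock: 5.42
position: [536.4, -121.4, 153.8]
ee_rot: [0.07, 0.87, -0.04, 0.486]
contact_force: [0.7, 0.9, 0.0]
gripper_width: 85.4
grasp_force: 0.0
```

Emit:
{"op": "send_rows", "data": {"targets": [{"x": 0.71, "y": 0.04, "z": 1.02, "ax": -0.04, "ay": 1.2, "az": -0.02, "gripper": -1}, {"x": 0.73, "y": 0.05, "z": 1.03, "ax": -0.06, "ay": 1.2, "az": -0.04, "gripper": -1}, {"x": -0.02, "y": 0.04, "z": 0.73, "ax": -0.05, "ay": 0.0, "az": 0.0, "gripper": -1}, {"x": -0.01, "y": 0.01, "z": 0.75, "ax": -0.02, "ay": -0.01, "az": -0.01, "gripper": -1}, {"x": 0.0, "y": -0.01, "z": 0.74, "ax": 0.01, "ay": -0.01, "az": -0.01, "gripper": -1}]}}

```text
clock: 5.83
position: [564.6, -124.4, 118.5]
ee_rot: [0.07, 0.88, -0.037, 0.468]
contact_force: [0.0, -0.6, -0.5]
gripper_width: 85.8
grasp_force: 0.0
```

Emit:
{"op": "send_rows", "data": {"targets": [{"x": 0.0, "y": -0.04, "z": 0.75, "ax": 0.06, "ay": -0.02, "az": -0.02, "gripper": -1}, {"x": 0.0, "y": 0, "z": 0, "ax": 0, "ay": 0, "az": 0, "gripper": -1}, {"x": 0.0, "y": 0, "z": 0, "ax": 0, "ay": 0, "az": 0, "gripper": -1}]}}

```text
clock: 6.08
position: [570.1, -125.7, 114.2]
ee_rot: [0.07, 0.88, -0.037, 0.468]
contact_force: [-0.8, 1.0, 0.7]
gripper_width: 85.3
grasp_force: 0.0
```

```bash
python3 - <<'E'
from h import *
st(); err()
im,d=look('side'); it,dt=look('top')
o=np.hstack([cv2.resize(im[130:270,270:410,::-1],(400,400)),cv2.resize(it[160:280,290:410,::-1],(400,400))]); cv2.imwrite('pics/g1.png',o)
E
```

```text
{'clock': 6.083, 'joints': [-0.583, 0.325, -0.647, -2.308, -0.478, 1.044], 'position': [570.083, -125.716, 114.164], 'ee_rot': [0.07, 0.88, -0.037, 0.468], 'contact_force': [-0.771, 1.014, 0.653], 'gripper_width': 85.269, 'grasp_force': 0.0}
err mm [ 0.32 -0.31  0.11] rot [0.1  0.05 0.07]
```

View pics/g1.png

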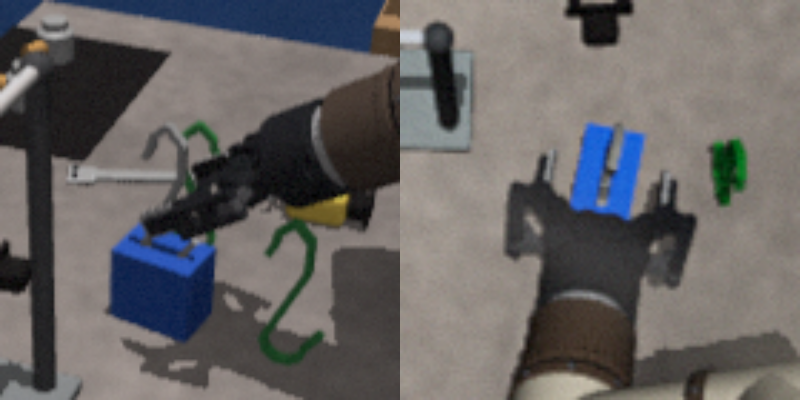

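The fingers straddle the steel hook evenly (fingers at 545 and 668, hook at 605 in the right crop), and the green hook beneath is clear. Closing.

Emit:
{"op": "send_rows", "data": {"targets": [{"x": 0, "y": 0, "z": 0, "ax": 0, "ay": 0, "az": 0, "gripper": 0}, {"x": 0, "y": 0, "z": 0, "ax": 0, "ay": 0, "az": 0, "gripper": 0.5}, {"x": 0, "y": 0, "z": 0, "ax": 0, "ay": 0, "az": 0, "gripper": 0.7}, {"x": 0, "y": 0, "z": 0, "ax": 0, "ay": 0, "az": 0, "gripper": 0.8}, {"x": 0, "y": 0, "z": 0, "ax": 0, "ay": 0, "az": 0, "gripper": 0.9}]}}

```text
clock: 6.6
position: [570.2, -125.6, 114.7]
ee_rot: [0.07, 0.88, -0.037, 0.468]
contact_force: [0.0, -0.8, -0.5]
gripper_width: 25.3
grasp_force: 0.0
```

Emit:
{"op": "send_rows", "data": {"targets": [{"x": 0, "y": 0, "z": 0, "ax": 0, "ay": 0, "az": 0, "gripper": 1}, {"x": 0, "y": 0, "z": 0, "ax": 0, "ay": 0, "az": 0, "gripper": 1}, {"x": 0, "y": 0, "z": 0, "ax": 0, "ay": 0, "az": 0, "gripper": 1}, {"x": 0, "y": 0, "z": 0, "ax": 0, "ay": 0, "az": 0, "gripper": 1}]}}

```text
clock: 6.93
position: [570.2, -126.0, 114.6]
ee_rot: [0.07, 0.88, -0.038, 0.468]
contact_force: [-2.6, -1.0, 2.1]
gripper_width: 6.3
grasp_force: 58.5
```

```bash
python3 - <<'E'
from col import *
st();err()
S=np.array([564.5,-124.5,110]); q=np.array(arm.read_state()['joints']); sk=('hook','stand','rhook')
W=[('L30',S+[0,0,30],-9,2),('L70',S+[0,0,70],-9,8),('M',[575,-20,262],-3,10),('P',[608,140,264],4,9),('P2',[615,140,264],4,9),('Q',[615,140,224.7],4,7),('E',[615,206,224.7],5,7),('E0',[615,210,224.7],5,0)]
for nm,o,y,f in W:
    p,r=hp(o,y,f); x,c=near(p,r,q); print(nm,c,x.round(3).tolist(),p.round(0)); jpath(q,x,sk,8,8); q=x
E
```

```text
{'clock': 6.933, 'joints': [-0.583, 0.324, -0.647, -2.309, -0.478, 1.044], 'position': [570.215, -126.004, 114.6], 'ee_rot': [0.07, 0.88, -0.038, 0.468], 'contact_force': [-2.569, -1.007, 2.076], 'gripper_width': 6.317, 'grasp_force': 58.529}
err mm [ 0.45 -0.6   0.54] rot [0.15 0.01 0.08]
L30 0.0 [-0.561, 0.258, -0.618, -2.233, -0.436, 0.933] [ 570. -125.  144.]
clear {'g2': (7.5, 0.0)}
L70 0.0 [-0.598, 0.204, -0.651, -2.275, -0.528, 0.981] [ 569. -125.  185.]
clear {'g2': (28.5, 0.0)}
M 0.0 [-0.274, 0.017, -0.526, -2.08, -0.232, 0.612] [580. -20. 267.]
clear {'rail': (27.5, 1.0), 'posts': (22.6, 1.0)}
P 0.0 [-0.068, 0.108, -0.608, -2.709, -0.302, 1.214] [613. 140. 269.]
clear {'rail': (1.7, 1.0), 'posts': (11.4, 0.25)}
P2 0.0 [-0.067, 0.119, -0.594, -2.709, -0.3, 1.213] [620. 140. 269.]
clear {'rail': (-1.2, 1.0)}
Q 0.0 [-0.078, 0.186, -0.652, -2.783, -0.384, 1.304] [620. 140. 229.]
clear {'rail': (-1.2, 0.0)}
E 0.0 [0.066, 0.226, -0.722, -3.1, -0.477, 1.544] [620. 206. 229.]
clear {'rail': (31.9, 0.62), 'stop': (26.6, 0.75)}
E0 0.0 [0.077, 0.2, -0.644, -3.108, -0.251, 1.544] [620. 210. 229.]
clear {'rail': (25.5, 1.0), 'stop': (22.3, 1.0)}
```

```bash
cat >> col.py <<'E'
def ho(u,y,yaw,phi):
    rh=R.from_euler('z',np.radians(yaw))*R.from_euler('y',-np.radians(phi)); return np.array([615,y,290])-rh.apply([u[0],0,u[1]])
E
python3 - <<'E'
from col import *
S=np.array([564.5,-124.5,110]); q=np.array(arm.read_state()['joints']); sk=('hook','stand','rhook')
W=[('L30',S+[0,0,30],-9,2,5),('L70',S+[0,0,70],-9,8,5),('M',[558,-20,258],-3,10,10)]+[(n,ho(u,y,4,9),4,9,k) for n,u,y,k in(('N',(50,30),140,10),('P1',(20,31),140,4),('P2',(8,38),140,3),('P3',(0,60),140,4),)]
json.dump([(n,list(map(float,o)),y,f,k) for n,o,y,f,k in W],open('W.json','w'))
for nm,o,y,f,k in W:
    p,r=hp(o,y,f); x,c=near(p,r,q); print(nm,c,x.round(3).tolist(),p.round(0)); jpath(q,x,sk,8,8); 
    if nm in('L30','L70','M'): jrows(q,x,k,1)
    q=x
E
```

```text
L30 0.0 [-0.561, 0.258, -0.618, -2.233, -0.436, 0.933] [ 570. -125.  144.]
clear {'g2': (7.5, 0.0)}
[{"x": -0.51, "y": -0.05, "z": -0.33, "ax": 0.09, "ay": -0.38, "az": 0.07, "gripper": 1}, {"x": -0.5, "y": 0.03, "z": -0.32, "ax": -0.04, "ay": -0.39, "az": -0.02, "gripper": 1}, {"x": -0.49, "y": 0.02, "z": -0.33, "ax": -0.04, "ay": -0.4, "az": -0.01, "gripper": 1}, {"x": -0.5, "y": 0.01, "z": -0.33, "ax": -0.01, "ay": -0.4, "az": -0.02, "gripper": 1}, {"x": -0.51, "y": 0.0, "z": -0.33, "ax": -0.01, "ay": -0.4, "az": -0.01, "gripper": 1}]
end [ 569.8 -125.3  144. ] max 0.51 0.4 jmax/row 0.02224447654936117
L70 0.0 [-0.598, 0.204, -0.651, -2.275, -0.528, 0.981] [ 569. -125.  185.]
clear {'g2': (28.5, 0.0)}
[{"x": -0.68, "y": 0.01, "z": -0.41, "ax": -0.04, "ay": -1.19, "az": 0.02, "gripper": 1}, {"x": -0.7, "y": 0.0, "z": -0.42, "ax": -0.02, "ay": -1.19, "az": 0.02, "gripper": 1}, {"x": -0.7, "y": 0.01, "z": -0.4, "ax": 0.0, "ay": -1.2, "az": 0.0, "gripper": 1}, {"x": -0.71, "y": -0.01, "z": -0.41, "ax": 0.02, "ay": -1.21, "az": -0.02, "gripper": 1}, {"x": -0.71, "y": -0.01, "z": -0.4, 
[... 920 characters left out ...]
21, "gripper": 1}, {"x": -0.72, "y": 0.92, "z": -0.57, "ax": -0.37, "ay": -0.41, "az": -0.18, "gripper": 1}, {"x": -0.76, "y": 0.88, "z": -0.59, "ax": -0.34, "ay": -0.47, "az": -0.13, "gripper": 1}]
end [562.8 -20.2 262.8] max 1.21 0.79 jmax/row 0.03462429914198252
N 0.0 [-0.09, 0.067, -0.704, -2.718, -0.358, 1.24] [575. 137. 257.]
clear {'rail': (33.9, 1.0), 'posts': (33.8, 0.25)}
P1 0.0 [-0.077, 0.109, -0.643, -2.729, -0.338, 1.242] [605. 139. 261.]
clear {'rail': (12.1, 1.0)}
P2 0.0 [-0.076, 0.141, -0.633, -2.755, -0.358, 1.268] [618. 140. 256.]
clear {'rail': (11.2, 1.0)}
P3 0.0 [-0.081, 0.2, -0.657, -2.814, -0.437, 1.336] [629. 141. 235.]
clear {'rail': (11.2, 0.0), 'stop': (39.5, 1.0)}
```

Emit:
{"op": "send_rows", "data": {"targets": [{"x": -0.51, "y": -0.02, "z": -0.33, "ax": 0, "ay": -0.3, "az": 0, "gripper": 1}, {"x": -0.5, "y": 0.03, "z": -0.32, "ax": 0, "ay": -0.39, "az": -0.02, "gripper": 1}, {"x": -0.49, "y": 0.0, "z": -0.33, "ax": 0, "ay": -0.4, "az": -0.01, "gripper": 1}, {"x": -0.5, "y": 0.0, "z": -0.33, "ax": -0.01, "ay": -0.4, "az": -0.02, "gripper": 1}, {"x": -0.51, "y": 0.0, "z": -0.33, "ax": -0.01, "ay": -0.4, "az": -0.01, "gripper": 1}]}}

```text
clock: 7.35
position: [570.2, -125.1, 145.1]
ee_rot: [0.069, 0.872, -0.038, 0.483]
contact_force: [-0.5, 0.4, -1.4]
gripper_width: 6.5
grasp_force: 58.7
```

Emit:
{"op": "send_rows", "data": {"targets": [{"x": -0.68, "y": 0.01, "z": -0.41, "ax": -0.04, "ay": -1.19, "az": 0.02, "gripper": 1}, {"x": -0.7, "y": 0.0, "z": -0.42, "ax": -0.02, "ay": -1.19, "az": 0.02, "gripper": 1}, {"x": -0.7, "y": 0.01, "z": -0.4, "ax": 0.0, "ay": -1.2, "az": 0.0, "gripper": 1}, {"x": -0.71, "y": -0.01, "z": -0.41, "ax": 0.02, "ay": -1.21, "az": -0.02, "gripper": 1}, {"x": -0.71, "y": -0.01, "z": -0.4, "ax": 0.04, "ay": -1.21, "az": -0.03, "gripper": 1}]}}

```text
clock: 7.77
position: [569.7, -125.4, 185.7]
ee_rot: [0.067, 0.845, -0.042, 0.528]
contact_force: [1.1, -0.5, -1.0]
gripper_width: 6.4
grasp_force: 58.7
```

Emit:
{"op": "send_rows", "data": {"targets": [{"x": -0.53, "y": 1.21, "z": -0.4, "ax": -0.79, "ay": 0.03, "az": -0.34, "gripper": 1}, {"x": -0.54, "y": 1.17, "z": -0.43, "ax": -0.72, "ay": 0.0, "az": -0.33, "gripper": 1}, {"x": -0.57, "y": 1.13, "z": -0.44, "ax": -0.66, "ay": -0.06, "az": -0.31, "gripper": 1}, {"x": -0.58, "y": 1.09, "z": -0.46, "ax": -0.61, "ay": -0.1, "az": -0.31, "gripper": 1}, {"x": -0.61, "y": 1.06, "z": -0.48, "ax": -0.55, "ay": -0.16, "az": -0.28, "gripper": 1}]}}

```text
clock: 8.18
position: [569.7, -68.0, 220.6]
ee_rot: [0.04, 0.846, -0.025, 0.531]
contact_force: [0.9, 0.0, 0.4]
gripper_width: 6.3
grasp_force: 58.7
```

Emit:
{"op": "send_rows", "data": {"targets": [{"x": -0.63, "y": 1.02, "z": -0.51, "ax": -0.5, "ay": -0.21, "az": -0.27, "gripper": 1}, {"x": -0.67, "y": 0.98, "z": -0.53, "ax": -0.46, "ay": -0.28, "az": -0.23, "gripper": 1}, {"x": -0.69, "y": 0.94, "z": -0.54, "ax": -0.41, "ay": -0.34, "az": -0.21, "gripper": 1}, {"x": -0.72, "y": 0.92, "z": -0.57, "ax": -0.37, "ay": -0.41, "az": -0.18, "gripper": 1}, {"x": -0.76, "y": 0.88, "z": -0.59, "ax": -0.34, "ay": -0.47, "az": -0.13, "gripper": 1}]}}

```text
clock: 8.6
position: [563.2, -19.8, 263.6]
ee_rot: [0.022, 0.839, -0.015, 0.544]
contact_force: [-0.8, -0.8, -0.9]
gripper_width: 6.2
grasp_force: 58.7
```

```bash
python3 - <<'E'
from col import *
st();err(); s=arm.read_state(); q=np.array(s['joints']); save(*fk(q,K))
for nm,o,y,f,k in json.load(open('W.json'))[3:4]:
    p,r=hp(o,y,f); x,c=near(p,r,q); print(nm,c); jrows(q,x,15,1); q=x
E
```

```text
{'clock': 8.6, 'joints': [-0.291, -0.007, -0.563, -2.086, -0.25, 0.627], 'position': [563.166, -19.844, 263.608], 'ee_rot': [0.022, 0.839, -0.015, 0.544], 'contact_force': [-0.768, -0.796, -0.938], 'gripper_width': 6.181, 'grasp_force': 58.651}
err mm [0.35 0.39 0.85] rot [0.06 0.05 0.03]
N 0.0
[{"x": 0.1, "y": 1.35, "z": 0.12, "ax": -0.75, "ay": 0.07, "az": -0.14, "gripper": 1}, {"x": 0.09, "y": 1.31, "z": 0.12, "ax": -0.7, "ay": 0.05, "az": -0.14, "gripper": 1}, {"x": 0.06, "y": 1.27, "z": 0.12, "ax": -0.66, "ay": 0.05, "az": -0.15, "gripper": 1}, {"x": 0.04, "y": 1.23, "z": 0.12, "ax": -0.61, "ay": 0.05, "az": -0.15, "gripper": 1}, {"x": 0.03, "y": 1.18, "z": 0.11, "ax": -0.57, "ay": 0.04, "az": -0.17, "gripper": 1}]
[{"x": 0.01, "y": 1.15, "z": 0.11, "ax": -0.53, "ay": 0.05, "az": -0.16, "gripper": 1}, {"x": 0.0, "y": 1.09, "z": 0.1, "ax": -0.47, "ay": 0.04, "az": -0.18, "gripper": 1}, {"x": -0.01, "y": 1.06, "z": 0.11, "ax": -0.43, "ay": 0.05, "az": -0.19, "gripper": 1}, {"x": -0.03, "y": 1.0, "z": 0.1, "ax": -0.39, "ay": 0.05, "az": -0.2, "gripper": 1}, {"x": -0.02, "y": 0.97, "z": 0.1, "ax": -0.33, "ay": 0.06, "az": -0.2, "gripper": 1}]
[{"x": -0.04, "y": 0.91, "z": 0.1, "ax": -0.29, "ay": 0.08, "az": -0.22, "gripper": 1}, {"x": -0.03, "y": 0.87, "z": 0.09, "ax": -0.25, "ay": 0.08, "az": -0.23, "gripper": 1}, {"x": -0.04, "y": 0.82, "z": 0.1, "ax": -0.2, "ay": 0.1, "az": -0.25, "gripper": 1}, {"x": -0.03, "y": 0.78, "z": 0.1, "ax": -0.15, "ay": 0.11, "az": -0.26, "gripper": 1}, {"x": -0.03, "y": 0.73, "z": 0.09, "ax": -0.11, "ay": 0.13, "az": -0.28, "gripper": 1}]
end [575.3 137.3 257.2] max 1.35 0.75 jmax/row 0.04217772063732615
```

Emit:
{"op": "send_rows", "data": {"targets": [{"x": 0.1, "y": 1.35, "z": 0.12, "ax": -0.75, "ay": 0.07, "az": -0.14, "gripper": 1}, {"x": 0.09, "y": 1.31, "z": 0.12, "ax": -0.7, "ay": 0.05, "az": -0.14, "gripper": 1}, {"x": 0.06, "y": 1.27, "z": 0.12, "ax": -0.66, "ay": 0.05, "az": -0.15, "gripper": 1}, {"x": 0.04, "y": 1.23, "z": 0.12, "ax": -0.61, "ay": 0.05, "az": -0.15, "gripper": 1}, {"x": 0.03, "y": 1.18, "z": 0.11, "ax": -0.57, "ay": 0.04, "az": -0.17, "gripper": 1}]}}

```text
clock: 9.02
position: [569.3, 43.5, 258.2]
ee_rot: [0.001, 0.84, 0.006, 0.542]
contact_force: [0.4, -1.3, -0.7]
gripper_width: 6.3
grasp_force: 58.8
```

Emit:
{"op": "send_rows", "data": {"targets": [{"x": 0.01, "y": 1.15, "z": 0.11, "ax": -0.53, "ay": 0.05, "az": -0.16, "gripper": 1}, {"x": 0.0, "y": 1.09, "z": 0.1, "ax": -0.47, "ay": 0.04, "az": -0.18, "gripper": 1}, {"x": -0.01, "y": 1.06, "z": 0.11, "ax": -0.43, "ay": 0.05, "az": -0.19, "gripper": 1}, {"x": -0.03, "y": 1.0, "z": 0.1, "ax": -0.39, "ay": 0.05, "az": -0.2, "gripper": 1}, {"x": -0.02, "y": 0.97, "z": 0.1, "ax": -0.33, "ay": 0.06, "az": -0.2, "gripper": 1}]}}

```text
clock: 9.43
position: [573.3, 96.0, 257.2]
ee_rot: [-0.016, 0.841, 0.017, 0.541]
contact_force: [0.3, -0.2, -0.5]
gripper_width: 6.8
grasp_force: 58.8
```

Emit:
{"op": "send_rows", "data": {"targets": [{"x": -0.04, "y": 0.91, "z": 0.1, "ax": -0.29, "ay": 0.08, "az": -0.22, "gripper": 1}, {"x": -0.03, "y": 0.87, "z": 0.09, "ax": -0.25, "ay": 0.08, "az": -0.23, "gripper": 1}, {"x": -0.04, "y": 0.82, "z": 0.1, "ax": -0.2, "ay": 0.1, "az": -0.25, "gripper": 1}, {"x": -0.03, "y": 0.78, "z": 0.1, "ax": -0.15, "ay": 0.11, "az": -0.26, "gripper": 1}, {"x": -0.03, "y": 0.73, "z": 0.09, "ax": -0.11, "ay": 0.13, "az": -0.28, "gripper": 1}]}}

```text
clock: 9.85
position: [576.1, 137.1, 257.1]
ee_rot: [-0.029, 0.843, 0.018, 0.537]
contact_force: [-0.0, 0.2, -1.6]
gripper_width: 6.5
grasp_force: 58.8
```

```bash
python3 - <<'E'
from col import *
st();err(); s=arm.read_state()
# actual hook frame from tool pose
p,r=np.array(s['position']),R.from_quat(s['ee_rot']); rh=r*tool(T0,0).inv(); o=p-rh.apply(G)-11*r.as_matrix()[:,2]
print('hook origin',o.round(1),'rail in hook frame',rh.inv().apply(np.array([615,o[1],290])-o).round(1))
Q=hookpts([0,0,0],0)
for n in('side','top'):
    im,d=look(n); m=arm.camera_model(n); P=pts(n,d); M=np.linalg.inv(np.array(m['cam_to_world']))
    W=o+rh.apply(Q); c=W@M[:3,:3].T+M[:3,3]; uv=np.column_stack([m['fx']*c[:,0]/c[:,2]+m['cx'],m['fy']*c[:,1]/c[:,2]+m['cy']])
    u0,v0=(uv.min(0)-12).astype(int); u1,v1=(uv.max(0)+12).astype(int)
    big=cv2.resize(im[v0:v1,u0:u1,::-1],None,fx=5,fy=5,interpolation=cv2.INTER_CUBIC)
    raw=big.copy()
    for a in uv: cv2.circle(big,tuple(((a-[u0,v0]+.5)*5).astype(int)),1,(0,0,255),-1)
    cv2.imwrite(f'pics/o_{n}.png',np.hstack([raw,big])); print(n,big.shape)
    hsv=cv2.cvtColor(im,cv2.COLOR_RGB2HSV)
    L=rh.inv().apply(P.reshape(-1,3)-o).reshape(P.shape)
    k=(d>0)&(abs(L[...,1])<8)&(L[...,2]>40)&(L[...,2]<90)&(abs(L[...,0])<28)&(hsv[...,1]<70)
    if k.sum(): print(n,k.sum(),'top z',np.percentile(L[k][:,2],[90,97]).round(1),'y',np.median(L[k][:,1]).round(1),'x range',np.percentile(L[k][:,0],[3,97]).round(1))
a=cv2.imread('pics/o_side.png');b=cv2.imread('pics/o_top.png');h=max(a.shape[0],b.shape[0]);w=a.shape[1]+b.shape[1]
o=np.zeros((h,w,3),np.uint8);o[:a.shape[0],:a.shape[1]]=a;o[:b.shape[0],a.shape[1]:]=b; k=min(1,800/w,600/h); cv2.imwrite('pics/ov.png',cv2.resize(o,None,fx=k,fy=k))
E
```

```text
{'clock': 9.85, 'joints': [-0.091, 0.068, -0.705, -2.721, -0.36, 1.243], 'position': [576.097, 137.066, 257.05], 'ee_rot': [-0.029, 0.843, 0.018, 0.537], 'contact_force': [-0.006, 0.187, -1.634], 'gripper_width': 6.467, 'grasp_force': 58.791}
err mm [ 0.83 -0.19 -0.17] rot [ 0.06  0.03 -0.02]
hook origin [571.3 136.7 252.4] rail in hook frame [49.  -3.  30.3]
side (445, 255, 3)
side 234 top z [76.3 78.8] y 3.4 x range [-15.2  20.4]
top (235, 160, 3)
top 76 top z [77.8 79.8] y 0.8 x range [-23.4  21.7]
```

View pics/ov.png

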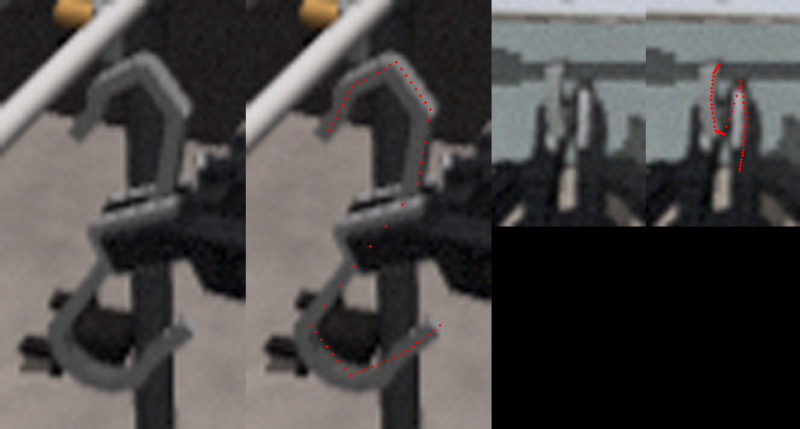

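Overlay: model points (red) lie on the steel hook within about 1–2 px in both views, so the in-hand pose is as planned. The vee and lip are clear of the rail (rail at upper left of the crop).

```bash
python3 - <<'E'
from col import *
s=arm.read_state(); q=np.array(s['joints'])
for nm,u,y,ps,f,k in(('P1',(20,31),140,4,9,7),('P2',(8,38),140,4,9,4),('P3',(0,57),140,4,8,4)):
    o=ho(u,y,ps,f); p,r=hp(o,ps,f); x,c=near(p,r,q); print(nm,c,x.round(3)); jrows(q,x,k,1); q=x
E
```

```text
P1 0.0 [-0.077  0.109 -0.643 -2.729 -0.338  1.242]
[{"x": -0.15, "y": -0.03, "z": 0.41, "ax": 0.01, "ay": 0.07, "az": 0.01, "gripper": 1}, {"x": -0.25, "y": 0.0, "z": 0.36, "ax": 0.0, "ay": -0.01, "az": 0.0, "gripper": 1}, {"x": -0.24, "y": 0.0, "z": 0.35, "ax": 0.0, "ay": -0.01, "az": 0.0, "gripper": 1}, {"x": -0.24, "y": 0.0, "z": 0.35, "ax": 0.0, "ay": -0.01, "az": 0.0, "gripper": 1}, {"x": -0.24, "y": 0.01, "z": 0.36, "ax": 0.0, "ay": -0.01, "az": 0.0, "gripper": 1}]
[{"x": -0.24, "y": 0.01, "z": 0.36, "ax": 0.0, "ay": -0.01, "az": -0.01, "gripper": 1}, {"x": -0.23, "y": 0.01, "z": 0.35, "ax": -0.01, "ay": -0.02, "az": 0.0, "gripper": 1}]
end [604.9 139.3 260.9] max 0.41 0.07 jmax/row 0.008783518856911516
P2 0.0 [-0.076  0.141 -0.633 -2.755 -0.358  1.268]
[{"x": -0.03, "y": 0.0, "z": 0.35, "ax": 0.0, "ay": 0.0, "az": 0.0, "gripper": 1}, {"x": -0.03, "y": 0.0, "z": 0.34, "ax": 0.0, "ay": 0.0, "az": 0.0, "gripper": 1}, {"x": -0.02, "y": 0.0, "z": 0.35, "ax": 0.0, "ay": 0.0, "az": 0.0, "gripper": 1}, {"x": -0.02, "y": 0.0, "z": 0.35, "ax": 0.0, "ay": 0.0, "az": 0.0, "gripper": 1}]
end [617.9 140.2 255.9] max 0.35 0.0 jmax/row 0.007796019169316187
P3 0.0 [-0.076  0.186 -0.636 -2.786 -0.385  1.303]
[{"x": 0.29, "y": 0.0, "z": 0.41, "ax": -0.01, "ay": 0.25, "az": 0.01, "gripper": 1}, {"x": 0.3, "y": 0.0, "z": 0.42, "ax": 0.0, "ay": 0.26, "az": 0.0, "gripper": 1}, {"x": 0.29, "y": 0.0, "z": 0.41, "ax": 0.0, "ay": 0.24, "az": 0.0, "gripper": 1}, {"x": 0.3, "y": 0.0, "z": 0.42, "ax": 0.01, "ay": 0.25, "az": -0.01, "gripper": 1}]
end [627.8 140.9 238.1] max 0.42 0.26 jmax/row 0.011291171016567597
```

Emit:
{"op": "send_rows", "data": {"targets": [{"x": -0.15, "y": -0.03, "z": 0.41, "ax": 0.01, "ay": 0.07, "az": 0.01, "gripper": 1}, {"x": -0.25, "y": 0.0, "z": 0.36, "ax": 0.0, "ay": -0.01, "az": 0.0, "gripper": 1}, {"x": -0.24, "y": 0.0, "z": 0.35, "ax": 0.0, "ay": -0.01, "az": 0.0, "gripper": 1}, {"x": -0.24, "y": 0.0, "z": 0.35, "ax": 0.0, "ay": -0.01, "az": 0.0, "gripper": 1}, {"x": -0.24, "y": 0.01, "z": 0.36, "ax": 0.0, "ay": -0.01, "az": 0.0, "gripper": 1}]}}

```text
clock: 10.37
position: [598.3, 138.0, 259.6]
ee_rot: [-0.029, 0.843, 0.018, 0.537]
contact_force: [0.3, -0.3, -0.5]
gripper_width: 6.6
grasp_force: 58.8
```

Emit:
{"op": "send_rows", "data": {"targets": [{"x": -0.24, "y": 0.01, "z": 0.36, "ax": 0.0, "ay": -0.01, "az": -0.01, "gripper": 1}, {"x": -0.23, "y": 0.01, "z": 0.35, "ax": -0.01, "ay": -0.02, "az": 0.0, "gripper": 1}, {"x": -0.03, "y": 0.0, "z": 0.35, "ax": 0.0, "ay": 0.0, "az": 0.0, "gripper": 1}, {"x": -0.03, "y": 0.0, "z": 0.34, "ax": 0.0, "ay": 0.0, "az": 0.0, "gripper": 1}]}}

```text
clock: 10.7
position: [612.9, 139.6, 258.2]
ee_rot: [-0.03, 0.843, 0.018, 0.537]
contact_force: [-1.1, -0.3, -1.0]
gripper_width: 6.4
grasp_force: 58.7
```

Emit:
{"op": "send_rows", "data": {"targets": [{"x": -0.02, "y": 0.0, "z": 0.35, "ax": 0.0, "ay": 0.0, "az": 0.0, "gripper": 1}, {"x": -0.02, "y": 0.0, "z": 0.35, "ax": 0.0, "ay": 0.0, "az": 0.0, "gripper": 1}, {"x": 0.29, "y": 0.0, "z": 0.41, "ax": 0.0, "ay": 0.25, "az": 0.01, "gripper": 1}, {"x": 0.3, "y": 0.0, "z": 0.42, "ax": 0.0, "ay": 0.26, "az": 0.0, "gripper": 1}]}}

```text
clock: 11.03
position: [624.1, 140.4, 246.3]
ee_rot: [-0.029, 0.846, 0.018, 0.533]
contact_force: [0.1, -0.4, -0.0]
gripper_width: 6.7
grasp_force: 58.8
```

Emit:
{"op": "send_rows", "data": {"targets": [{"x": 0.29, "y": 0.0, "z": 0.41, "ax": 0.0, "ay": 0.24, "az": 0.0, "gripper": 1}, {"x": 0.3, "y": 0.0, "z": 0.42, "ax": 0.01, "ay": 0.25, "az": -0.01, "gripper": 1}, {"x": 0, "y": 0.0, "z": 0, "ax": 0, "ay": 0, "az": 0, "gripper": 1}]}}

```text
clock: 11.28
position: [628.9, 140.6, 236.3]
ee_rot: [-0.029, 0.848, 0.018, 0.528]
contact_force: [-1.2, 0.9, -1.8]
gripper_width: 6.2
grasp_force: 58.8
```

```bash
python3 - <<'E'
from col import *
st();err(); s=arm.read_state(); q=np.array(s['joints'])
for nm,u,y,ps,f,k in(('S1',(0,63.5),140,4,5,3),('S2',(0,65.3),140,4,5,3)):
    o=ho(u,y,ps,f); p,r=hp(o,ps,f); x,c=near(p,r,q); print(nm,c,x.round(3)); jrows(q,x,k,1); q=x
E
```

```text
{'clock': 11.283, 'joints': [-0.077, 0.19, -0.636, -2.787, -0.386, 1.305], 'position': [628.945, 140.624, 236.285], 'ee_rot': [-0.029, 0.848, 0.018, 0.528], 'contact_force': [-1.215, 0.925, -1.759], 'gripper_width': 6.242, 'grasp_force': 58.77}
err mm [ 1.1  -0.31 -1.85] rot [0.04 0.19 0.  ]
S1 0.0 [-0.062  0.179 -0.59  -2.716 -0.283  1.224]
[{"x": 0.37, "y": 0.01, "z": 0.15, "ax": -0.07, "ay": 1.15, "az": 0.02, "gripper": 1}, {"x": 0.19, "y": 0.02, "z": -0.01, "ax": -0.01, "ay": 0.94, "az": 0.0, "gripper": 1}, {"x": 0.17, "y": -0.03, "z": -0.02, "ax": 0.08, "ay": 0.91, "az": -0.01, "gripper": 1}]
end [625.6 140.8 231.1] max 0.37 1.15 jmax/row 0.03437213945450442
S2 0.0 [-0.064  0.183 -0.595 -2.724 -0.291  1.234]
[{"x": 0.05, "y": 0.0, "z": 0.04, "ax": 0.0, "ay": 0.0, "az": 0.0, "gripper": 1}, {"x": 0.05, "y": 0.0, "z": 0.03, "ax": 0.0, "ay": 0.0, "az": 0.0, "gripper": 1}, {"x": 0.05, "y": 0.0, "z": 0.04, "ax": 0.0, "ay": 0.0, "az": 0.0, "gripper": 1}]
end [625.9 140.8 229.3] max 0.05 0.0 jmax/row 0.003129307884093565
```

Emit:
{"op": "send_rows", "data": {"targets": [{"x": 0.2, "y": 0, "z": 0.08, "ax": 0, "ay": 0.9, "az": 0, "gripper": 1}, {"x": 0.19, "y": 0.0, "z": 0, "ax": 0, "ay": 0.94, "az": 0.0, "gripper": 1}, {"x": 0.17, "y": 0, "z": -0.02, "ax": 0, "ay": 0.91, "az": 0, "gripper": 1}, {"x": 0, "y": 0, "z": 0, "ax": 0, "ay": 0, "az": 0, "gripper": 1}, {"x": 0, "y": 0, "z": 0, "ax": 0, "ay": 0, "az": 0, "gripper": 1}]}}

```text
clock: 11.7
position: [627.0, 140.7, 233.0]
ee_rot: [-0.03, 0.86, 0.017, 0.509]
contact_force: [0.5, 0.2, -1.9]
gripper_width: 6.3
grasp_force: 58.7
```

```bash
cat >> col.py <<'E'
def avg(n=8):
    """average over n periods (spends n*0.05 s)"""
    a=[]
    for i in range(n): s=arm.read_state(); a.append([*s['position'],*s['ee_rot'],*s['contact_force'],*s['joints']]); arm.boxes_of('side','rail') if i<n-1 else 0
    a=np.array(a); m=a.mean(0); return m[:3],R.from_quat(m[3:7]),m[7:10],m[10:16],a[:,7:10].std(0)
def hk(p,r):
    rh=r*tool(T0,0).inv(); o=p-rh.apply(G)-11*r.as_matrix()[:,2]; u=rh.inv().apply(np.array([615,o[1],290])-o)
    print('hook o',o.round(2),'u',u.round(1),'yaw/pitch',np.degrees(rh.as_euler('ZYX')).round(1)); return o,rh
E
python3 - <<'E'
from col import *
p,r,f,q,sd=avg(); print(p.round(2),f.round(2),sd.round(2)); hk(p,r); st()
E
```

```text
[626.73 140.54 232.44] [ 0.31  0.15 -1.48] [0.31 0.32 0.36]
hook o [621.59 140.18 228.11] u [-0.9  0.4 62.2] yaw/pitch [ 4.  -5.2 -0. ]
{'clock': 12.05, 'joints': [-0.064, 0.179, -0.59, -2.719, -0.287, 1.228], 'position': [626.756, 140.487, 232.39], 'ee_rot': [-0.03, 0.86, 0.017, 0.509], 'contact_force': [0.794, 0.06, -1.135], 'gripper_width': 6.441, 'grasp_force': 58.694}
```

Emit:
{"op": "send_rows", "data": {"targets": [{"x": 0.1, "y": 0, "z": 0.02, "ax": 0, "ay": 0, "az": 0, "gripper": 1}, {"x": 0.1, "y": 0.0, "z": 0.02, "ax": 0, "ay": 0, "az": 0.0, "gripper": 1}, {"x": 0.05, "y": 0, "z": 0.02, "ax": 0, "ay": 0, "az": 0, "gripper": 1}, {"x": 0, "y": 0, "z": 0, "ax": 0, "ay": 0, "az": 0, "gripper": 1}]}}

```text
clock: 12.38
position: [626.5, 140.5, 230.4]
ee_rot: [-0.03, 0.86, 0.018, 0.509]
contact_force: [-0.3, 0.1, -0.6]
gripper_width: 6.4
grasp_force: 58.7
```

```bash
python3 - <<'E'
from col import *
p,r,f,q,sd=avg(5); print(p.round(2),f.round(2)); hk(p,r)
E
```

```text
[626.44 140.49 230.43] [0.11 0.11 0.11]
hook o [621.31 140.13 226.09] u [-0.4  0.4 64.2] yaw/pitch [ 4.  -5.3 -0. ]
```

Emit:
{"op": "send_rows", "data": {"targets": [{"x": 0.04, "y": 0, "z": 0.02, "ax": 0, "ay": 0, "az": 0, "gripper": 1}, {"x": 0.04, "y": 0.0, "z": 0.02, "ax": 0, "ay": 0, "az": 0.0, "gripper": 1}, {"x": 0, "y": 0, "z": 0, "ax": 0, "ay": 0, "az": 0, "gripper": 1}]}}

```text
clock: 12.83
position: [626.8, 140.5, 230.1]
ee_rot: [-0.03, 0.86, 0.018, 0.51]
contact_force: [-0.6, 0.6, 1.9]
gripper_width: 6.3
grasp_force: 58.7
```

```bash
python3 - <<'E'
from col import *
p,r,f,q,sd=avg(5); print(p.round(2),f.round(2)); hk(p,r)
E
```

```text
[626.72 140.52 230.11] [0.44 0.04 2.37]
hook o [621.6  140.17 225.76] u [-0.6  0.4 64.6] yaw/pitch [ 4.  -5.3 -0. ]
```

```bash
python3 - <<'E'
from col import *
p,r,f,q,sd=avg(3); print(f.round(2)); save(p,r); o,rh=hk(p,r)
for y,ps,f,n in((170,4.5,3.5,6),(200,5,2,8)):
    o=ho((-.6,64.2),y,ps,f); P,r=hp(o,ps,f); x,c=near(P,r,q); print(c,x.round(3)); plan(P,r,n,1); q=x
E
```

```text
[ 1.15 -0.25  2.65]
hook o [621.56 140.16 225.74] u [-0.6  0.4 64.6] yaw/pitch [ 4.  -5.3 -0. ]
0.0 [-0.008  0.19  -0.614 -2.869 -0.28   1.352]
[{"x": 0.0, "y": 0.51, "z": 0.0, "ax": -0.08, "ay": 0.3, "az": -0.04, "gripper": 1}, {"x": -0.01, "y": 0.5, "z": 0.0, "ax": -0.08, "ay": 0.31, "az": -0.04, "gripper": 1}, {"x": 0.0, "y": 0.51, "z": 0.01, "ax": -0.07, "ay": 0.3, "az": -0.04, "gripper": 1}, {"x": 0.0, "y": 0.5, "z": 0.0, "ax": -0.08, "ay": 0.3, "az": -0.04, "gripper": 1}, {"x": -0.01, "y": 0.51, "z": 0.01, "ax": -0.08, "ay": 0.3, "az": -0.04, "gripper": 1}]
[{"x": 0.0, "y": 0.5, "z": 0.0, "ax": -0.08, "ay": 0.31, "az": -0.04, "gripper": 1}]
end [624.7 170.8 230.2] max 0.51 0.31
0.0 [ 0.053  0.201 -0.643 -3.039 -0.287  1.49 ]
[{"x": 0.0, "y": 0.37, "z": 0.01, "ax": -0.05, "ay": 0.19, "az": -0.03, "gripper": 1}, {"x": 0.0, "y": 0.38, "z": 0.01, "ax": -0.06, "ay": 0.18, "az": -0.03, "gripper": 1}, {"x": -0.01, "y": 0.37, "z": 0.01, "ax": -0.05, "ay": 0.19, "az": -0.04, "gripper": 1}, {"x": 0.0, "y": 0.38, "z": 0.01, "ax": -0.05, "ay": 0.19, "az": -0.03, "gripper": 1}, {"x": 0.0, "y": 0.37, "z": 0.01, "ax": -0.06, "ay": 0.19, "az": -0.03, "gripper": 1}]
[{"x": -0.01, "y": 0.38, "z": 0.02, "ax": -0.05, "ay": 0.18, "az": -0.03, "gripper": 1}, {"x": 0.0, "y": 0.37, "z": 0.01, "ax": -0.05, "ay": 0.19, "az": -0.04, "gripper": 1}, {"x": -0.01, "y": 0.38, "z": 0.01, "ax": -0.06, "ay": 0.19, "az": -0.03, "gripper": 1}]
end [623.2 200.7 229.9] max 0.38 0.19
```

Emit:
{"op": "send_rows", "data": {"targets": [{"x": -0.02, "y": 0.3, "z": 0.0, "ax": -0.08, "ay": 0.3, "az": -0.04, "gripper": 1}, {"x": -0.01, "y": 0.5, "z": 0.0, "ax": -0.08, "ay": 0.31, "az": -0.04, "gripper": 1}, {"x": 0.0, "y": 0.51, "z": 0.01, "ax": -0.07, "ay": 0.3, "az": -0.04, "gripper": 1}, {"x": 0.0, "y": 0.5, "z": 0.0, "ax": -0.08, "ay": 0.3, "az": -0.04, "gripper": 1}, {"x": -0.01, "y": 0.51, "z": 0.01, "ax": -0.08, "ay": 0.3, "az": -0.04, "gripper": 1}]}}

```text
clock: 13.55
position: [625.0, 164.0, 229.6]
ee_rot: [-0.033, 0.867, 0.019, 0.497]
contact_force: [2.5, -2.4, 2.6]
gripper_width: 6.5
grasp_force: 58.6
```

Emit:
{"op": "send_rows", "data": {"targets": [{"x": 0.0, "y": 0.5, "z": 0.0, "ax": -0.08, "ay": 0.31, "az": -0.04, "gripper": 1}, {"x": 0.0, "y": 0.37, "z": 0.01, "ax": -0.05, "ay": 0.19, "az": -0.03, "gripper": 1}, {"x": 0.0, "y": 0.38, "z": 0.01, "ax": -0.06, "ay": 0.18, "az": -0.03, "gripper": 1}, {"x": -0.01, "y": 0.37, "z": 0.01, "ax": -0.05, "ay": 0.19, "az": -0.04, "gripper": 1}]}}

```text
clock: 13.88
position: [624.0, 180.2, 229.5]
ee_rot: [-0.036, 0.87, 0.02, 0.491]
contact_force: [2.3, -3.8, 2.1]
gripper_width: 6.6
grasp_force: 58.5
```

```bash
python3 - <<'E'
from col import *
p,r,f,q,sd=avg(3); print(p.round(2),f.round(2),q.round(3)); hk(p,r)
E
```

```text
[623.96 180.47 229.53] [ 2.98 -1.91  2.43] [ 0.01   0.193 -0.621 -2.914 -0.276  1.389]
hook o [618.65 180.03 225.41] u [-0.4  0.3 64.7] yaw/pitch [ 4.7 -2.8 -0. ]
```

Emit:
{"op": "send_rows", "data": {"targets": [{"x": -0.06, "y": 0.2, "z": 0.0, "ax": -0.05, "ay": 0.1, "az": -0.03, "gripper": 1}, {"x": 0.0, "y": 0.37, "z": 0.01, "ax": -0.05, "ay": 0.15, "az": -0.03, "gripper": 1}, {"x": 0, "y": 0.38, "z": 0.01, "ax": 0, "ay": 0.15, "az": 0, "gripper": 1}, {"x": 0.0, "y": 0.37, "z": 0.01, "ax": 0, "ay": 0.15, "az": 0, "gripper": 1}, {"x": 0, "y": 0.38, "z": 0.01, "ax": 0, "ay": 0.1, "az": 0, "gripper": 1}]}}

```text
clock: 14.4
position: [623.1, 196.9, 229.6]
ee_rot: [-0.037, 0.873, 0.02, 0.486]
contact_force: [1.8, -3.0, 1.5]
gripper_width: 6.2
grasp_force: 58.5
```

Emit:
{"op": "send_rows", "data": {"targets": [{"x": 0.0, "y": 0.15, "z": 0, "ax": 0, "ay": 0, "az": 0, "gripper": 1}, {"x": 0.0, "y": 0.1, "z": 0, "ax": 0, "ay": 0, "az": 0, "gripper": 1}]}}

```text
clock: 14.57
position: [622.9, 199.4, 229.7]
ee_rot: [-0.036, 0.873, 0.02, 0.486]
contact_force: [3.1, -2.5, 1.6]
gripper_width: 6.3
grasp_force: 58.5
```

```bash
python3 - <<'E'
from col import *
p,r,f,q,sd=avg(3); print(p.round(2),f.round(2),q.round(3)); hk(p,r)
E
```

```text
[622.94 199.4  229.67] [ 3.17 -2.02  1.34] [ 0.051  0.202 -0.65  -3.047 -0.298  1.497]
hook o [617.59 198.95 225.62] u [-0.1  0.2 64.4] yaw/pitch [ 4.8 -2.2 -0. ]
```

Emit:
{"op": "send_rows", "data": {"targets": [{"x": 0.0, "y": 0.1, "z": 0, "ax": 0, "ay": 0, "az": 0, "gripper": 1}, {"x": 0.0, "y": 0.1, "z": 0, "ax": 0, "ay": 0, "az": 0, "gripper": 1}, {"x": 0.0, "y": 0.1, "z": 0, "ax": 0, "ay": 0, "az": 0, "gripper": 1}]}}

```text
clock: 14.92
position: [622.8, 202.2, 229.8]
ee_rot: [-0.037, 0.873, 0.02, 0.486]
contact_force: [3.6, -2.6, 0.4]
gripper_width: 6.6
grasp_force: 58.5
```

Emit:
{"op": "send_rows", "data": {"targets": [{"x": -0.04, "y": 0.05, "z": 0.06, "ax": 0, "ay": 0, "az": 0, "gripper": 1}, {"x": 0.0, "y": 0.1, "z": 0, "ax": 0, "ay": 0, "az": 0, "gripper": 1}, {"x": 0.0, "y": 0, "z": 0, "ax": 0, "ay": 0, "az": 0, "gripper": 1}]}}

```text
clock: 15.17
position: [623.1, 204.1, 229.6]
ee_rot: [-0.037, 0.873, 0.02, 0.486]
contact_force: [2.8, -1.9, 1.1]
gripper_width: 6.4
grasp_force: 58.5
```

Emit:
{"op": "send_rows", "data": {"targets": [{"x": 0.0, "y": 0.1, "z": 0, "ax": 0, "ay": 0, "az": 0, "gripper": 1}, {"x": 0.0, "y": 0.05, "z": 0, "ax": 0, "ay": 0, "az": 0, "gripper": 1}, {"x": 0.0, "y": 0, "z": 0, "ax": 0, "ay": 0, "az": 0, "gripper": 1}]}}

```text
clock: 15.42
position: [623.0, 205.5, 229.6]
ee_rot: [-0.037, 0.873, 0.02, 0.486]
contact_force: [2.5, -2.2, 1.9]
gripper_width: 6.3
grasp_force: 58.5
```

Emit:
{"op": "send_rows", "data": {"targets": [{"x": 0.0, "y": 0.1, "z": 0, "ax": 0, "ay": 0, "az": 0, "gripper": 1}, {"x": 0.0, "y": 0, "z": 0, "ax": 0, "ay": 0, "az": 0, "gripper": 1}]}}

```text
clock: 15.58
position: [623.0, 206.4, 229.7]
ee_rot: [-0.037, 0.873, 0.02, 0.486]
contact_force: [2.8, -0.7, 2.3]
gripper_width: 6.4
grasp_force: 58.5
```

Emit:
{"op": "send_rows", "data": {"targets": [{"x": 0.0, "y": 0.1, "z": 0, "ax": 0, "ay": 0, "az": 0, "gripper": 1}, {"x": 0.0, "y": 0, "z": 0, "ax": 0, "ay": 0, "az": 0, "gripper": 1}]}}

```text
clock: 15.75
position: [622.9, 207.5, 229.7]
ee_rot: [-0.037, 0.873, 0.02, 0.486]
contact_force: [2.7, -1.9, 2.0]
gripper_width: 6.4
grasp_force: 58.5
```

Emit:
{"op": "send_rows", "data": {"targets": [{"x": 0.0, "y": 0.08, "z": 0, "ax": 0, "ay": 0, "az": 0, "gripper": 1}, {"x": 0.0, "y": 0, "z": 0, "ax": 0, "ay": 0, "az": 0, "gripper": 1}]}}

```text
clock: 15.92
position: [622.9, 208.2, 229.7]
ee_rot: [-0.037, 0.873, 0.02, 0.486]
contact_force: [2.1, -1.4, 3.0]
gripper_width: 6.4
grasp_force: 58.5
```

Emit:
{"op": "send_rows", "data": {"targets": [{"x": 0.0, "y": 0.05, "z": 0, "ax": 0, "ay": 0, "az": 0, "gripper": 1}, {"x": 0.0, "y": 0, "z": 0, "ax": 0, "ay": 0, "az": 0, "gripper": 1}]}}

```text
clock: 16.08
position: [622.9, 208.7, 229.8]
ee_rot: [-0.037, 0.873, 0.02, 0.486]
contact_force: [2.9, -2.0, 1.6]
gripper_width: 6.3
grasp_force: 58.5
```

Emit:
{"op": "send_rows", "data": {"targets": [{"x": 0.0, "y": 0.05, "z": 0, "ax": 0, "ay": 0, "az": 0, "gripper": 1}, {"x": 0.0, "y": 0, "z": 0, "ax": 0, "ay": 0, "az": 0, "gripper": 1}]}}

```text
clock: 16.25
position: [622.9, 209.1, 229.8]
ee_rot: [-0.037, 0.873, 0.02, 0.486]
contact_force: [2.8, -2.4, 1.6]
gripper_width: 6.3
grasp_force: 58.5
```

Emit:
{"op": "send_rows", "data": {"targets": [{"x": 0.0, "y": 0.05, "z": 0, "ax": 0, "ay": 0, "az": 0, "gripper": 1}, {"x": 0.0, "y": 0, "z": 0, "ax": 0, "ay": 0, "az": 0, "gripper": 1}]}}

```text
clock: 16.42
position: [622.9, 209.5, 229.8]
ee_rot: [-0.036, 0.873, 0.02, 0.486]
contact_force: [2.2, -3.0, 1.8]
gripper_width: 6.2
grasp_force: 58.6
```

Emit:
{"op": "send_rows", "data": {"targets": [{"x": 0.0, "y": 0.03, "z": 0, "ax": 0, "ay": 0, "az": 0, "gripper": 1}, {"x": 0.0, "y": 0, "z": 0, "ax": 0, "ay": 0, "az": 0, "gripper": 1}]}}

```text
clock: 16.58
position: [622.8, 209.7, 229.8]
ee_rot: [-0.036, 0.873, 0.02, 0.486]
contact_force: [3.9, -4.4, 2.1]
gripper_width: 6.6
grasp_force: 58.6
```

Emit:
{"op": "send_rows", "data": {"targets": [{"x": 0.0, "y": 0.02, "z": 0, "ax": 0, "ay": 0, "az": 0, "gripper": 1}, {"x": 0.0, "y": 0, "z": 0, "ax": 0, "ay": 0, "az": 0, "gripper": 1}]}}

```text
clock: 16.75
position: [622.8, 209.8, 229.7]
ee_rot: [-0.036, 0.873, 0.02, 0.486]
contact_force: [2.5, -4.6, 2.5]
gripper_width: 6.4
grasp_force: 58.6
```

```bash
python3 - <<'E'
from col import *
p,r,f,q,sd=avg(3); print(p.round(2),f.round(2),q.round(3)); hk(p,r)
E
```

```text
[622.82 209.82 229.74] [ 2.67 -4.45  2.56] [ 0.077  0.209 -0.67  -3.125 -0.323  1.558]
hook o [617.47 209.38 225.69] u [-0.   0.2 64.4] yaw/pitch [ 4.8 -2.2  0. ]
```

Emit:
{"op": "send_rows", "data": {"targets": [{"x": 0.0, "y": 0.03, "z": 0, "ax": 0, "ay": 0, "az": 0, "gripper": 1}, {"x": 0.0, "y": 0, "z": 0, "ax": 0, "ay": 0, "az": 0, "gripper": 1}, {"x": 0.0, "y": 0, "z": 0, "ax": 0, "ay": 0, "az": 0, "gripper": 1}]}}

```text
clock: 17.1
position: [622.8, 210.0, 229.7]
ee_rot: [-0.036, 0.873, 0.02, 0.486]
contact_force: [2.2, -4.7, 1.8]
gripper_width: 6.7
grasp_force: 58.7
```

```bash
python3 - <<'E'
from col import *
p,r,f,q,sd=avg(4); print(p.round(2),f.round(2))
E
```

```text
[622.82 210.02 229.76] [ 2.57 -5.22  1.9 ]
```

Emit:
{"op": "send_rows", "data": {"targets": [{"x": 0.0, "y": 0.03, "z": 0, "ax": 0, "ay": 0, "az": 0, "gripper": 1}, {"x": 0.0, "y": 0, "z": 0, "ax": 0, "ay": 0, "az": 0, "gripper": 1}, {"x": 0.0, "y": 0, "z": 0, "ax": 0, "ay": 0, "az": 0, "gripper": 1}, {"x": 0.0, "y": 0, "z": 0, "ax": 0, "ay": 0, "az": 0, "gripper": 1}, {"x": 0.0, "y": 0, "z": 0, "ax": 0, "ay": 0, "az": 0, "gripper": 1}]}}

```text
clock: 17.67
position: [622.8, 210.2, 229.7]
ee_rot: [-0.036, 0.873, 0.02, 0.486]
contact_force: [2.2, -4.6, 2.5]
gripper_width: 6.5
grasp_force: 58.7
```

Emit:
{"op": "send_rows", "data": {"targets": [{"x": 0.0, "y": 0, "z": 0, "ax": 0, "ay": 0, "az": 0, "gripper": 1}, {"x": 0.0, "y": 0, "z": 0, "ax": 0, "ay": 0, "az": 0, "gripper": 1}, {"x": 0.0, "y": 0, "z": 0, "ax": 0, "ay": 0, "az": 0, "gripper": 1}, {"x": 0.0, "y": 0, "z": 0, "ax": 0, "ay": 0, "az": 0, "gripper": 1}, {"x": 0.0, "y": 0, "z": 0, "ax": 0, "ay": 0, "az": 0, "gripper": 1}]}}

```text
clock: 18.08
position: [622.8, 210.2, 229.8]
ee_rot: [-0.036, 0.873, 0.02, 0.486]
contact_force: [2.4, -5.5, 2.7]
gripper_width: 6.6
grasp_force: 58.7
```

Emit:
{"op": "send_rows", "data": {"targets": [{"x": 0.0, "y": 0, "z": 0, "ax": 0, "ay": 0, "az": 0, "gripper": 1}, {"x": 0.0, "y": 0, "z": 0, "ax": 0, "ay": 0, "az": 0, "gripper": 1}, {"x": 0.0, "y": 0, "z": 0, "ax": 0, "ay": 0, "az": 0, "gripper": 1}, {"x": 0.0, "y": 0, "z": 0, "ax": 0, "ay": 0, "az": 0, "gripper": 1}]}}

```text
clock: 18.42
position: [622.8, 210.2, 229.8]
ee_rot: [-0.036, 0.873, 0.02, 0.486]
contact_force: [1.7, -5.8, 2.7]
gripper_width: 6.4
grasp_force: 58.7
```

```bash
python3 - <<'E'
from col import *
p,r,f,q,sd=avg(4); print(p.round(2),f.round(2),q.round(3)); save(p,r)
# retreat plan: open, then back off with tilt increasing
o,rh=hk(p,r); q0=q
for b,T in((0,58.5),(40,62),(90,66),(130,68)):
    P,rr=hp([617.4,209.4,225.6],5,0,b,T); x,c=near(P,rr,q); print(b,c,x.round(3).tolist(),P.round(0)); jpath(q,x,('hook','stand'),85,8); q=x
Pk=[]
for a in(20,):
    t=tool(-a,-1.5); z=t.as_matrix()[:,2]
    for h in(0,80): P=np.array([471,-339.5,20.])+19*z+[0,0,h]; o,c,x=best(P,t,[[-.3,.69,-.19,.11,-1.02,-1.36]]); print('pick',h,round(c,2),x.round(3).tolist(),P.round(0)); jpath(q,x,('hook','stand'),85,20)
E
```

```text
[622.79 210.21 229.74] [ 2.26 -5.4   3.02] [ 0.078  0.209 -0.671 -3.129 -0.325  1.561]
hook o [617.44 209.77 225.69] u [ 0.   0.2 64.4] yaw/pitch [ 4.7 -2.2  0. ]
0 0.0 [0.075, 0.21, -0.666, -3.109, -0.326, 1.546] [623. 210. 230.]
clear {'rail': (25.8, 1.0), 'stop': (22.7, 1.0), 'posts': (34.8, 0.0), 'rhook': (19.4, 1.0)}
40 0.0 [0.073, 0.138, -0.752, -3.11, -0.401, 1.548] [588. 207. 249.]
clear {'rail': (25.8, 0.0), 'stop': (22.7, 0.0), 'posts': (34.9, 0.0), 'rhook': (19.4, 0.0)}
90 0.0 [0.071, 0.049, -0.859, -3.109, -0.489, 1.549] [542. 203. 268.]
clear {'rail': (28.2, 0.0), 'stop': (26.1, 0.0), 'rhook': (38.3, 0.0)}
130 0.0 [0.068, -0.032, -0.929, -3.105, -0.512, 1.546] [504. 199. 280.]
clear {}
pick 0 0.0 [-0.301, 0.691, -0.189, 0.108, -1.03, -1.368] [ 465. -339.    2.]
clear {'g1': (39.7, 0.95), 'g1b': (35.2, 0.95), 'g2': (-4.0, 0.7), 'oct': (-2.0, 0.95), 'floor': (-29.1, 0.85)}
pick 80 0.0 [-0.3, 0.592, -0.132, 0.1, -1.186, -1.35] [ 465. -339.   82.]
clear {'g2': (-4.0, 0.7), 'oct': (9.5, 0.95), 'floor': (24.5, 0.8)}
```

Emit:
{"op": "send_rows", "data": {"targets": [{"x": 0.0, "y": -0.03, "z": 0, "ax": 0, "ay": 0, "az": 0, "gripper": 1}, {"x": 0.0, "y": -0.03, "z": 0, "ax": 0, "ay": 0, "az": 0, "gripper": 1}, {"x": 0.0, "y": 0, "z": 0, "ax": 0, "ay": 0, "az": 0, "gripper": 0.8}, {"x": 0.0, "y": 0, "z": 0, "ax": 0, "ay": 0, "az": 0, "gripper": 0.6}, {"x": 0.0, "y": 0, "z": 0, "ax": 0, "ay": 0, "az": 0, "gripper": 0.3}]}}

```text
clock: 18.98
position: [621.2, 210.7, 228.0]
ee_rot: [-0.038, 0.874, 0.02, 0.484]
contact_force: [-0.4, 1.0, 0.1]
gripper_width: 28.0
grasp_force: 0.0
```

Emit:
{"op": "send_rows", "data": {"targets": [{"x": 0.0, "y": 0, "z": 0, "ax": 0, "ay": 0, "az": 0, "gripper": 0}, {"x": 0.0, "y": 0, "z": 0, "ax": 0, "ay": 0, "az": 0, "gripper": -0.3}, {"x": 0.0, "y": 0, "z": 0, "ax": 0, "ay": 0, "az": 0, "gripper": -0.6}, {"x": 0.0, "y": 0, "z": 0, "ax": 0, "ay": 0, "az": 0, "gripper": -0.6}]}}

```text
clock: 19.32
position: [622.5, 210.3, 229.5]
ee_rot: [-0.037, 0.873, 0.02, 0.486]
contact_force: [-0.1, 0.1, 0.0]
gripper_width: 68.3
grasp_force: 0.0
```

```bash
python3 - <<'E'
from col import *
st(); p,r,f,q,sd=avg(3); save(p,r); print(f.round(2))
Q=[np.array(x) for x in([0.073,0.138,-0.752,-3.11,-0.401,1.548],[0.068,-0.032,-0.929,-3.105,-0.512,1.546])]
jrows(q,Q[0],4,-.6); jrows(Q[0],Q[1],6,-.6)
q=Q[1]
# route to the pick: candidates of via joints
t=tool(-20,-1.5); z=t.as_matrix()[:,2]
g=[best(np.array([471,-339.5,20.])+19*z+[0,0,h],t,[[-.3,.69,-.19,.11,-1.02,-1.36]])[2] for h in(0,90)]
V1=np.array([-.1,-.25,-.6,-2.6,-.7,1.2]);V2=np.array([-.2,0,-.1,-.5,-.9,-.8])
for V in([V1,V2],[np.array([-.2,-.3,-.7,-1.5,-.7,.1])],[np.array([-.2,-.3,-.4,-1.5,-.7,.1]),np.array([-.3,.3,.0,-.3,-1.1,-1.])]):
    a=q; print('--')
    for b in V+[g[1]]: jpath(a,b,('stand',),85,15); a=b; print(fk(b,K)[0].round(0))
im,d=look('side'); cv2.imwrite('pics/rel.png',cv2.resize(im[130:330,180:380,::-1],(600,600)))
E
```

```text
{'clock': 19.317, 'joints': [0.078, 0.209, -0.67, -3.124, -0.323, 1.558], 'position': [622.501, 210.289, 229.479], 'ee_rot': [-0.037, 0.873, 0.02, 0.486], 'contact_force': [-0.126, 0.109, 0.011], 'gripper_width': 68.265, 'grasp_force': 0.0}
[ 0.3  -0.35  0.15]
[{"x": 0.06, "y": -0.04, "z": -1.0, "ax": -0.03, "ay": -0.96, "az": -0.01, "gripper": -0.6}, {"x": 0.0, "y": -0.02, "z": -0.98, "ax": -0.03, "ay": -0.95, "az": -0.01, "gripper": -0.6}, {"x": 0.01, "y": -0.01, "z": -0.99, "ax": -0.04, "ay": -0.96, "az": -0.01, "gripper": -0.6}, {"x": 0.01, "y": 0.0, "z": -0.99, "ax": -0.04, "ay": -0.95, "az": -0.01, "gripper": -0.6}]
end [588.2 206.6 248.9] max 1.0 0.96 jmax/row 0.02046623215431073
[{"x": 0.1, "y": -0.01, "z": -1.51, "ax": -0.01, "ay": -1.0, "az": 0.0, "gripper": -0.6}, {"x": 0.13, "y": 0.0, "z": -1.51, "ax": 0.0, "ay": -0.99, "az": -0.01, "gripper": -0.6}, {"x": 0.14, "y": 0.01, "z": -1.5, "ax": 0.0, "ay": -0.99, "az": 0.0, "gripper": -0.6}, {"x": 0.15, "y": 0.0, "z": -1.49, "ax": -0.01, "ay": -0.99, "az": 0.0, "gripper": -0.6}, {"x": 0.17, "y": 0.01, "z": -1.49, "ax": 0.0, "ay": -0.99, "az": 0.0, "gripper": -0.6}]
[{"x": 0.19, "y": 0.01, "z": -1.48, "ax": -0.01, "ay": -1.0, "az": -0.01, "gripper": -0.6}]
end [503.7 199.5 279.6] max 1.51 1.0 jmax/row 0.02950000000000001
--
clear {}
[519. 184. 562.]
clear {}
[ 558. -143.  385.]
clear {}
[ 465. -339.   92.]
--
clear {}
[392. 104. 288.]
clear {'g2': (7.8, 0.47)}
[ 465. -339.   92.]
--
clear {}
[488.  84. 463.]
clear {}
[ 561. -251.  249.]
clear {}
[ 465. -339.   92.]
```

View pics/rel.png

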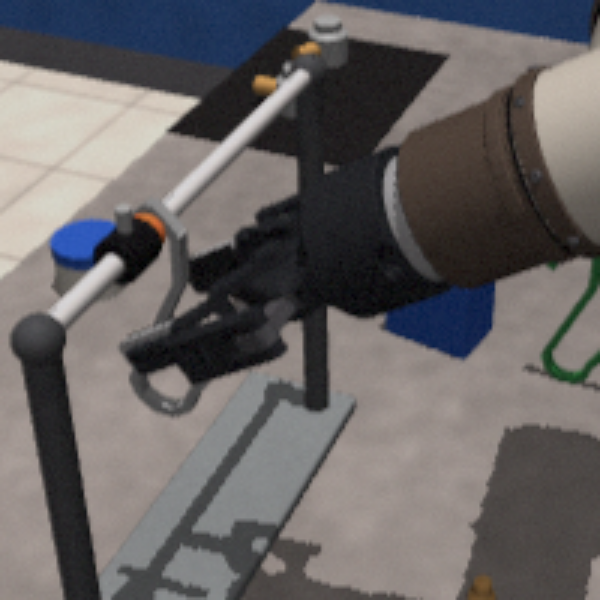

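The hook hangs by its vee on the rail, right against the orange sleeve (150,225), with fingers open around the shank. Retreating, and refining the octopus yaw.

Emit:
{"op": "send_rows", "data": {"targets": [{"x": 0.06, "y": -0.02, "z": -1.0, "ax": -0.03, "ay": -0.96, "az": -0.01, "gripper": -0.6}, {"x": 0.0, "y": -0.02, "z": -0.98, "ax": -0.03, "ay": -0.95, "az": -0.01, "gripper": -0.6}, {"x": 0.01, "y": -0.01, "z": -0.99, "ax": -0.04, "ay": -0.96, "az": -0.01, "gripper": -0.6}, {"x": 0.01, "y": 0.0, "z": -0.99, "ax": -0.04, "ay": -0.95, "az": -0.01, "gripper": -0.6}]}}

```text
clock: 19.8
position: [586.9, 206.6, 249.5]
ee_rot: [-0.037, 0.856, 0.022, 0.515]
contact_force: [-0.7, 1.4, -1.1]
gripper_width: 68.3
grasp_force: 0.0
```

Emit:
{"op": "send_rows", "data": {"targets": [{"x": 0.1, "y": -0.01, "z": -1.51, "ax": -0.01, "ay": -1.0, "az": 0.0, "gripper": -0.6}, {"x": 0.13, "y": 0.0, "z": -1.51, "ax": 0.0, "ay": -0.99, "az": -0.01, "gripper": -0.6}, {"x": 0.14, "y": 0.01, "z": -1.5, "ax": 0.0, "ay": -0.99, "az": 0.0, "gripper": -0.6}, {"x": 0.15, "y": 0.0, "z": -1.49, "ax": -0.01, "ay": -0.99, "az": 0.0, "gripper": -0.6}, {"x": 0.17, "y": 0.01, "z": -1.49, "ax": 0.0, "ay": -0.99, "az": 0.0, "gripper": -0.6}]}}

```text
clock: 20.22
position: [516.5, 200.6, 276.4]
ee_rot: [-0.036, 0.833, 0.024, 0.552]
contact_force: [0.3, 0.5, -0.2]
gripper_width: 68.3
grasp_force: 0.0
```

```bash
python3 - <<'E'
from col import *
p,r,f,q,sd=avg(2); save(p,r); print(p.round(1),q.round(3))
for n in('side','top'):
    z=np.load(f'pics/{n}0.npz');im,d=z['im'],z['d']
    hsv=cv2.cvtColor(im,cv2.COLOR_RGB2HSV).astype(int); m=arm.camera_model(n); M=np.array(m['cam_to_world']); v,u=np.mgrid[:400,:640]
    ray=np.stack([(u-m['cx'])/m['fx'],(v-m['cy'])/m['fy'],np.ones(u.shape)],-1)@M[:3,:3].T
    def onz(h): k=(h-M[2,3])/ray[...,2]; return M[:2,3]+k[...,None]*ray[...,:2]
    E=onz(20.5); e=(hsv[...,1]<30)&(hsv[...,2]>165)&(abs(E[...,1]+340)<24)&(E[...,0]>508)&(E[...,0]<556); print(n,'eye',e.sum(),E[e].min(0).round(1),E[e].max(0).round(1),cv2.minAreaRect(np.float32(E[e])) if e.sum()>3 else '')
    T=onz(36); y=(hsv[...,0]>22)&(hsv[...,0]<34)&(hsv[...,1]>120)&(hsv[...,2]>(150))&(abs(T[...,1]+340)<40)&(abs(T[...,0]-471)<50); print(n,'house',y.sum(),np.percentile(T[y],[0,1,99,100],axis=0).round(1).tolist())
    C=onz(44); k=(hsv[...,2]<60)&(abs(C[...,1]+340)<22)&(abs(C[...,0]-472)<22); print(n,'cover',C[k].mean(0).round(1),C[k].min(0).round(1),C[k].max(0).round(1))
Q=[q,np.array([-.2,-.3,-.4,-1.5,-.7,.1]),np.array([-.3,.3,.0,-.3,-1.1,-1.])]
jpath(Q[0],Q[1]);jrows(Q[0],Q[1],15,-1); jrows(Q[1],Q[2],15,-1)
E
```

```text
[515.  200.7 276. ] [ 0.069 -0.009 -0.906 -3.105 -0.497  1.546]
side eye 2 [ 512.9 -344.6] [ 515.6 -343.5] 
side house 101 [[443.1, -362.3], [443.6, -361.2], [498.8, -308.3], [500.0, -307.2]]
side cover [ 469.8 -330.6] [ 453.4 -355.1] [ 489.6 -318.1]
top eye 56 [ 511.  -356.3] [ 546.2 -324.5] ((528.6790161132812, -340.405029296875), (31.577869415283203, 35.35218811035156), 89.44356536865234)
top house 160 [[443.5, -360.7], [443.6, -360.7], [500.3, -318.3], [500.4, -318.2]]
top cover [ 471.3 -338.6] [ 454.2 -358.7] [ 490.9 -319.4]
clear {}
[{"x": -1.93, "y": 0.43, "z": -0.53, "ax": -2.03, "ay": -3.61, "az": 0.39, "gripper": -1}, {"x": -1.83, "y": 0.36, "z": -0.48, "ax": -2.13, "ay": -3.31, "az": 0.21, "gripper": -1}, {"x": -1.68, "y": 0.24, "z": -0.45, "ax": -2.21, "ay": -2.99, "az": 0.03, "gripper": -1}, {"x": -1.54, "y": 0.12, "z": -0.43, "ax": -2.25, "ay": -2.62, "az": -0.14, "gripper": -1}, {"x": -1.39, "y": -0.02, "z": -0.44, "ax": -2.27, "ay": -2.25, "az": -0.32, "gripper": -1}]
[{"x": -1.26, "y": -0.18, "z": -0.47, "ax": -2.23, "ay": -1.85, "az": -0.48, "gripper": -1}, {"x": -1
[... 1536 characters left out ...]
ay": 4.39, "az": 2.04, "gripper": -1}, {"x": 1.42, "y": -2.48, "z": 0.06, "ax": 0.51, "ay": 4.42, "az": 2.15, "gripper": -1}, {"x": 1.33, "y": -2.58, "z": 0.05, "ax": 0.79, "ay": 4.45, "az": 2.24, "gripper": -1}]
[{"x": 1.23, "y": -2.66, "z": 0.05, "ax": 1.09, "ay": 4.44, "az": 2.33, "gripper": -1}, {"x": 1.11, "y": -2.73, "z": 0.06, "ax": 1.39, "ay": 4.41, "az": 2.41, "gripper": -1}, {"x": 0.98, "y": -2.8, "z": 0.07, "ax": 1.68, "ay": 4.35, "az": 2.5, "gripper": -1}, {"x": 0.84, "y": -2.85, "z": 0.1, "ax": 1.97, "ay": 4.27, "az": 2.57, "gripper": -1}, {"x": 0.68, "y": -2.89, "z": 0.12, "ax": 2.27, "ay": 4.17, "az": 2.65, "gripper": -1}]
end [ 560.6 -251.5  248.6] max 2.89 4.45 jmax/row 0.08
```

Emit:
{"op": "send_rows", "data": {"targets": [{"x": -1.93, "y": 0.43, "z": -0.53, "ax": -2.03, "ay": -3.61, "az": 0.39, "gripper": -1}, {"x": -1.83, "y": 0.36, "z": -0.48, "ax": -2.13, "ay": -3.31, "az": 0.21, "gripper": -1}, {"x": -1.68, "y": 0.24, "z": -0.45, "ax": -2.21, "ay": -2.99, "az": 0.03, "gripper": -1}, {"x": -1.54, "y": 0.12, "z": -0.43, "ax": -2.25, "ay": -2.62, "az": -0.14, "gripper": -1}, {"x": -1.39, "y": -0.02, "z": -0.44, "ax": -2.27, "ay": -2.25, "az": -0.32, "gripper": -1}]}}

```text
clock: 20.68
position: [518.2, 209.6, 363.3]
ee_rot: [-0.085, 0.748, 0.108, 0.649]
contact_force: [-0.7, 0.4, 0.0]
gripper_width: 85.4
grasp_force: 0.0
```

Emit:
{"op": "send_rows", "data": {"targets": [{"x": -1.26, "y": -0.18, "z": -0.47, "ax": -2.23, "ay": -1.85, "az": -0.48, "gripper": -1}, {"x": -1.15, "y": -0.35, "z": -0.5, "ax": -2.16, "ay": -1.44, "az": -0.62, "gripper": -1}, {"x": -1.04, "y": -0.53, "z": -0.57, "ax": -2.05, "ay": -1.02, "az": -0.75, "gripper": -1}, {"x": -0.96, "y": -0.71, "z": -0.65, "ax": -1.88, "ay": -0.6, "az": -0.86, "gripper": -1}, {"x": -0.88, "y": -0.91, "z": -0.74, "ax": -1.66, "ay": -0.19, "az": -0.95, "gripper": -1}]}}

```text
clock: 21.1
position: [505.4, 173.7, 416.8]
ee_rot: [-0.161, 0.704, 0.154, 0.675]
contact_force: [0.5, 1.3, -0.5]
gripper_width: 85.5
grasp_force: 0.0
```

Emit:
{"op": "send_rows", "data": {"targets": [{"x": -0.83, "y": -1.1, "z": -0.87, "ax": -1.41, "ay": 0.22, "az": -1.02, "gripper": -1}, {"x": -0.8, "y": -1.29, "z": -1.0, "ax": -1.1, "ay": 0.59, "az": -1.06, "gripper": -1}, {"x": -0.77, "y": -1.48, "z": -1.15, "ax": -0.75, "ay": 0.94, "az": -1.08, "gripper": -1}, {"x": -0.77, "y": -1.66, "z": -1.31, "ax": -0.35, "ay": 1.26, "az": -1.06, "gripper": -1}, {"x": -0.79, "y": -1.84, "z": -1.5, "ax": 0.07, "ay": 1.53, "az": -1.03, "gripper": -1}]}}

```text
clock: 21.52
position: [490.2, 83.4, 462.7]
ee_rot: [-0.219, 0.717, 0.137, 0.647]
contact_force: [0.1, 0.2, -0.1]
gripper_width: 85.4
grasp_force: 0.0
```

Emit:
{"op": "send_rows", "data": {"targets": [{"x": 1.73, "y": -1.57, "z": 0.42, "ax": -1.46, "ay": 3.49, "az": 1.29, "gripper": -1}, {"x": 1.72, "y": -1.69, "z": 0.35, "ax": -1.26, "ay": 3.68, "az": 1.4, "gripper": -1}, {"x": 1.71, "y": -1.82, "z": 0.28, "ax": -1.05, "ay": 3.85, "az": 1.52, "gripper": -1}, {"x": 1.7, "y": -1.93, "z": 0.23, "ax": -0.82, "ay": 4.0, "az": 1.63, "gripper": -1}, {"x": 1.66, "y": -2.06, "z": 0.17, "ax": -0.58, "ay": 4.13, "az": 1.73, "gripper": -1}]}}

```text
clock: 21.93
position: [533.2, 0.1, 379.3]
ee_rot: [-0.22, 0.821, 0.172, 0.497]
contact_force: [1.1, -0.1, -0.1]
gripper_width: 85.2
grasp_force: 0.0
```

Emit:
{"op": "send_rows", "data": {"targets": [{"x": 1.62, "y": -2.17, "z": 0.14, "ax": -0.32, "ay": 4.23, "az": 1.85, "gripper": -1}, {"x": 1.57, "y": -2.28, "z": 0.1, "ax": -0.05, "ay": 4.33, "az": 1.95, "gripper": -1}, {"x": 1.5, "y": -2.38, "z": 0.07, "ax": 0.22, "ay": 4.39, "az": 2.04, "gripper": -1}, {"x": 1.42, "y": -2.48, "z": 0.06, "ax": 0.51, "ay": 4.42, "az": 2.15, "gripper": -1}, {"x": 1.33, "y": -2.58, "z": 0.05, "ax": 0.79, "ay": 4.45, "az": 2.24, "gripper": -1}]}}

```text
clock: 22.35
position: [555.2, -115.4, 302.4]
ee_rot: [-0.171, 0.919, 0.161, 0.317]
contact_force: [-0.2, -0.3, -0.7]
gripper_width: 85.6
grasp_force: 0.0
```

Emit:
{"op": "send_rows", "data": {"targets": [{"x": 1.23, "y": -2.66, "z": 0.05, "ax": 1.09, "ay": 4.44, "az": 2.33, "gripper": -1}, {"x": 1.11, "y": -2.73, "z": 0.06, "ax": 1.39, "ay": 4.41, "az": 2.41, "gripper": -1}, {"x": 0.98, "y": -2.8, "z": 0.07, "ax": 1.68, "ay": 4.35, "az": 2.5, "gripper": -1}, {"x": 0.84, "y": -2.85, "z": 0.1, "ax": 1.97, "ay": 4.27, "az": 2.57, "gripper": -1}, {"x": 0.68, "y": -2.89, "z": 0.12, "ax": 2.27, "ay": 4.17, "az": 2.65, "gripper": -1}]}}

```text
clock: 22.77
position: [562.3, -252.4, 247.6]
ee_rot: [-0.076, 0.984, 0.09, 0.132]
contact_force: [0.2, 0.2, 0.2]
gripper_width: 85.5
grasp_force: 0.0
```

```bash
python3 - <<'E'
from col import *
err(); p,r,f,q,sd=avg(2); save(p,r); print(p.round(1),q.round(3))
t=tool(-20,-1); z=t.as_matrix()[:,2]
def pk(h,b): 
    P=np.array([471.3,-339.2,26.])+(19-b)*z+[0,0,h]; o,c,x=best(P,t,[[-.3,.69,-.19,.11,-1.02,-1.36]]); print(h,b,round(c,2),x.round(3).tolist(),P.round(0)); return x
a=pk(0,80); b=pk(0,0); jpath(q,a,(),85);jpath(a,b,('oct',)); print(clear(b,85)['floor'])
jrows(q,a,10,-1); jrows(a,b,5,-1)
E
```

```text
err mm [ 1.68 -0.91 -0.96] rot [0.03 0.34 0.24]
[ 562.9 -253.8  246.4] [-0.3    0.309  0.006 -0.293 -1.104 -1.008]
0 80 0.0 [-0.287, 0.625, -0.063, 0.097, -1.222, -1.35] [ 492. -340.   83.]
0 0 0.0 [-0.299, 0.682, -0.188, 0.11, -1.04, -1.362] [ 465. -339.    8.]
clear {'g1': (37.2, 0.6), 'g1b': (37.0, 0.6), 'oct': (38.2, 1.0)}
clear {'floor': (4.0, 1.0)}
4.041598485161764
[{"x": 1.25, "y": -1.1, "z": 1.53, "ax": 0.47, "ay": 3.58, "az": 1.43, "gripper": -1}, {"x": 1.12, "y": -1.08, "z": 1.55, "ax": 0.55, "ay": 3.57, "az": 1.38, "gripper": -1}, {"x": 1.02, "y": -1.05, "z": 1.55, "ax": 0.65, "ay": 3.55, "az": 1.33, "gripper": -1}, {"x": 0.91, "y": -1.04, "z": 1.54, "ax": 0.73, "ay": 3.53, "az": 1.28, "gripper": -1}, {"x": 0.81, "y": -1.01, "z": 1.53, "ax": 0.84, "ay": 3.5, "az": 1.22, "gripper": -1}]
[{"x": 0.7, "y": -0.98, "z": 1.52, "ax": 0.92, "ay": 3.46, "az": 1.17, "gripper": -1}, {"x": 0.61, "y": -0.96, "z": 1.51, "ax": 1.03, "ay": 3.43, "az": 1.12, "gripper": -1}, {"x": 0.51, "y": -0.92, "z": 1.49, "ax": 1.12, "ay": 3.38, "az": 1.06, "gripper": -1}, {"x": 0.4, "y": -0.88, "z": 1.47, "ax": 1.23, "ay": 3.33, "az": 1.01, "gripper": -1}, {"x": 0.32, "y": -0.84, "z": 1.44, "ax": 1.32, "ay": 3.28, "az": 0.95, "gripper": -1}]
end [ 492.1 -339.6   83.3] max 1.55 3.58 jmax/row 0.03899176737487249
[{"x": -0.1, "y": -0.04, "z": 1.63, "ax": 0.02, "ay": 0.01, "az": 0.02, "gripper": -1}, {"x": -0.05, "y": -0.02, "z": 1.61, "ax": 0.01, "ay": 0.0, "az": 0.0, "gripper": -1}, {"x": 0.0, "y": 0.0, "z": 1.6, "ax": 0.0, "ay": 0.0, "az": 0.0, "gripper": -1}, {"x": 0.05, "y": 0.02, "z": 1.59, "ax": -0.01, "ay": 0.0, "az": -0.01, "gripper": -1}, {"x": 0.1, "y": 0.04, "z": 1.57, "ax": -0.02, "ay": -0.01, "az": -0.01, "gripper": -1}]
end [ 464.8 -339.1    8.2] max 1.63 0.02 jmax/row 0.036491025141803
```

Emit:
{"op": "send_rows", "data": {"targets": [{"x": 1.25, "y": -1.1, "z": 1.53, "ax": 0.47, "ay": 3.58, "az": 1.43, "gripper": -1}, {"x": 1.12, "y": -1.08, "z": 1.55, "ax": 0.55, "ay": 3.57, "az": 1.38, "gripper": -1}, {"x": 1.02, "y": -1.05, "z": 1.55, "ax": 0.65, "ay": 3.55, "az": 1.33, "gripper": -1}, {"x": 0.91, "y": -1.04, "z": 1.54, "ax": 0.73, "ay": 3.53, "az": 1.28, "gripper": -1}, {"x": 0.81, "y": -1.01, "z": 1.53, "ax": 0.84, "ay": 3.5, "az": 1.22, "gripper": -1}]}}

```text
clock: 23.23
position: [528.9, -295.7, 156.3]
ee_rot: [-0.029, 0.998, 0.057, -0.024]
contact_force: [-0.1, 0.0, 0.4]
gripper_width: 85.7
grasp_force: 0.0
```

Emit:
{"op": "send_rows", "data": {"targets": [{"x": 0.7, "y": -0.98, "z": 1.52, "ax": 0.92, "ay": 3.46, "az": 1.17, "gripper": -1}, {"x": 0.61, "y": -0.96, "z": 1.51, "ax": 1.03, "ay": 3.43, "az": 1.12, "gripper": -1}, {"x": 0.51, "y": -0.92, "z": 1.49, "ax": 1.12, "ay": 3.38, "az": 1.06, "gripper": -1}, {"x": 0.4, "y": -0.88, "z": 1.47, "ax": 1.23, "ay": 3.33, "az": 1.01, "gripper": -1}, {"x": 0.32, "y": -0.84, "z": 1.44, "ax": 1.32, "ay": 3.28, "az": 0.95, "gripper": -1}]}}

```text
clock: 23.65
position: [492.9, -336.9, 83.8]
ee_rot: [0.007, 0.985, 0.003, -0.172]
contact_force: [0.1, 0.1, 0.2]
gripper_width: 85.2
grasp_force: 0.0
```

Emit:
{"op": "send_rows", "data": {"targets": [{"x": 0, "y": 0, "z": 0, "ax": 0, "ay": 0, "az": 0, "gripper": -1}, {"x": 0, "y": 0, "z": 0, "ax": 0, "ay": 0, "az": 0, "gripper": -1}]}}

```text
clock: 23.82
position: [493.1, -336.3, 83.3]
ee_rot: [0.006, 0.985, 0.004, -0.171]
contact_force: [-0.4, -0.2, -0.8]
gripper_width: 85.6
grasp_force: 0.0
```

```bash
python3 - <<'E'
from col import *
p,r,f,q,sd=avg(3); save(p,r); print(p.round(1),f.round(1),np.degrees((tool(-20,-1).inv()*r).as_rotvec()).round(2))
t=tool(-20,-1); z=t.as_matrix()[:,2]; plan(np.array([471.3,-339.2,26.])+19*z,t,6,-1)
im,d=look('top'); 
hsv=cv2.cvtColor(im,cv2.COLOR_RGB2HSV)
E
```

```text
[ 493.8 -336.6   84.4] [-0.4 -0.3 -0.4] [-0.15 -0.44 -0.27]
[{"x": 0.03, "y": -0.05, "z": 1.36, "ax": 0.03, "ay": 0.07, "az": 0.04, "gripper": -1}, {"x": 0.03, "y": -0.06, "z": 1.36, "ax": 0.02, "ay": 0.08, "az": 0.05, "gripper": -1}, {"x": 0.02, "y": -0.05, "z": 1.36, "ax": 0.03, "ay": 0.07, "az": 0.04, "gripper": -1}, {"x": 0.03, "y": -0.05, "z": 1.36, "ax": 0.02, "ay": 0.08, "az": 0.05, "gripper": -1}, {"x": 0.02, "y": -0.05, "z": 1.36, "ax": 0.03, "ay": 0.07, "az": 0.04, "gripper": -1}]
[{"x": 0.02, "y": -0.05, "z": 1.36, "ax": 0.02, "ay": 0.07, "az": 0.05, "gripper": -1}]
end [ 464.8 -339.1    8.1] max 1.36 0.08
```

Emit:
{"op": "send_rows", "data": {"targets": [{"x": 0.03, "y": -0.05, "z": 1.36, "ax": 0.03, "ay": 0.07, "az": 0.04, "gripper": -1}, {"x": 0.03, "y": -0.06, "z": 1.36, "ax": 0.02, "ay": 0.08, "az": 0.05, "gripper": -1}, {"x": 0.02, "y": -0.05, "z": 1.36, "ax": 0.03, "ay": 0.07, "az": 0.04, "gripper": -1}, {"x": 0.03, "y": -0.05, "z": 1.36, "ax": 0.02, "ay": 0.08, "az": 0.05, "gripper": -1}, {"x": 0.02, "y": -0.05, "z": 1.36, "ax": 0.03, "ay": 0.07, "az": 0.04, "gripper": -1}]}}

```text
clock: 24.38
position: [470.5, -339.2, 21.9]
ee_rot: [0.008, 0.985, 0.001, -0.171]
contact_force: [1.2, 0.2, -1.1]
gripper_width: 85.3
grasp_force: 0.0
```

Emit:
{"op": "send_rows", "data": {"targets": [{"x": 0.02, "y": -0.05, "z": 1.3, "ax": 0.02, "ay": 0.07, "az": 0.05, "gripper": -1}, {"x": 0, "y": 0, "z": 0, "ax": 0, "ay": 0, "az": 0, "gripper": -0.5}, {"x": 0, "y": 0, "z": 0, "ax": 0, "ay": 0, "az": 0, "gripper": -0.2}, {"x": 0, "y": 0, "z": 0, "ax": 0, "ay": 0, "az": 0, "gripper": 0}]}}

```text
clock: 24.72
position: [466.4, -339.9, 10.0]
ee_rot: [0.009, 0.985, 0.0, -0.172]
contact_force: [-0.2, -0.1, -0.7]
gripper_width: 51.6
grasp_force: 0.0
```

Emit:
{"op": "send_rows", "data": {"targets": [{"x": 0, "y": 0, "z": 0, "ax": 0, "ay": 0, "az": 0, "gripper": 0.2}, {"x": 0, "y": 0, "z": 0, "ax": 0, "ay": 0, "az": 0, "gripper": 1}, {"x": 0, "y": 0, "z": 0, "ax": 0, "ay": 0, "az": 0, "gripper": 1}, {"x": 0, "y": 0, "z": 0, "ax": 0, "ay": 0, "az": 0, "gripper": 1}]}}

```text
clock: 25.05
position: [467.2, -340.2, 10.5]
ee_rot: [0.008, 0.985, -0.0, -0.172]
contact_force: [2.4, 0.6, 6.5]
gripper_width: 45.0
grasp_force: 63.4
```

```bash
cat > scan2.py <<'E'
from col import *
p,r,f,q,sd=avg(4); save(p,r); print(p.round(1),f.round(1),q.round(3)); st()
# octopus in tool: grasp at oct pt; oct frame R_o assumed yaw -1, origin (471.3,-339.2,0)
Ro=R.from_euler('z',-1,degrees=True); o0=np.array([471.3,-339.2,0])
dr=r.inv()*Ro; dp=r.inv().apply(o0-p); json.dump([dr.as_quat().tolist(),dp.tolist()],open('oct.json','w'))
def op(eye,yaw,lean=0):
    """tool pose putting eye centre at eye; octopus x up (leaning: top towards robot by lean deg), cover to robot"""
    R1=R.from_euler('z',yaw,degrees=True)*R.from_euler('y',-90-lean,degrees=True); o=np.array(eye)-R1.apply([59,0,18]); rr=R1*dr.inv(); return o-rr.apply(dp),rr
S=[.06,.61,-.88,-3.09,-1.15,1.57]
for nm,e in(('front',(500,207,230)),('above',(585,207,225)),('rest',(617,209.5,159))):
    for yaw in(5,7):
        P,rr=op(e,yaw); g,c,x=best(P,rr,[S]); print(nm,yaw,round(c,2),x.round(3).tolist(),P.round(0)); print({k:round(float(v),1) for k,v in clear(x,46).items() if k in('rail','stop','posts','rhook','floor')})
E
python3 scan2.py
```

```text
[ 467.2 -340.2   10.5] [1.6 0.3 6.2] [-0.299  0.681 -0.183  0.113 -1.042 -1.363]
{'clock': 25.2, 'joints': [-0.299, 0.681, -0.183, 0.113, -1.042, -1.363], 'position': [467.201, -340.163, 10.474], 'ee_rot': [0.008, 0.985, -0.0, -0.172], 'contact_force': [1.446, 0.166, 6.09], 'gripper_width': 44.931, 'grasp_force': 63.382}
front 5 60.21 [0.075, 0.337, -1.07, -3.111, -1.043, 1.56] [508. 207. 167.]
{'rail': 136.6, 'stop': 133.5, 'posts': 111.1, 'rhook': 67.3, 'floor': 158.8}
front 7 18.45 [0.049, 0.346, -1.07, -3.055, -1.061, 1.554] [508. 207. 167.]
{'rail': 139.0, 'stop': 136.3, 'posts': 114.6, 'rhook': 70.0, 'floor': 157.4}
above 5 0.0 [0.074, 0.427, -0.919, -3.13, -1.0, 1.569] [593. 207. 162.]
{'rail': 92.8, 'stop': 89.1, 'posts': 60.7, 'rhook': 19.3, 'floor': 150.6}
above 7 0.0 [0.046, 0.424, -0.901, -3.059, -0.98, 1.551] [593. 207. 162.]
{'rail': 91.5, 'stop': 89.2, 'posts': 60.9, 'rhook': 19.8, 'floor': 150.6}
rest 5 0.0 [0.074, 0.626, -0.876, -3.132, -1.157, 1.571] [625. 209.  96.]
{'rail': 132.1, 'stop': 126.5, 'posts': 55.3, 'rhook': 34.3, 'floor': 84.6}
rest 7 0.0 [0.049, 0.625, -0.86, -3.069, -1.141, 1.565] [625. 209.  96.]
{'rail': 131.5, 'stop': 126.6, 'posts': 55.0, 'rhook': 34.3, 'floor': 84.6}
```

```bash
cat >> col.py <<'E'
def octload():
    a,b=json.load(open('oct.json')); return R.from_quat(a),np.array(b)
OP=np.array([[x,y,z] for x in np.linspace(-53,30,8) for y in(-23,0,23) for z in(0,22,44)]+[[x,y,18] for x in(42,59,76) for y in(-17,17)])
def octclear(q):
    dr,dp=octload(); p,r=fk(q,K); W=p+r.apply(dp+dr.apply(OP)); out={n:np.min(np.linalg.norm(W[:,None]-o[None],axis=2))-RAD.get(n,4) for n,o in OB.items() if n!='oct'}; out['z']=W[:,2].min(); return {k:round(float(v)) for k,v in out.items()}
def opath(a,b,n=12):
    m={}
    for t in np.linspace(0,1,n+1):
        for k,v in octclear(a+(b-a)*t).items(): m[k]=min(m.get(k,9999),v)
    print('oct',{k:v for k,v in m.items() if v<90})
def op(eye,yaw,L=0):
    """eye centre at eye; octopus x up leaning L deg towards +x; cover to robot"""
    dr,dp=octload(); R1=R.from_euler('z',yaw,degrees=True)*R.from_euler('y',-90+L,degrees=True); o=np.array(eye)-R1.apply([59,0,18]); rr=R1*dr.inv(); return o-rr.apply(dp),rr
E
python3 - <<'E'
from col import *
# hook as it hangs
for n in('side','top'):
    im,d=look(n); P=pts(n,d); hsv=cv2.cvtColor(im,cv2.COLOR_RGB2HSV)
    k=(d>0)&(abs(P[...,1]-208)<14)&(P[...,2]>155)&(P[...,2]<280)&(abs(P[...,0]-612)<40)&(hsv[...,1]<80); A=P[k]
    print(n,k.sum(), 'bottom',A[A[:,2]<185].mean(0).round(1) if (A[:,2]<185).any() else '')
    for a,b in((160,175),(175,190),(190,205),(205,220),(220,240),(240,260),(260,280)):
        s=A[(A[:,2]>=a)&(A[:,2]<b)]
        if len(s): print('  z',a,b,len(s),'x',s[:,0].min().round(0),s[:,0].max().round(0),'y',np.median(s[:,1]).round(1))
    if len(A)>10: print('  y=a+bx',np.polyfit(A[:,0]-615,A[:,1],1).round(3))
    t=(d>0)&(P[...,2]>296)&(P[...,2]<312)&(abs(P[...,0]-615)<20)&(P[...,1]>185)&(P[...,1]<215)&(hsv[...,1]<60)&(P[...,2]>299); print('  apex',P[t].mean(0).round(1) if t.sum() else None,t.sum())
q=np.array(arm.read_state()['joints']); o=np.array([615,209.5,224.7]); yw=7
S=[.06,.55,-.88,-3.05,-.9,1.55]; rh=R.from_euler('z',5,degrees=True)
for nm,c,L,s in(('pre',(-62,20),30,0),('W0',(-41.7,-5.8),30,3),('W1',(-30,-22),30,3),('W2',(-18,-40),25,3),('W3',(-12,-52),15,5),('W4',(0,-57),0,8)):
    L_=np.radians(L); e=np.array(c)-s*np.array([np.sin(L_),np.cos(L_)]); P,r=op(o+rh.apply([e[0],0,e[1]]),yw,L); g,cc,x=best(P,r,[S]); print(nm,round(cc,2),x.round(3).tolist(),P.round(0),{k:round(float(v)) for k,v in clear(x,46).items() if v<45},octclear(x)['rhook'],octclear(x)['z']); S=x
    if nm=='pre': pre=x
V=[q,np.array([-.3,.45,-.05,-.1,-1.1,-1.2]),np.array([-.3,.2,.1,-.5,-1.1,-.9]),np.array([-.25,-.2,-.4,-1.5,-.7,.1]),pre]
for a,b in zip(V[:-1],V[1:]): jpath(a,b,('oct',),46,12); opath(a,b); print(fk(b,K)[0].round(0))
E
```

```text
side 420 bottom [622.3 210.4 174.2]
  z 160 175 87 x 603.0 636.0 y 211.5
  z 175 190 71 x 597.0 641.0 y 211.4
  z 190 205 73 x 587.0 638.0 y 211.8
  z 205 220 31 x 591.0 631.0 y 212.2
  z 220 240 45 x 610.0 625.0 y 212.1
  z 240 260 49 x 601.0 614.0 y 211.4
  z 260 280 64 x 600.0 607.0 y 211.0
  y=a+bx [2.90000e-02 2.10665e+02]
  apex [615.7 209.3 302.3] 46
top 97 bottom [619.9 209.  173.1]
  z 160 175 27 x 605.0 631.0 y 209.6
  z 175 190 13 x 598.0 637.0 y 206.5
  z 190 205 17 x 586.0 634.0 y 208.8
  z 205 220 10 x 588.0 631.0 y 208.2
  z 220 240 7 x 614.0 620.0 y 206.9
  z 240 260 7 x 602.0 613.0 y 206.0
  z 260 280 16 x 598.0 639.0 y 206.5
  y=a+bx [2.00000e-03 2.08343e+02]
  apex [614.3 209.3 302.8] 16
pre 503.24 [0.082, 0.139, -0.801, -3.16, -0.16, 1.619] [529. 200. 186.] {} 32 122
W0 207.65 [0.082, 0.208, -0.766, -3.16, -0.16, 1.619] [547. 202. 158.] {} 20 100
W1 110.31 [0.082, 0.249, -0.744, -3.16, -0.16, 1.619] [559. 203. 142.] {} 12 87
W2 0.0 [0.062, 0.304, -0.678, -2.945, -0.203, 1.421] [576. 204. 122.] {'rhook': 29} 13 73
W3 0.0 [0.052, 0.418, -0.805, -3.048, -0.616, 1.534] [593. 206. 105.] {'rhook': 33} 14 55
W4 0.0 [0.049, 0.623, -0.865, -3.069, -1.143, 1.566] [623. 209.  97.] {'rhook': 35} 14 48
clear {'floor': (6.3, 0.0)}
oct {'g1': 56, 'g1b': 43, 'z': 0}
[ 534. -304.  157.]
clear {}
oct {'g1': 54, 'g1b': 43}
[ 603. -200.  351.]
clear {}
oct {'rail': 67, 'posts': 68}
[519.  53. 415.]
clear {'rail': (36.2, 0.67), 'rhook': (35.1, 0.67)}
oct {'rail': 27, 'stop': 33, 'rhook': 23}
[526. 202. 171.]
```

```bash
cat > th.py <<'E'
from col import *
rhk=R.from_euler('z',2,degrees=True)*R.from_euler('y',-2.2,degrees=True); ohk=np.array([615,209,290])-rhk.apply([0,0,65.3])
def tp(c,L,s,yw=6.5):
    """tool pose: strip point c (hook x,z) lies s mm above eye centre; lean L"""
    P,r0=op([0,0,0],yw,L); up=r0.apply(octload()[0].apply([1,0,0])) ; e=ohk+rhk.apply([c[0],0,c[1]])-s*up; return op(e,yw,L)
WP=[('pre',(-60,14),14,0),('W0',(-42,-6),17,3),('W1',(-30,-22),18,3),('W2',(-18,-40),18,4),('W3',(-12,-52),12,5),('W4',(0,-57),0,7.5)]
def solve(S=(.06,.45,-.85,-3.05,-.7,1.55),wp=WP,show=True):
    out=[]
    for nm,c,L,s in wp:
        P,r=tp(c,L,s); g,cc,x=best(P,r,[S]); S=x; out.append(x)
        if show: print(nm,round(cc,2),x.round(3).tolist(),P.round(0),{k:round(float(v)) for k,v in clear(x,46).items() if v<45},octclear(x)['rhook'])
    return out
E
python3 - <<'E'
from th import *
X=solve(); pre=X[0]
p,r,f,q,sd=avg(2); save(p,r); 
V=[q,np.array([-.3,.45,-.05,-.1,-1.1,-1.2]),np.array([-.3,.2,.1,-.5,-1.1,-.9]),np.array([-.25,-.2,-.4,-1.5,-.7,.1]),np.array([0,-.1,-.85,-2.6,-.6,1.1]),pre]
for a,b in zip(V[:-1],V[1:]): jpath(a,b,('oct',),46,12); opath(a,b); print(fk(b,K)[0].round(0))
l=V[0]; L5=q+(V[1]-q)*.2
for a,b,n in((V[0],V[1],10),(V[1],V[2],10),(V[2],V[3],15)): jrows(a,b,n,1)
E
```

```text
pre 0.0 [0.062, 0.21, -0.844, -3.053, -0.465, 1.52] [549. 205. 173.] {'rhook': 37} 14
W0 0.0 [0.061, 0.261, -0.803, -3.047, -0.423, 1.516] [564. 205. 152.] {'rhook': 38} 9
W1 0.0 [0.061, 0.304, -0.783, -3.049, -0.429, 1.519] [575. 206. 136.] {'rhook': 40} 11
W2 0.0 [0.059, 0.361, -0.776, -3.056, -0.478, 1.527] [588. 206. 118.] {'rhook': 28} 13
W3 0.0 [0.057, 0.454, -0.823, -3.073, -0.723, 1.55] [601. 207. 104.] {'rhook': 32} 14
W4 0.0 [0.054, 0.623, -0.858, -3.083, -1.135, 1.566] [627. 209.  97.] {'rhook': 31} 12
clear {'floor': (6.3, 0.0)}
oct {'g1': 56, 'g1b': 43, 'z': 0}
[ 534. -304.  157.]
clear {}
oct {'g1': 54, 'g1b': 43}
[ 603. -200.  351.]
clear {}
oct {'rail': 67, 'posts': 68}
[519.  53. 415.]
clear {}
oct {'rail': 85, 'stop': 88, 'rhook': 83}
[474. 223. 312.]
clear {'rhook': (34.7, 0.92)}
oct {'rail': 57, 'stop': 54, 'posts': 86, 'rhook': 14}
[549. 205. 173.]
[{"x": -0.28, "y": 0.28, "z": -1.52, "ax": -0.55, "ay": -1.9, "az": -0.13, "gripper": 1}, {"x": -0.29, "y": 0.32, "z": -1.52, "ax": -0.55, "ay": -1.93, "az": -0.17, "gripper": 1}, {"x": -0.31, "y": 0.35, "z": -1.52, "a
[... 2394 characters left out ...]
 "gripper": 1}, {"x": -0.45, "y": 1.75, "z": 0.1, "ax": 0.21, "ay": -2.98, "az": -1.2, "gripper": 1}, {"x": -0.44, "y": 1.67, "z": 0.04, "ax": 0.46, "ay": -2.88, "az": -1.11, "gripper": 1}]
[{"x": -0.45, "y": 1.59, "z": -0.02, "ax": 0.67, "ay": -2.76, "az": -1.02, "gripper": 1}, {"x": -0.45, "y": 1.49, "z": -0.09, "ax": 0.9, "ay": -2.63, "az": -0.95, "gripper": 1}, {"x": -0.43, "y": 1.41, "z": -0.16, "ax": 1.09, "ay": -2.46, "az": -0.86, "gripper": 1}, {"x": -0.41, "y": 1.32, "z": -0.24, "ax": 1.28, "ay": -2.3, "az": -0.79, "gripper": 1}, {"x": -0.38, "y": 1.23, "z": -0.31, "ax": 1.44, "ay": -2.11, "az": -0.73, "gripper": 1}]
end [518.7  52.7 415.4] max 2.27 3.17 jmax/row 0.06666666666666667
```

Emit:
{"op": "send_rows", "data": {"targets": [{"x": -0.28, "y": 0.1, "z": -0.7, "ax": 0, "ay": 0, "az": 0, "gripper": 1}, {"x": -0.29, "y": 0.32, "z": -1.52, "ax": -0.55, "ay": -1.93, "az": -0.17, "gripper": 1}, {"x": -0.31, "y": 0.35, "z": -1.52, "ax": -0.54, "ay": -1.93, "az": -0.21, "gripper": 1}, {"x": -0.34, "y": 0.38, "z": -1.54, "ax": -0.53, "ay": -1.96, "az": -0.26, "gripper": 1}, {"x": -0.37, "y": 0.42, "z": -1.54, "ax": -0.53, "ay": -1.98, "az": -0.31, "gripper": 1}]}}

```text
clock: 25.77
position: [502.0, -324.9, 70.9]
ee_rot: [0.004, 0.994, 0.021, -0.104]
contact_force: [0.5, 0.4, -1.8]
gripper_width: 45.0
grasp_force: 62.4
```

Emit:
{"op": "send_rows", "data": {"targets": [{"x": -0.39, "y": 0.44, "z": -1.55, "ax": -0.51, "ay": -1.99, "az": -0.35, "gripper": 1}, {"x": -0.42, "y": 0.48, "z": -1.56, "ax": -0.51, "ay": -2.0, "az": -0.39, "gripper": 1}, {"x": -0.45, "y": 0.51, "z": -1.56, "ax": -0.5, "ay": -2.02, "az": -0.44, "gripper": 1}, {"x": -0.48, "y": 0.54, "z": -1.57, "ax": -0.48, "ay": -2.03, "az": -0.49, "gripper": 1}, {"x": -0.5, "y": 0.57, "z": -1.57, "ax": -0.48, "ay": -2.05, "az": -0.53, "gripper": 1}]}}

```text
clock: 26.18
position: [534.7, -303.8, 146.2]
ee_rot: [-0.011, 0.999, 0.044, -0.016]
contact_force: [0.1, 0.8, -2.1]
gripper_width: 45.1
grasp_force: 62.4
```

Emit:
{"op": "send_rows", "data": {"targets": [{"x": -0.85, "y": 1.05, "z": -1.51, "ax": -1.15, "ay": -2.92, "az": -0.93, "gripper": 1}, {"x": -0.94, "y": 1.1, "z": -1.51, "ax": -1.1, "ay": -2.96, "az": -1.0, "gripper": 1}, {"x": -1.02, "y": 1.14, "z": -1.51, "ax": -1.07, "ay": -3.0, "az": -1.09, "gripper": 1}, {"x": -1.11, "y": 1.19, "z": -1.51, "ax": -1.01, "ay": -3.02, "az": -1.16, "gripper": 1}, {"x": -1.19, "y": 1.23, "z": -1.5, "ax": -0.97, "ay": -3.06, "az": -1.24, "gripper": 1}]}}

```text
clock: 26.6
position: [576.9, -254.1, 231.7]
ee_rot: [-0.052, 0.988, 0.091, 0.116]
contact_force: [0.2, 0.0, -2.5]
gripper_width: 44.9
grasp_force: 62.4
```

Emit:
{"op": "send_rows", "data": {"targets": [{"x": -1.29, "y": 1.27, "z": -1.49, "ax": -0.93, "ay": -3.08, "az": -1.33, "gripper": 1}, {"x": -1.37, "y": 1.31, "z": -1.48, "ax": -0.88, "ay": -3.1, "az": -1.39, "gripper": 1}, {"x": -1.47, "y": 1.34, "z": -1.47, "ax": -0.84, "ay": -3.12, "az": -1.48, "gripper": 1}, {"x": -1.56, "y": 1.38, "z": -1.45, "ax": -0.8, "ay": -3.14, "az": -1.55, "gripper": 1}, {"x": -1.65, "y": 1.41, "z": -1.42, "ax": -0.76, "ay": -3.15, "az": -1.62, "gripper": 1}]}}

```text
clock: 27.02
position: [609.7, -198.3, 336.8]
ee_rot: [-0.107, 0.954, 0.126, 0.252]
contact_force: [0.1, 0.5, -3.1]
gripper_width: 45.2
grasp_force: 62.4
```

Emit:
{"op": "send_rows", "data": {"targets": [{"x": -0.1, "y": 2.27, "z": 0.39, "ax": -1.84, "ay": -3.01, "az": -2.02, "gripper": 1}, {"x": -0.17, "y": 2.22, "z": 0.38, "ax": -1.59, "ay": -3.08, "az": -1.91, "gripper": 1}, {"x": -0.24, "y": 2.17, "z": 0.35, "ax": -1.33, "ay": -3.13, "az": -1.8, "gripper": 1}, {"x": -0.28, "y": 2.11, "z": 0.33, "ax": -1.07, "ay": -3.17, "az": -1.69, "gripper": 1}, {"x": -0.34, "y": 2.05, "z": 0.29, "ax": -0.8, "ay": -3.17, "az": -1.59, "gripper": 1}]}}

```text
clock: 27.43
position: [589.5, -90.5, 350.3]
ee_rot: [-0.176, 0.891, 0.174, 0.381]
contact_force: [0.3, 0.7, -1.6]
gripper_width: 45.1
grasp_force: 62.4
```

Emit:
{"op": "send_rows", "data": {"targets": [{"x": -0.37, "y": 1.98, "z": 0.25, "ax": -0.55, "ay": -3.15, "az": -1.48, "gripper": 1}, {"x": -0.4, "y": 1.91, "z": 0.21, "ax": -0.28, "ay": -3.12, "az": -1.39, "gripper": 1}, {"x": -0.42, "y": 1.83, "z": 0.16, "ax": -0.04, "ay": -3.07, "az": -1.29, "gripper": 1}, {"x": -0.45, "y": 1.75, "z": 0.1, "ax": 0.21, "ay": -2.98, "az": -1.2, "gripper": 1}, {"x": -0.44, "y": 1.67, "z": 0.04, "ax": 0.46, "ay": -2.88, "az": -1.11, "gripper": 1}]}}

```text
clock: 27.85
position: [562.1, -4.7, 376.2]
ee_rot: [-0.201, 0.821, 0.176, 0.505]
contact_force: [-0.7, -0.1, -2.5]
gripper_width: 45.0
grasp_force: 62.5
```

Emit:
{"op": "send_rows", "data": {"targets": [{"x": -0.45, "y": 1.59, "z": -0.02, "ax": 0.67, "ay": -2.76, "az": -1.02, "gripper": 1}, {"x": -0.45, "y": 1.49, "z": -0.09, "ax": 0.9, "ay": -2.63, "az": -0.95, "gripper": 1}, {"x": -0.43, "y": 1.41, "z": -0.16, "ax": 1.09, "ay": -2.46, "az": -0.86, "gripper": 1}, {"x": -0.41, "y": 1.32, "z": -0.24, "ax": 1.28, "ay": -2.3, "az": -0.79, "gripper": 1}, {"x": -0.38, "y": 1.23, "z": -0.31, "ax": 1.44, "ay": -2.11, "az": -0.73, "gripper": 1}]}}

```text
clock: 28.27
position: [527.4, 55.1, 401.9]
ee_rot: [-0.187, 0.761, 0.138, 0.605]
contact_force: [-0.3, 1.0, -2.2]
gripper_width: 44.5
grasp_force: 62.5
```

```bash
python3 - <<'E'
from th import *
st(); p,r,f,q,sd=avg(2); save(p,r); X=solve(show=False); pre=X[0]; m=np.array([0,-.1,-.85,-2.6,-.6,1.1])
# approach point: further back from the lip than pre
P,rr=tp((-95,25),12,0); g,c,far=best(P,rr,[pre]); print(c,far.round(3),P.round(0))
jpath(q,m,('oct',),46);opath(q,m);opath(m,far);opath(far,pre); jrows(q,m,12,1); jrows(m,far,8,1)
E
```

```text
{'clock': 28.267, 'joints': [-0.216, -0.176, -0.394, -1.472, -0.664, 0.075], 'position': [527.404, 55.082, 401.873], 'ee_rot': [-0.187, 0.761, 0.138, 0.605], 'contact_force': [-0.281, 1.024, -2.204], 'gripper_width': 44.523, 'grasp_force': 62.549}
7.992651966171116e-27 [ 0.064  0.158 -0.925 -3.065 -0.529  1.53 ] [516. 204. 183.]
clear {}
oct {'rail': 78, 'stop': 87, 'rhook': 82}
oct {'rail': 86, 'stop': 82, 'rhook': 49}
oct {'rail': 58, 'stop': 54, 'posts': 86, 'rhook': 14}
[{"x": 0.81, "y": 2.37, "z": 0.93, "ax": -0.67, "ay": -1.28, "az": 0.69, "gripper": 1}, {"x": 0.72, "y": 2.24, "z": 0.86, "ax": -0.34, "ay": -1.16, "az": 0.71, "gripper": 1}, {"x": 0.69, "y": 2.07, "z": 0.72, "ax": -0.02, "ay": -0.99, "az": 0.73, "gripper": 1}, {"x": 0.66, "y": 1.89, "z": 0.59, "ax": 0.28, "ay": -0.82, "az": 0.72, "gripper": 1}, {"x": 0.64, "y": 1.71, "z": 0.47, "ax": 0.55, "ay": -0.61, "az": 0.7, "gripper": 1}]
[{"x": 0.64, "y": 1.52, "z": 0.36, "ax": 0.82, "ay": -0.38, "az": 0.67, "gripper": 1}, {"x": 0.66, "y": 1.32, "z": 0.25, "ax": 1.05, "ay": -0.13, "az": 0.62, "gripper": 1}, {"x": 0.69, "y"
[... 537 characters left out ...]
, "az": 0.22, "gripper": 1}, {"x": 1.21, "y": -0.43, "z": 0.97, "ax": 1.46, "ay": 2.11, "az": 0.15, "gripper": 1}, {"x": 1.26, "y": -0.43, "z": 0.99, "ax": 1.44, "ay": 2.24, "az": 0.07, "gripper": 1}, {"x": 1.32, "y": -0.44, "z": 1.0, "ax": 1.42, "ay": 2.36, "az": 0.0, "gripper": 1}, {"x": 1.38, "y": -0.43, "z": 1.01, "ax": 1.39, "ay": 2.48, "az": -0.09, "gripper": 1}]
[{"x": 1.42, "y": -0.43, "z": 1.03, "ax": 1.35, "ay": 2.58, "az": -0.17, "gripper": 1}, {"x": 1.47, "y": -0.43, "z": 1.05, "ax": 1.32, "ay": 2.68, "az": -0.24, "gripper": 1}, {"x": 1.52, "y": -0.42, "z": 1.07, "ax": 1.27, "ay": 2.78, "az": -0.32, "gripper": 1}]
end [516.1 204.  182.8] max 1.52 2.78 jmax/row 0.05807885973923921
```

Emit:
{"op": "send_rows", "data": {"targets": [{"x": 0.81, "y": 2.37, "z": 0.93, "ax": -0.67, "ay": -1.28, "az": 0.69, "gripper": 1}, {"x": 0.72, "y": 2.24, "z": 0.86, "ax": -0.34, "ay": -1.16, "az": 0.71, "gripper": 1}, {"x": 0.69, "y": 2.07, "z": 0.72, "ax": -0.02, "ay": -0.99, "az": 0.73, "gripper": 1}, {"x": 0.66, "y": 1.89, "z": 0.59, "ax": 0.28, "ay": -0.82, "az": 0.72, "gripper": 1}, {"x": 0.64, "y": 1.71, "z": 0.47, "ax": 0.55, "ay": -0.61, "az": 0.7, "gripper": 1}]}}

```text
clock: 28.73
position: [505.3, 159.6, 360.6]
ee_rot: [-0.158, 0.741, 0.167, 0.631]
contact_force: [-0.8, 0.5, -1.8]
gripper_width: 45.1
grasp_force: 62.6
```

Emit:
{"op": "send_rows", "data": {"targets": [{"x": 0.64, "y": 1.52, "z": 0.36, "ax": 0.82, "ay": -0.38, "az": 0.67, "gripper": 1}, {"x": 0.66, "y": 1.32, "z": 0.25, "ax": 1.05, "ay": -0.13, "az": 0.62, "gripper": 1}, {"x": 0.69, "y": 1.13, "z": 0.15, "ax": 1.26, "ay": 0.13, "az": 0.54, "gripper": 1}, {"x": 0.73, "y": 0.93, "z": 0.06, "ax": 1.44, "ay": 0.41, "az": 0.47, "gripper": 1}, {"x": 0.79, "y": 0.73, "z": -0.01, "ax": 1.6, "ay": 0.68, "az": 0.36, "gripper": 1}]}}

```text
clock: 29.15
position: [483.5, 213.8, 328.3]
ee_rot: [-0.107, 0.757, 0.14, 0.629]
contact_force: [0.1, 0.3, -2.4]
gripper_width: 45.4
grasp_force: 62.6
```

Emit:
{"op": "send_rows", "data": {"targets": [{"x": 0.86, "y": 0.54, "z": -0.08, "ax": 1.72, "ay": 0.97, "az": 0.26, "gripper": 1}, {"x": 0.95, "y": 0.35, "z": -0.14, "ax": 1.83, "ay": 1.26, "az": 0.14, "gripper": 1}, {"x": 0, "y": 0, "z": 0, "ax": 0, "ay": 0, "az": 0, "gripper": 1}, {"x": 0, "y": 0, "z": 0, "ax": 0, "ay": 0, "az": 0, "gripper": 1}]}}

```text
clock: 29.48
position: [475.1, 221.7, 311.6]
ee_rot: [-0.088, 0.774, 0.118, 0.616]
contact_force: [0.5, -0.7, -2.6]
gripper_width: 45.2
grasp_force: 62.6
```

```bash
python3 - <<'E'
from th import *
p,r,f,q,sd=avg(3); save(p,r); X=solve(show=False); print(p.round(1),q.round(3))
P,rr=tp((-95,25),12,0); g,c,far=best(P,rr,[X[0]])
opath(q,far); jrows(q,far,10,1)
E
```

```text
[475.7 221.6 312.3] [-0.004 -0.1   -0.842 -2.584 -0.593  1.085]
oct {'rail': 86, 'stop': 82, 'rhook': 49}
[{"x": 0.96, "y": -0.33, "z": 0.74, "ax": 1.17, "ay": 1.54, "az": 0.2, "gripper": 1}, {"x": 0.95, "y": -0.3, "z": 0.78, "ax": 1.16, "ay": 1.64, "az": 0.15, "gripper": 1}, {"x": 0.98, "y": -0.31, "z": 0.78, "ax": 1.16, "ay": 1.71, "az": 0.1, "gripper": 1}, {"x": 1.02, "y": -0.32, "z": 0.78, "ax": 1.15, "ay": 1.8, "az": 0.05, "gripper": 1}, {"x": 1.05, "y": -0.32, "z": 0.8, "ax": 1.14, "ay": 1.88, "az": -0.01, "gripper": 1}]
[{"x": 1.09, "y": -0.33, "z": 0.8, "ax": 1.12, "ay": 1.96, "az": -0.07, "gripper": 1}, {"x": 1.13, "y": -0.33, "z": 0.81, "ax": 1.1, "ay": 2.03, "az": -0.11, "gripper": 1}, {"x": 1.16, "y": -0.33, "z": 0.83, "ax": 1.08, "ay": 2.1, "az": -0.17, "gripper": 1}, {"x": 1.19, "y": -0.33, "z": 0.84, "ax": 1.06, "ay": 2.16, "az": -0.23, "gripper": 1}, {"x": 1.22, "y": -0.32, "z": 0.85, "ax": 1.03, "ay": 2.23, "az": -0.28, "gripper": 1}]
end [516.1 204.1 182.8] max 1.22 2.23 jmax/row 0.04803691409493838
```

Emit:
{"op": "send_rows", "data": {"targets": [{"x": 0.96, "y": -0.33, "z": 0.74, "ax": 1.17, "ay": 1.54, "az": 0.2, "gripper": 1}, {"x": 0.95, "y": -0.3, "z": 0.78, "ax": 1.16, "ay": 1.64, "az": 0.15, "gripper": 1}, {"x": 0.98, "y": -0.31, "z": 0.78, "ax": 1.16, "ay": 1.71, "az": 0.1, "gripper": 1}, {"x": 1.02, "y": -0.32, "z": 0.78, "ax": 1.15, "ay": 1.8, "az": 0.05, "gripper": 1}, {"x": 1.05, "y": -0.32, "z": 0.8, "ax": 1.14, "ay": 1.88, "az": -0.01, "gripper": 1}]}}

```text
clock: 30.0
position: [502.9, 215.5, 253.3]
ee_rot: [-0.062, 0.823, 0.074, 0.56]
contact_force: [0.3, -0.4, -2.6]
gripper_width: 45.0
grasp_force: 62.5
```

Emit:
{"op": "send_rows", "data": {"targets": [{"x": 1.09, "y": -0.33, "z": 0.8, "ax": 1.12, "ay": 1.96, "az": -0.07, "gripper": 1}, {"x": 1.13, "y": -0.33, "z": 0.81, "ax": 1.1, "ay": 2.03, "az": -0.11, "gripper": 1}, {"x": 1.16, "y": -0.33, "z": 0.83, "ax": 1.08, "ay": 2.1, "az": -0.17, "gripper": 1}, {"x": 1.19, "y": -0.33, "z": 0.84, "ax": 1.06, "ay": 2.16, "az": -0.23, "gripper": 1}, {"x": 1.22, "y": -0.32, "z": 0.85, "ax": 1.03, "ay": 2.23, "az": -0.28, "gripper": 1}]}}

```text
clock: 30.42
position: [517.6, 203.7, 182.8]
ee_rot: [-0.048, 0.872, 0.026, 0.486]
contact_force: [0.0, -0.0, -2.8]
gripper_width: 45.2
grasp_force: 62.5
```

Emit:
{"op": "send_rows", "data": {"targets": [{"x": 0, "y": 0, "z": 0, "ax": 0, "ay": 0, "az": 0, "gripper": 1}, {"x": 0, "y": 0, "z": 0, "ax": 0, "ay": 0, "az": 0, "gripper": 1}, {"x": 0, "y": 0, "z": 0, "ax": 0, "ay": 0, "az": 0, "gripper": 1}]}}

```text
clock: 30.67
position: [516.6, 204.1, 183.2]
ee_rot: [-0.048, 0.872, 0.026, 0.486]
contact_force: [-0.5, 0.1, -0.5]
gripper_width: 44.8
grasp_force: 62.4
```

```bash
cat >> th.py <<'E'
def overlay(fn,pv=None):
    """project model of eye (from tool pose) and hook on both views; measure eye"""
    p,r,f,q,sd=avg(2); dr,dp=octload(); o=p+r.apply(dp); ro=r*dr
    sq=lambda a:np.vstack([seg(np.array(u),np.array(v),8) for u,v in zip([(-a,-a),(a,-a),(a,a),(-a,a)],[(a,-a),(a,a),(-a,a),(-a,-a)])])
    eye=np.vstack([sq(12),sq(17)]); eye=np.column_stack([59+eye[:,0],eye[:,1],18+0*eye[:,0]]); hk_=ohk+rhk.apply(hookpts([0,0,0],0)); ims=[]
    print('eye centre by pose',(o+ro.apply([59,0,18])).round(1),'in hook frame',rhk.inv().apply(o+ro.apply([59,0,18])-ohk).round(1),'F',f.round(1))
    for n in('side','top'):
        im,d=look(n); m=arm.camera_model(n); M=np.linalg.inv(np.array(m['cam_to_world']))
        pr=lambda W:(lambda c:np.column_stack([m['fx']*c[:,0]/c[:,2]+m['cx'],m['fy']*c[:,1]/c[:,2]+m['cy']]))(W@M[:3,:3].T+M[:3,3])
        E,H=pr(o+ro.apply(eye)),pr(hk_); c=np.vstack([E,H]); u0,v0=(c.min(0)-10).astype(int); u1,v1=(c.max(0)+10).astype(int); k=5
        b=cv2.resize(im[v0:v1,u0:u1,::-1],None,fx=k,fy=k,interpolation=cv2.INTER_CUBIC); raw=b.copy()
        for X,col in((E,(0,255,255)),(H,(0,0,255))):
            for a in X: cv2.circle(b,tuple(((a-[u0,v0]+.5)*k).astype(int)),1,col,-1)
        ims.append(np.hstack([raw,b]))
        P=pts(n,d); L=ro.inv().apply(P.reshape(-1,3)-o).reshape(P.shape); hsv=cv2.cvtColor(im,cv2.COLOR_RGB2HSV)
        g=(d>0)&(abs(L[...,0]-59)<24)&(abs(L[...,1])<24)&(abs(L[...,2]-18)<12)&(hsv[...,1]<60)&(hsv[...,2]>80)&(L[...,0]>43)
        if g.sum()>5: print(n,g.sum(),'eye in oct frame min',L[g].min(0).round(1),'max',L[g].max(0).round(1),'med',np.median(L[g],0).round(1))
    h=max(a.shape[0] for a in ims); w=sum(a.shape[1] for a in ims); O=np.zeros((h,w,3),np.uint8); x=0
    for a in ims: O[:a.shape[0],x:x+a.shape[1]]=a; x+=a.shape[1]
    s=min(1,800/w,600/h); cv2.imwrite(fn,cv2.resize(O,None,fx=s,fy=s,interpolation=cv2.INTER_AREA))
E
python3 -c "
from th import *
overlay('pics/e1.png')"
```

```text
eye centre by pose [522.  205.7 246.5] in hook frame [-94.6  -0.1  25.4] F [-0.7 -0.3 -1.1]
side 133 eye in oct frame min [ 43.9 -18.4  13. ] max [79.4 18.1 23.6] med [63.5 -1.5 18.9]
top 67 eye in oct frame min [ 44.7 -15.6  16.5] max [81.6 18.1 24.8] med [72.3  1.1 20.5]
```

View pics/e1.png

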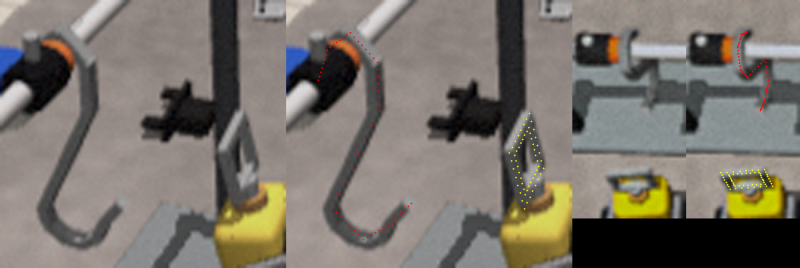

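The left crop shows the hook at rest against the sleeve, and the red model is on it. The eye (yellow model) matches the real eye within about 2 mm, and lies well in front of the lip tip (409,204). Thread it on.

```bash
python3 - <<'E'
from th import *
p,r,f,q,sd=avg(3); save(p,r)
for (nm,c,L,s),n in zip(WP,(4,4,4,5,5,7)):
    P,rr=tp(c,L,s); print(nm); plan(P,rr,n,1,True)
E
```

```text
pre
[{"x": -0.23, "y": -0.06, "z": 0.83, "ax": -0.01, "ay": 0.51, "az": -0.02, "gripper": 1}, {"x": -0.24, "y": -0.07, "z": 0.83, "ax": -0.01, "ay": 0.51, "az": -0.02, "gripper": 1}, {"x": -0.24, "y": -0.06, "z": 0.82, "ax": -0.01, "ay": 0.51, "az": -0.02, "gripper": 1}, {"x": -0.25, "y": -0.07, "z": 0.82, "ax": 0.0, "ay": 0.5, "az": -0.01, "gripper": 1}]
end [549.2 205.  173.4] max 0.83 0.51
W0
[{"x": 0.25, "y": -0.03, "z": 0.6, "ax": 0.0, "ay": 0.75, "az": 0.0, "gripper": 1}, {"x": 0.24, "y": -0.04, "z": 0.61, "ax": 0.0, "ay": 0.75, "az": -0.01, "gripper": 1}, {"x": 0.23, "y": -0.03, "z": 0.61, "ax": 0.0, "ay": 0.75, "az": 0.0, "gripper": 1}, {"x": 0.22, "y": -0.04, "z": 0.61, "ax": 0.0, "ay": 0.75, "az": 0.0, "gripper": 1}]
end [563.9 205.2 151.8] max 0.61 0.75
W1
[{"x": 0.14, "y": -0.02, "z": 0.46, "ax": 0.0, "ay": 0.25, "az": 0.0, "gripper": 1}, {"x": 0.13, "y": -0.03, "z": 0.46, "ax": 0.0, "ay": 0.25, "az": 0.0, "gripper": 1}, {"x": 0.13, "y": -0.02, "z": 0.46, "ax": 0.0, "ay": 0.25, "az": -0.01, "gripper": 1}, {"x": 0.13, "y": -0.02, "z": 0.46, "ax": 0.0, "ay": 0.25, "az": 0.0
[... 922 characters left out ...]
"gripper": 1}]
end [600.9 206.9 104.2] max 0.38 1.2
W4
[{"x": -0.11, "y": -0.01, "z": 0.37, "ax": 0.0, "ay": -1.71, "az": 0.01, "gripper": 1}, {"x": -0.11, "y": -0.01, "z": 0.38, "ax": 0.0, "ay": -1.72, "az": 0.0, "gripper": 1}, {"x": -0.09, "y": -0.02, "z": 0.38, "ax": 0.0, "ay": -1.71, "az": 0.01, "gripper": 1}, {"x": -0.08, "y": -0.01, "z": 0.38, "ax": 0.0, "ay": -1.71, "az": 0.0, "gripper": 1}, {"x": -0.07, "y": -0.01, "z": 0.39, "ax": 0.0, "ay": -1.72, "az": 0.01, "gripper": 1}]
[{"x": -0.05, "y": -0.01, "z": 0.39, "ax": 0.0, "ay": -1.71, "az": 0.01, "gripper": 1}, {"x": -0.05, "y": -0.01, "z": 0.38, "ax": 0.0, "ay": -1.72, "az": 0.0, "gripper": 1}]
end [627.3 209.   97.2] max 0.39 1.72
```

Go as far as W1 (eye over the lip), then check.

Emit:
{"op": "send_rows", "data": {"targets": [{"x": -0.23, "y": -0.06, "z": 0.83, "ax": -0.01, "ay": 0.51, "az": -0.02, "gripper": 1}, {"x": -0.24, "y": -0.07, "z": 0.83, "ax": -0.01, "ay": 0.51, "az": -0.02, "gripper": 1}, {"x": -0.24, "y": -0.06, "z": 0.82, "ax": -0.01, "ay": 0.51, "az": -0.02, "gripper": 1}, {"x": -0.25, "y": -0.07, "z": 0.82, "ax": 0.0, "ay": 0.5, "az": -0.01, "gripper": 1}, {"x": 0.25, "y": -0.03, "z": 0.6, "ax": 0.0, "ay": 0.75, "az": 0.0, "gripper": 1}]}}

```text
clock: 31.33
position: [554.9, 205.1, 167.5]
ee_rot: [-0.049, 0.884, 0.025, 0.464]
contact_force: [0.5, 0.1, -2.4]
gripper_width: 45.2
grasp_force: 62.5
```

Emit:
{"op": "send_rows", "data": {"targets": [{"x": 0.24, "y": -0.04, "z": 0.61, "ax": 0.0, "ay": 0.75, "az": -0.01, "gripper": 1}, {"x": 0.23, "y": -0.03, "z": 0.61, "ax": 0.0, "ay": 0.75, "az": 0.0, "gripper": 1}, {"x": 0.22, "y": -0.04, "z": 0.61, "ax": 0.0, "ay": 0.75, "az": 0.0, "gripper": 1}, {"x": 0, "y": 0, "z": 0, "ax": 0.0, "ay": 0, "az": 0.0, "gripper": 1}]}}

```text
clock: 31.67
position: [564.3, 205.2, 149.8]
ee_rot: [-0.05, 0.894, 0.024, 0.446]
contact_force: [-0.5, -0.7, -1.5]
gripper_width: 44.7
grasp_force: 62.5
```

Emit:
{"op": "send_rows", "data": {"targets": [{"x": 0.14, "y": -0.02, "z": 0.46, "ax": 0.0, "ay": 0.25, "az": 0.0, "gripper": 1}, {"x": 0.13, "y": -0.03, "z": 0.46, "ax": 0.0, "ay": 0.25, "az": 0.0, "gripper": 1}]}}

```text
clock: 31.83
position: [569.2, 205.4, 142.8]
ee_rot: [-0.05, 0.895, 0.024, 0.442]
contact_force: [0.3, 0.2, -1.8]
gripper_width: 45.2
grasp_force: 62.5
```

Emit:
{"op": "send_rows", "data": {"targets": [{"x": 0.13, "y": -0.02, "z": 0.46, "ax": 0.0, "ay": 0.25, "az": -0.01, "gripper": 1}, {"x": 0.13, "y": -0.02, "z": 0.46, "ax": 0.0, "ay": 0.25, "az": 0.0, "gripper": 1}, {"x": 0, "y": 0, "z": 0, "ax": 0.0, "ay": 0, "az": 0.0, "gripper": 1}]}}

```text
clock: 32.08
position: [575.5, 205.5, 134.6]
ee_rot: [-0.05, 0.897, 0.023, 0.438]
contact_force: [0.6, 0.7, -1.9]
gripper_width: 45.3
grasp_force: 62.5
```

```bash
python3 -c "
from th import *
overlay('pics/e2.png')"
```

```text
eye centre by pose [587.7 208.  197. ] in hook frame [-30.9  -0.1 -26.5] F [ 0.4  0.1 -2. ]
side 220 eye in oct frame min [ 43.1 -18.1  12.4] max [79.7 17.4 23.7] med [64.   0.8 19.3]
top 80 eye in oct frame min [ 43.7 -15.3  14.1] max [80.5 18.7 28.8] med [66.3  0.1 20.8]
```

View pics/e2.png

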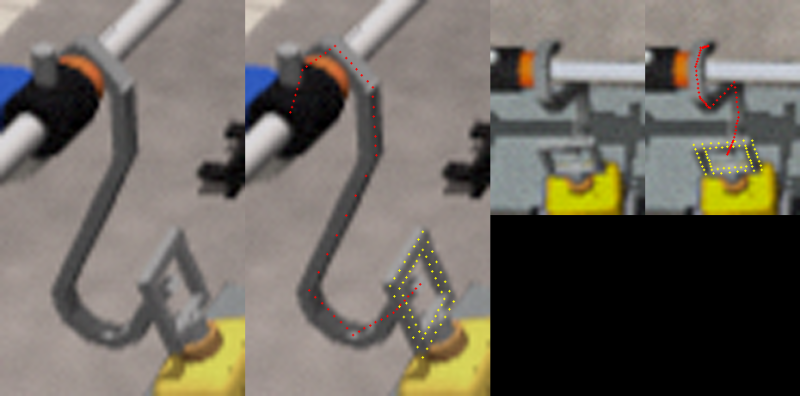

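The lip tip sits inside the eye opening (about (165,285) in the left crop), with no contact force. Continue down the curl.

Emit:
{"op": "send_rows", "data": {"targets": [{"x": 0.14, "y": -0.02, "z": 0.42, "ax": 0.0, "ay": 0.0, "az": 0.0, "gripper": 1}, {"x": 0.14, "y": -0.02, "z": 0.42, "ax": 0.0, "ay": 0.0, "az": 0.0, "gripper": 1}, {"x": 0.14, "y": -0.02, "z": 0.42, "ax": 0.0, "ay": 0.0, "az": 0.0, "gripper": 1}]}}

```text
clock: 32.48
position: [582.7, 205.8, 124.1]
ee_rot: [-0.05, 0.897, 0.023, 0.439]
contact_force: [-0.2, -0.6, -3.2]
gripper_width: 44.8
grasp_force: 62.5
```

Emit:
{"op": "send_rows", "data": {"targets": [{"x": 0.14, "y": -0.01, "z": 0.42, "ax": 0.0, "ay": 0.0, "az": 0.0, "gripper": 1}, {"x": 0.15, "y": -0.02, "z": 0.43, "ax": 0.0, "ay": 0.0, "az": 0.0, "gripper": 1}, {"x": 0.06, "y": -0.01, "z": 0.38, "ax": 0.0, "ay": -1.2, "az": 0.0, "gripper": 1}]}}

```text
clock: 32.73
position: [591.2, 206.2, 114.5]
ee_rot: [-0.05, 0.892, 0.024, 0.449]
contact_force: [0.3, -0.5, -1.4]
gripper_width: 44.7
grasp_force: 62.5
```

Emit:
{"op": "send_rows", "data": {"targets": [{"x": 0.06, "y": -0.01, "z": 0.37, "ax": 0.0, "ay": -1.2, "az": 0.01, "gripper": 1}, {"x": 0.07, "y": -0.01, "z": 0.38, "ax": 0.0, "ay": -1.2, "az": 0.0, "gripper": 1}, {"x": 0.08, "y": -0.01, "z": 0.37, "ax": 0.0, "ay": -1.2, "az": 0.01, "gripper": 1}, {"x": 0.08, "y": -0.01, "z": 0.37, "ax": 0.0, "ay": -1.2, "az": 0.0, "gripper": 1}, {"x": 0, "y": 0, "z": 0, "ax": 0.0, "ay": 0, "az": 0.0, "gripper": 1}]}}

```text
clock: 33.15
position: [600.2, 206.9, 100.9]
ee_rot: [-0.049, 0.874, 0.026, 0.483]
contact_force: [0.2, -0.7, -2.3]
gripper_width: 44.8
grasp_force: 62.5
```

```bash
python3 - <<'E'
from th import *
overlay('pics/e3.png')
p,r,f,q,sd=avg(3); save(p,r); print(p.round(1),q.round(3),f.round(1))
P,rr=tp((0,-57),0,6.5); plan(P,rr,7,1)
E
```

```text
eye centre by pose [606.1 208.6 164.5] in hook frame [-13.7  -0.1 -59.8] F [ 0.3 -0.4 -2.1]
side 146 eye in oct frame min [ 43.4 -17.8   6.3] max [81.4 17.7 25.8] med [64.4  1.5 18.7]
top 53 eye in oct frame min [ 43.3 -13.4   6.3] max [82.1 18.2 27.9] med [74.8 -0.1 20.8]
[600.8 206.9 103.3] [ 0.056  0.456 -0.824 -3.073 -0.724  1.55 ] [ 0.1  0.4 -2.2]
[{"x": -0.14, "y": -0.01, "z": 0.36, "ax": 0.0, "ay": -1.73, "az": 0.01, "gripper": 1}, {"x": -0.13, "y": -0.01, "z": 0.37, "ax": 0.0, "ay": -1.73, "az": 0.0, "gripper": 1}, {"x": -0.11, "y": -0.02, "z": 0.36, "ax": -0.01, "ay": -1.73, "az": 0.01, "gripper": 1}, {"x": -0.11, "y": -0.01, "z": 0.38, "ax": 0.0, "ay": -1.73, "az": 0.0, "gripper": 1}, {"x": -0.09, "y": -0.01, "z": 0.37, "ax": 0.0, "ay": -1.73, "az": 0.01, "gripper": 1}]
[{"x": -0.09, "y": -0.01, "z": 0.38, "ax": 0.0, "ay": -1.73, "az": 0.0, "gripper": 1}, {"x": -0.07, "y": -0.02, "z": 0.38, "ax": -0.01, "ay": -1.72, "az": 0.01, "gripper": 1}]
end [627.3 209.   98.2] max 0.38 1.73
```

Emit:
{"op": "send_rows", "data": {"targets": [{"x": -0.14, "y": -0.01, "z": 0.36, "ax": 0.0, "ay": -1.73, "az": 0.01, "gripper": 1}, {"x": -0.13, "y": -0.01, "z": 0.37, "ax": 0.0, "ay": -1.73, "az": 0.0, "gripper": 1}, {"x": -0.11, "y": -0.02, "z": 0.36, "ax": -0.01, "ay": -1.73, "az": 0.01, "gripper": 1}]}}

```text
clock: 33.65
position: [612.4, 207.8, 102.1]
ee_rot: [-0.047, 0.849, 0.028, 0.525]
contact_force: [0.0, -0.5, -3.1]
gripper_width: 45.0
grasp_force: 62.5
```

Emit:
{"op": "send_rows", "data": {"targets": [{"x": -0.11, "y": -0.01, "z": 0.38, "ax": 0.0, "ay": -1.73, "az": 0.0, "gripper": 1}, {"x": -0.09, "y": -0.01, "z": 0.37, "ax": 0.0, "ay": -1.73, "az": 0.01, "gripper": 1}]}}

```text
clock: 33.82
position: [620.0, 208.4, 100.3]
ee_rot: [-0.046, 0.833, 0.03, 0.551]
contact_force: [0.1, 0.2, -3.1]
gripper_width: 44.7
grasp_force: 62.5
```

Emit:
{"op": "send_rows", "data": {"targets": [{"x": -0.09, "y": -0.01, "z": 0.38, "ax": 0.0, "ay": -1.73, "az": 0.0, "gripper": 1}, {"x": -0.07, "y": -0.02, "z": 0.38, "ax": -0.01, "ay": -1.72, "az": 0.01, "gripper": 1}, {"x": 0, "y": 0, "z": 0, "ax": 0, "ay": 0, "az": 0, "gripper": 1}, {"x": 0, "y": 0, "z": 0, "ax": 0, "ay": 0, "az": 0, "gripper": 1}]}}

```text
clock: 34.15
position: [627.2, 208.9, 97.8]
ee_rot: [-0.045, 0.817, 0.031, 0.574]
contact_force: [-0.5, 0.6, -1.9]
gripper_width: 44.8
grasp_force: 62.5
```

```bash
python3 - <<'E'
from th import *
overlay('pics/e4.png')
p,r,f,q,sd=avg(3); save(p,r); print(p.round(1),q.round(3),f.round(1), r.as_matrix()[:,0].round(2), r.as_matrix()[:,2].round(2))
E
```

```text
eye centre by pose [619.6 209.1 161.1] in hook frame [ -0.3  -0.  -63.7] F [ 0.3  0.2 -1.8]
side 128 eye in oct frame min [ 44.8 -17.9   6.4] max [79.6 18.  28.3] med [71.6  1.9 17.9]
top 48 eye in oct frame min [ 47.  -15.4   8.9] max [82.  16.5 29.3] med [74.7 -1.  19.8]
[627.2 209.   98.9] [ 0.053  0.62  -0.859 -3.082 -1.134  1.566] [ 0.2 -0.2 -2.2] [-0.34 -0.04 -0.94] [ 0.94  0.1  -0.34]
```

View pics/e4.png

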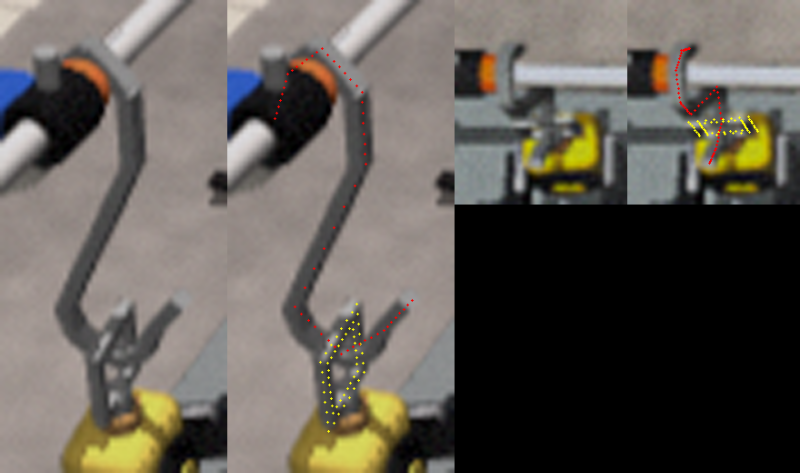

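The eye is on the curl bottom, strip through the opening (about (118,350) in the left crop), lip tip out at (180,298). Lower until the hook takes the weight.

Emit:
{"op": "send_rows", "data": {"targets": [{"x": 0.09, "y": 0, "z": 0.03, "ax": 0, "ay": 0, "az": 0, "gripper": 1}, {"x": 0.09, "y": 0, "z": 0.03, "ax": 0, "ay": 0, "az": 0, "gripper": 1}, {"x": 0, "y": 0, "z": 0, "ax": 0, "ay": 0, "az": 0, "gripper": 1}]}}

```text
clock: 34.65
position: [627.0, 209.0, 96.1]
ee_rot: [-0.045, 0.817, 0.031, 0.574]
contact_force: [-0.2, 0.6, -3.1]
gripper_width: 45.2
grasp_force: 62.5
```

Emit:
{"op": "send_rows", "data": {"targets": [{"x": 0.09, "y": 0, "z": 0.03, "ax": 0, "ay": 0, "az": 0, "gripper": 1}, {"x": 0, "y": 0, "z": 0, "ax": 0, "ay": 0, "az": 0, "gripper": 1}, {"x": 0, "y": 0, "z": 0, "ax": 0, "ay": 0, "az": 0, "gripper": 1}]}}

```text
clock: 34.9
position: [627.0, 208.9, 95.0]
ee_rot: [-0.045, 0.817, 0.031, 0.574]
contact_force: [-0.2, -0.6, -1.9]
gripper_width: 44.8
grasp_force: 62.5
```

```bash
python3 - <<'E'
from th import *
p,r,f,q,sd=avg(4); print(p.round(1),f.round(2))
E
```

```text
[627.  209.   95.1] [ 0.11 -0.54 -2.18]
```

Emit:
{"op": "send_rows", "data": {"targets": [{"x": 0.09, "y": 0, "z": 0.03, "ax": 0, "ay": 0, "az": 0, "gripper": 1}, {"x": 0, "y": 0, "z": 0, "ax": 0, "ay": 0, "az": 0, "gripper": 1}]}}

```text
clock: 35.22
position: [627.0, 208.9, 94.0]
ee_rot: [-0.045, 0.817, 0.031, 0.574]
contact_force: [-0.0, 0.3, -3.1]
gripper_width: 44.8
grasp_force: 62.5
```

```bash
python3 - <<'E'
from th import *
p,r,f,q,sd=avg(4); print(p.round(1),f.round(2))
E
```

```text
[627.  208.9  94.1] [ 0.13 -0.32 -2.75]
```

Emit:
{"op": "send_rows", "data": {"targets": [{"x": 0.09, "y": 0, "z": 0.03, "ax": 0, "ay": 0, "az": 0, "gripper": 1}, {"x": 0, "y": 0, "z": 0, "ax": 0, "ay": 0, "az": 0, "gripper": 1}]}}

```text
clock: 35.53
position: [627.3, 208.9, 93.7]
ee_rot: [-0.045, 0.816, 0.031, 0.575]
contact_force: [-0.3, 0.3, -0.8]
gripper_width: 44.4
grasp_force: 62.5
```

```bash
python3 -c "
from th import *
p,r,f,q,sd=avg(4); print(p.round(1),f.round(2))"
```

```text
[627.3 209.   93.7] [ 0.13 -0.05 -0.25]
```

Emit:
{"op": "send_rows", "data": {"targets": [{"x": 0.09, "y": 0, "z": 0.03, "ax": 0, "ay": 0, "az": 0, "gripper": 1}, {"x": 0, "y": 0, "z": 0, "ax": 0, "ay": 0, "az": 0, "gripper": 1}]}}

```text
clock: 35.85
position: [627.7, 209.0, 93.6]
ee_rot: [-0.045, 0.816, 0.031, 0.576]
contact_force: [-0.1, -0.2, 2.5]
gripper_width: 44.8
grasp_force: 62.6
```

```bash
python3 -c "
from th import *
p,r,f,q,sd=avg(4); print(p.round(1),f.round(2))"
```

```text
[627.7 209.   93.6] [-0.07  0.04  3.06]
```

Emit:
{"op": "send_rows", "data": {"targets": [{"x": -0.08, "y": 0, "z": -0.03, "ax": 0, "ay": 0, "az": 0, "gripper": 1}, {"x": 0, "y": 0, "z": 0, "ax": 0, "ay": 0, "az": 0, "gripper": 1}, {"x": 0, "y": 0, "z": 0, "ax": 0, "ay": 0, "az": 0, "gripper": 1}]}}

```text
clock: 36.25
position: [627.1, 209.0, 93.6]
ee_rot: [-0.045, 0.817, 0.031, 0.575]
contact_force: [-0.3, 0.4, 2.6]
gripper_width: 44.8
grasp_force: 62.6
```

```bash
python3 - <<'E'
from th import *
p,r,f,q,sd=avg(3); save(p,r); print(p.round(1),f.round(2)); z=r.as_matrix()[:,2]
for b in(40,80,120):
    g,c,x=best(p-b*z,r,[q]); print(b,round(c,2),x.round(3).tolist(),(p-b*z).round(0),clear(x,85)['floor'])
E
```

```text
[627.1 208.9  93.6] [-0.4   0.09  2.72]
40 0.0 [0.047, 0.589, -0.945, -3.077, -1.189, 1.569] [590. 205. 107.] 95.7136815678677
80 0.0 [0.039, 0.545, -1.028, -3.07, -1.229, 1.572] [552. 201. 121.] 109.22670771536373
120 69.18 [0.008, 0.464, -1.07, -3.017, -1.171, 1.56] [515. 197. 134.] 125.49559515535078
```

Emit:
{"op": "send_rows", "data": {"targets": [{"x": 0, "y": 0, "z": 0, "ax": 0, "ay": 0, "az": 0, "gripper": -0.1}, {"x": 0, "y": 0, "z": 0, "ax": 0, "ay": 0, "az": 0, "gripper": -0.25}, {"x": 0, "y": 0, "z": 0, "ax": 0, "ay": 0, "az": 0, "gripper": -0.5}, {"x": 0, "y": 0, "z": 0, "ax": 0, "ay": 0, "az": 0, "gripper": -0.8}, {"x": 0, "y": 0, "z": 0, "ax": 0, "ay": 0, "az": 0, "gripper": -1}]}}

```text
clock: 36.77
position: [626.7, 208.9, 92.7]
ee_rot: [-0.045, 0.817, 0.031, 0.574]
contact_force: [-0.2, 0.7, -0.5]
gripper_width: 84.6
grasp_force: 0.0
```

Emit:
{"op": "send_rows", "data": {"targets": [{"x": 0, "y": 0, "z": 0, "ax": 0, "ay": 0, "az": 0, "gripper": -1}, {"x": 0, "y": 0, "z": 0, "ax": 0, "ay": 0, "az": 0, "gripper": -1}, {"x": 0, "y": 0, "z": 0, "ax": 0, "ay": 0, "az": 0, "gripper": -1}]}}

```text
clock: 37.02
position: [626.9, 208.9, 93.1]
ee_rot: [-0.045, 0.817, 0.031, 0.574]
contact_force: [-0.2, -0.3, -0.5]
gripper_width: 85.6
grasp_force: 0.0
```

Emit:
{"op": "send_rows", "data": {"targets": [{"x": 0, "y": 0, "z": -0.6, "ax": 0, "ay": 0, "az": 0, "gripper": -1}, {"x": 0, "y": 0, "z": -1, "ax": 0, "ay": 0, "az": 0, "gripper": -1}, {"x": 0, "y": 0, "z": -1.2, "ax": 0, "ay": 0, "az": 0, "gripper": -1}, {"x": 0, "y": 0, "z": -1.2, "ax": 0, "ay": 0, "az": 0, "gripper": -1}, {"x": 0, "y": 0, "z": -1.2, "ax": 0, "ay": 0, "az": 0, "gripper": -1}]}}

```text
clock: 37.43
position: [576.7, 203.6, 111.1]
ee_rot: [-0.046, 0.817, 0.032, 0.574]
contact_force: [0.2, -0.5, 0.2]
gripper_width: 85.3
grasp_force: 0.0
```

Emit:
{"op": "send_rows", "data": {"targets": [{"x": 0, "y": 0, "z": -1.2, "ax": 0, "ay": 0, "az": 0, "gripper": -1}, {"x": 0, "y": 0, "z": -1.2, "ax": 0, "ay": 0, "az": 0, "gripper": -1}, {"x": 0, "y": 0, "z": 0, "ax": 0, "ay": 0, "az": 0, "gripper": -1}, {"x": 0, "y": 0, "z": 0, "ax": 0, "ay": 0, "az": 0, "gripper": -1}]}}

```text
clock: 37.77
position: [555.3, 201.0, 119.3]
ee_rot: [-0.045, 0.817, 0.031, 0.574]
contact_force: [1.5, -0.3, -0.2]
gripper_width: 85.2
grasp_force: 0.0
```

Emit:
{"op": "send_rows", "data": {"targets": [{"x": 0, "y": 0, "z": 0, "ax": 0, "ay": 0, "az": 0, "gripper": -1}, {"x": 0, "y": 0, "z": 0, "ax": 0, "ay": 0, "az": 0, "gripper": -1}, {"x": 0, "y": 0, "z": 0, "ax": 0, "ay": 0, "az": 0, "gripper": -1}, {"x": 0, "y": 0, "z": 0, "ax": 0, "ay": 0, "az": 0, "gripper": -1}, {"x": 0, "y": 0, "z": 0, "ax": 0, "ay": 0, "az": 0, "gripper": -1}]}}

```text
clock: 38.18
position: [556.1, 201.1, 118.8]
ee_rot: [-0.045, 0.817, 0.031, 0.574]
contact_force: [1.2, -0.2, 0.1]
gripper_width: 85.5
grasp_force: 0.0
```

```bash
python3 - <<'E'
from h import *
st(); a,_=look('side'); b,_=look('top')
cv2.imwrite('pics/end.png',np.hstack([cv2.resize(a[170:350,170:350,::-1],(400,400)),cv2.resize(b[130:250,160:280,::-1],(400,400))]))
E
```

```text
{'clock': 38.183, 'joints': [0.039, 0.553, -1.021, -3.07, -1.228, 1.572], 'position': [556.119, 201.086, 118.769], 'ee_rot': [-0.045, 0.817, 0.031, 0.574], 'contact_force': [1.21, -0.218, 0.138], 'gripper_width': 85.53, 'grasp_force': 0.0}
```

View pics/end.png

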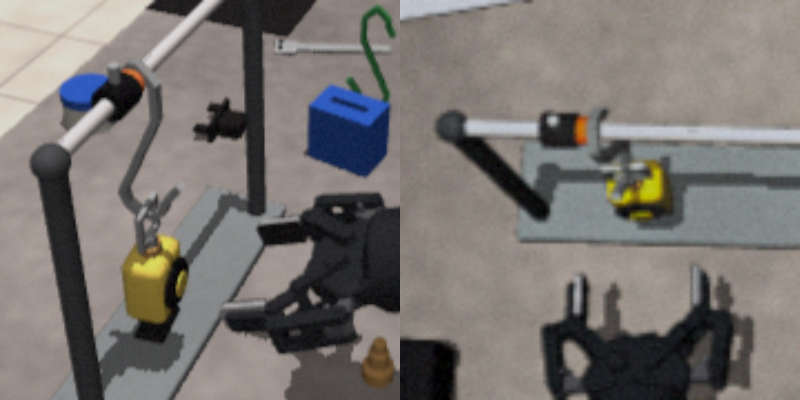

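The octopus hangs from the lower curl, the hook is against the orange sleeve, the gripper is clear, and the bystanders are in place. Let it settle, then hand in.

Emit:
{"op": "send_rows", "data": {"targets": [{"x": 0, "y": 0, "z": 0, "ax": 0, "ay": 0, "az": 0, "gripper": -1}, {"x": 0, "y": 0, "z": 0, "ax": 0, "ay": 0, "az": 0, "gripper": -1}, {"x": 0, "y": 0, "z": 0, "ax": 0, "ay": 0, "az": 0, "gripper": -1}, {"x": 0, "y": 0, "z": 0, "ax": 0, "ay": 0, "az": 0, "gripper": -1}, {"x": 0, "y": 0, "z": 0, "ax": 0, "ay": 0, "az": 0, "gripper": -1}]}}

```text
clock: 38.7
position: [555.9, 201.1, 118.9]
ee_rot: [-0.045, 0.817, 0.031, 0.574]
contact_force: [0.1, -0.4, 0.9]
gripper_width: 85.1
grasp_force: 0.0
```

```bash
python3 - <<'E'
from col import *
def yc():
    im,d=look('side'); P=pts('side',d); h=cv2.cvtColor(im,cv2.COLOR_RGB2HSV)
    k=(d>0)&(h[...,0]>22)&(h[...,0]<34)&(h[...,1]>140)&(abs(P[...,1]-210)<60)&(P[...,2]>40)&(P[...,2]<160); return P[k].mean(0).round(1)
c=[]
for i in range(4):
    c.append(yc()); avg(6)
print(c); p,r,f,q,sd=avg(4); print(f.round(2))
if np.ptp(np.array(c)[1:],axis=0).max()<2: print(arm.job_done())
E
```

```text
[array([612.6, 222.9, 111.1]), array([612.4, 222.2, 110.9]), array([612.4, 222.3, 110.9]), array([612.2, 222.4, 110.9])]
[0.3  0.1  0.22]
the job is handed in; nothing more can be done
None
```

Job handed in after about 40 s: the hook hangs on the rail against the orange sleeve, after leaning on it at about 5 N for just over a second, and the octopus hangs at rest from its lower curl. The gripper was clear of everything, and I saw no bystander moved.

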